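# Change the picture slide of a nursery ceiling projector and refocus it

## Robot

A 7-joint arm with a two-finger parallel gripper is mounted at the origin on the work surface. World frame = base frame: x ahead of the robot, y to its left, z up, the work surface at z = 0. Lengths are in m, angles in rad, forces in N, time in s.
With the tool pointing down it reaches from about 0.4 to 0.85 m from the base axis. Payload 6.9 kg.
Tool frame: the origin (TCP) lies midway between the tips of the shut fingers; the grasp point (between the pads) lies 19 mm behind it; z points along the fingers, y is the line along which they close (so a half turn about z gives the same grasp; the last joint's range is limited). The gripper opens to 85 mm and grips with 20 to 120 N. Pads are 22 mm wide; open, the fingers measure 114 mm over their backs; the gripper's body (76 mm by 85 mm) begins 54 mm behind the grasp point. The pads swing forward as they close: fully open they stand 13 mm farther back than shut.
Start: joints at [-1.062, 0.507, -0.238, 1.5, 0.126, 1.149, -0.155], TCP at [0.245, 0.575, 0.231] pointing down, gripper open.
Joint ranges: [-3.08, 3.08], [-0.24, 2.05], [-1.43, 1.35], [0, 2.5], [-1.52, 4.66], [0.17, 1.96], [-2.89, 2.89]. Speed limits (rad/s): [2.39, 2.39, 3.14, 3.14, 3.14, 3.14, 3.14].

## Interface

Orientations are given as a unit quaternion [w, x, y, z].
In Python, from cell import observe, snapshot, sign_off gives the robot as it stands.
- The arm moves only by the shell command python3 -m pendant 'ROWS'. ROWS is JSON, a list of rows, each an object of numbers: "tx", "ty", "tz": the shift along the tool's x, y, z in cm; "ax", "ay", "az": the turn, a rotation vector about the tool's x, y, z in degrees; "claw": the closure, from -1 (fully open) to 1 (shut). A call has 1 to 12 rows; each row shifts and turns the commanded pose from where the row before left it, along the tool's axes as they then stand; what a row does not reach is not made up. A row lasts 1/12 s, in which the tool goes at most 41.7 mm and 7.16 degrees, less where a joint would pass 70% of its speed; a pose out of reach is approached as far as the arm can. A call with a gripper value outside its range is refused whole. The fingers move at their own pace and stop on an object; the grip force is fixed at half the most. Time passes only in rows, so rows that do not move let the fingers close. It gives the time, the measured TCP pose, the force, the opening and the grip force at its end, in the units of the state.
- observe(): the state, without advancing time (a new reading comes with each control period).
- snapshot(name): name is "scene" or "top"; returns a dict with "img" (384x512x3 uint8, red, green, blue), "z_map" (384x512 float32, m along the optical axis (not along the pixel's ray), 0 where there is no reading), "vfov" (degrees; the focal length in pixels is half the picture's height over the tangent of half this angle, whatever the lens; pixels are square), "cx", "cy" (the principal point, pixels), "pose" (4x4, takes a point from camera to world coordinates). Camera axes: x right, y down, z forward; pixel columns grow to the right and rows downward; lengths in m; the calibration is good to about 2 mm. A picture is of the moment at which its call begins.
- sign_off(): hands the job in; it is judged then, once.
The state is a dict: "time_s": time; "q": joint angles; "qd": joint speeds; "effort": joint torques, N m; "position": TCP position; "orientation": TCP orientation; "contact_force": force on the tool from outside, world axes, zero at the start; "wrist_torque": the same for the moment, N m; "width": opening from 0.0 (shut) to 1.0 (fully open); "grasp_force": force on a finger pad.
Only numpy, scipy, OpenCV 4.12 (cv2) and the standard library are available. Lean on these libraries where they do the work, as an engineer would, in place of code of your own. Each camera call takes 0.05 s, during which the arm holds its last target. There are 200 camera calls.

## Task

Change the picture in the ceiling projector: lift the white slide out of its pulled-out tray if there is one, lay the yellow slide flat in the tray's recess, let go, and push the tray fully home. Then refocus: back off the orange lock nut by about a quarter turn (anticlockwise from above), turn the black lens barrel above it until its white line points at the green dot, and screw the nut tight again with the line still on the dot. Put every other slide that is there into the clear box, shut its lid, and leave the toys where they lie.

Things in the scene. Friction and masses are not known exactly. Their poses are not given: they have to be found in the camera images.
- projector: off-white battery ceiling projector, fixed to the shelf; housing 140 x 130 x 115 high. Origin on the shelf directly below the lens axis; its front (tray side) faces its -x, the front face is 55 from the origin, the back face 85, the sides 65 each way (y). The flat deck is 115 high. On the lens axis stand, from below: a neck (radius 19), the lock nut (heights 135 to 155) and the lens barrel (heights 157 to 190). The tray opening in the front is 90 wide, from 30 to 74 high
- tray (a joint): slide tray, opens towards the projector's -x on plastic runners with about 3 N friction; 0 = fully home (tray front against the housing), 0.118 m = fully out, as it always is at the start. The tray sits in the opening with its recess exactly under the lens when home
- recess (a point): centre of the recess floor in the tray, axes as the projector's, 41 above the shelf. The recess is 96 (x) x 48 (y) and 7 deep, for one slide lying flat with its length along x; a seated slide stands 5 proud. In the middle of each long (y) side the recess wall, 16 thick, has a 40 wide cut-out for a finger, with the tray plate (80 wide in y, 6 thick) below
- tray_lug (a point): middle of the front face of the mint pull lug on the tray front; lug 44 wide (y), 20 deep (x), 22 high (38 to 60 above the shelf). Behind it is the tray front, 118 wide, 40 high (29.5 to 69.5), 8 thick
- lock_nut (a joint): orange hexagonal plastic lock nut, 50 across flats, 20 thick, under the barrel; 0 = screwed tight (its stop, as at the start), grows as it is unscrewed anticlockwise seen from above, up to 2.2 rad. At 0 two flats face the projector's +x and -x; flats lie every 60 degrees. It turns with about 0.2 N m. While it is tight the lens barrel is held fast; from about 0.4 rad on the barrel turns freely. A tight nut reads under 0.12
- nut_grip (a point): centre of the lock nut, on the lens axis, 145 above the shelf; axes turn with the nut
- focus (a joint): angle of the lens barrel: 0 = its white line points at the green dot; positive anticlockwise seen from above; range -2.9 to 1.2 rad, it starts between -2.4 and -1.0. It turns with about 0.06 N m when unlocked and stays where it is left; it does not visibly rise. In focus within 0.15 rad
- barrel_grip (a point): on the axis of the black ribbed lens barrel, a cylinder of 34 diameter from 157 to 190 above the shelf; this point is 179 high
- focus_line (a point): end of the white index line, at the rim of the barrel's top face, 16.5 from the axis, 190 high
- focus_dot (a point): green dot on the projector's deck, 43 from the lens axis towards the front (-x of the projector), 116 high
- slide_yellow: yellow-framed rigid picture slide, 92 long (its x axis) x 44 wide (y) x 12 thick, 50 g, origin at the centre of its underside, z axis up through the picture; symmetric under a half turn. It goes into the tray
- slide_red: red-framed rigid picture slide, 92 long (its x axis) x 44 wide (y) x 12 thick, 50 g, origin at the centre of its underside, z axis up through the picture; symmetric under a half turn. May be absent; belongs in the box
- slide_green: green-framed rigid picture slide, 92 long (its x axis) x 44 wide (y) x 12 thick, 50 g, origin at the centre of its underside, z axis up through the picture; symmetric under a half turn. May be absent; belongs in the box
- slide_blue: blue-framed rigid picture slide, 92 long (its x axis) x 44 wide (y) x 12 thick, 50 g, origin at the centre of its underside, z axis up through the picture; symmetric under a half turn. May be absent; belongs in the box
- slide_white: white-framed rigid picture slide, 92 long (its x axis) x 44 wide (y) x 12 thick, 50 g, origin at the centre of its underside, z axis up through the picture; symmetric under a half turn. May be absent; if present it lies in the tray's recess at the start; belongs in the box
- slide_box: clear acrylic box, fixed, 126 (x) x 106 (y) x 60 high, walls and floor 4 thick, origin at the centre of its underside; its lid is hinged along the top of its +x wall
- slide_box_in (a point): centre of the box's inner floor (118 x 98 inside, 56 deep), 4 above the shelf, axes as the box's. Four slides have room in it, flat on one another
- box_lid (a joint): lid of the box: 0 = shut, 1.7 to 1.9 rad = standing open, leaning back past upright on its stop, as at the start; it stands open by its own weight, and falls shut when pushed forward past upright (below about 1.5 rad). Panel 126 x 106 x 4, 90 g, with a 12 long lip at its free edge
- lid_edge (a point): middle of the lid's free edge, 126 from the hinge
- lid_hinge (a point): middle of the lid's hinge line, at the top of the box's +x wall, 60 above the shelf
- ring_rattle: yellow plastic ring rattle, 100 outer, 66 inner diameter, 17 high, lying flat; a toy to leave alone
- dumbbell_rattle: beechwood dumbbell rattle, 136 long, balls of 46; a toy to leave alone
- teether: flat mint silicone bear teether, about 87 x 82 x 12; a toy to leave alone
- stacking_cup: red plastic stacking cup, 72 diameter, 60 high; a toy to leave alone

How it is judged:
On the way, in this order (a step that is already met when the one before it is completed fails the run):
1. the yellow slide lies flat in the recess of the pulled-out tray, let go (x of slide_yellow in the frame of recess between -0.004 and 0.004 m and y of slide_yellow in the frame of recess between -0.004 and 0.004 m and z of slide_yellow in the frame of recess between -0.004 and 0.004 m and angle between the x axis of slide_yellow and the x axis of recess, either way round below 0.08 rad and angle between slide_yellow's own z axis and vertical below 0.08 rad and value of joint tray above 0.05 m and contact force between the fingers and slide_yellow below 0.1 N), for 0.2 s.
2. the tray is fully home with the slide in it (x of slide_yellow in the frame of recess between -0.004 and 0.004 m and y of slide_yellow in the frame of recess between -0.004 and 0.004 m and z of slide_yellow in the frame of recess between -0.004 and 0.004 m and angle between the x axis of slide_yellow and the x axis of recess, either way round below 0.08 rad and angle between slide_yellow's own z axis and vertical below 0.08 rad and value of joint tray below 0.005 m), for 0.2 s.
3. the lock nut is backed off by at least 1 rad (value of joint tray below 0.005 m and value of joint lock_nut above 1 rad), for 0.1 s.
4. with the nut slack, the barrel's line is on the green dot (value of joint focus between -0.15 and 0.15 rad and value of joint lock_nut above 0.5 rad), for 0.2 s.
5. the lock nut is tight again, with the line still on the dot (value of joint focus between -0.15 and 0.15 rad and value of joint lock_nut below 0.12 rad), for 0.2 s.
At the end, for the whole second after the job is handed in: Yellow slide flat in the recess (within 4 mm, 0.08 rad), tray home (5 mm), line on the dot (0.15 rad), nut tight (0.12 rad); every other slide present at rest in the clear box, lid shut (0.06 rad); no toy moved over 40 mm (all of step 2 and all of step 5 and value of joint box_lid below 0.06 rad and x of slide_red in the frame of slide_box_in between -0.055 and 0.055 m and y of slide_red in the frame of slide_box_in between -0.048 and 0.048 m and z of slide_red in the frame of slide_box_in between -0.004 and 0.05 m and linear speed of each of slide_red, slide_green, slide_blue, slide_white below 0.02 m/s and x of slide_green in the frame of slide_box_in between -0.055 and 0.055 m and y of slide_green in the frame of slide_box_in between -0.048 and 0.048 m and z of slide_green in the frame of slide_box_in between -0.004 and 0.05 m and x of slide_blue in the frame of slide_box_in between -0.055 and 0.055 m and y of slide_blue in the frame of slide_box_in between -0.048 and 0.048 m and z of slide_blue in the frame of slide_box_in between -0.004 and 0.05 m and x of slide_white in the frame of slide_box_in between -0.055 and 0.055 m and y of slide_white in the frame of slide_box_in between -0.048 and 0.048 m and z of slide_white in the frame of slide_box_in between -0.004 and 0.05 m and distance of each of ring_rattle, dumbbell_rattle, teether, stacking_cup from where it was at the start of the episode below 0.04 m); the robot touches nothing.
It fails at once if a toy is knocked about (moved over 60 mm) (distance of any of ring_rattle, dumbbell_rattle, teether, stacking_cup from where it was at the start of the episode above 0.06 m).
Of slide_red, slide_green, slide_blue, slide_white only 2 to 4 are there at a start; the rules pass over those that are not, and their reading is None.
At some moment in a run one of slide_red, slide_green, slide_blue may be knocked a few centimetres aside while the robot is not near it.
Once in a run the grip may slacken for a moment while it holds something.
It also fails if it takes over 210 s, if anything falls off the work surface, if the arm or the gripper's body presses on something with over 40 N, if the wrist force passes 120 N, or if a joint passes its speed limit or range.

## Working session

There is one attempt and no reset: what is moved stays moved. The work goes in short steps, Python scripts to look and compute and a shell command to move; the robot and the scene stay as the last step left them, time stands still between calls to the robot, and variables do not carry over. Pictures are saved under pics/ and viewed, at most 14 in all, crops included, and the job is handed in when it is done.

```bash
mkdir -p pics; cat > h.py <<'E'
import numpy as np, cv2
from cell import observe, snapshot, sign_off
def snap(n,f=None):
    s=snapshot(n)
    if f: cv2.imwrite('pics/'+f,s['img'][:,:,::-1])
    np.save('last_'+n+'.npy',s,allow_pickle=True)
    return s
def load(n): return np.load('last_'+n+'.npy',allow_pickle=True).item()
def foc(s): return s['img'].shape[0]/2/np.tan(np.radians(s['vfov'])/2)
def cloud(s):
    f=foc(s); z=s['z_map']; v,u=np.mgrid[:z.shape[0],:z.shape[1]]
    p=np.stack([(u-s['cx'])/f*z,(v-s['cy'])/f*z,z],-1)
    P=np.array(s['pose']); return p@P[:3,:3].T+P[:3,3]
def pt(s,u,v,h=None):
    """pixel -> world; on plane z=h if given, else by depth"""
    f=foc(s);P=np.array(s['pose']); d=P[:3,:3]@np.array([(u-s['cx'])/f,(v-s['cy'])/f,1]);o=P[:3,3]
    if h is None: t=np.median(s['z_map'][int(v)-1:int(v)+2,int(u)-1:int(u)+2])
    else: t=(h-o[2])/d[2]
    return o+d*t
def proj(s,p):
    P=np.array(s['pose']); c=P[:3,:3].T@(np.array(p)-P[:3,3]); f=foc(s)
    return c[0]/c[2]*f+s['cx'],c[1]/c[2]*f+s['cy']
E
python3 - <<'E'
from h import *
for n in('scene','top'):
    s=snap(n,n+'0.png'); print(n,np.round(s['pose'],3).tolist(),s['vfov'],s['cx'],s['cy'])
o=observe(); print(o)
E
```

```text
scene [[-0.198, 0.622, -0.757, 1.649], [0.98, 0.133, -0.147, 0.174], [0.01, -0.772, -0.636, 1.053], [0.0, 0.0, 0.0, 1.0]] 45.30276185494577 245.17656497503754 179.2421822304155
top [[0.02, -0.989, 0.148, 0.358], [-1.0, -0.023, -0.017, -0.003], [0.021, -0.148, -0.989, 1.577], [0.0, 0.0, 0.0, 1.0]] 43.75732844057631 259.60466344314005 189.33353508923116
{'time_s': 0.1, 'q': array([-1.06250675,  0.50826825, -0.23754362,  1.50104353,  0.12569058,
        1.14890843, -0.15483295]), 'qd': array([-0.00170216, -0.00310485,  0.00024568, -0.00401327, -0.00066999,
        0.00123014,  0.00022594]), 'effort': array([-5.32731850e-03, -6.21829534e+01, -2.19472088e+00, -2.50205970e+01,
        1.25152562e-02,  7.77908193e-03, -8.66622401e-06]), 'position': array([0.24487011, 0.57453387, 0.23050435]), 'orientation': array([-1.56300621e-04,  2.00042554e-01,  9.79786867e-01, -8.04724831e-04]), 'contact_force': array([-0.55099407, -0.01050457,  0.27877411]), 'wrist_torque': array([-0.0232925 ,  0.00651379,  0.01421177]), 'grasp_force': 0.0, 'width': 1.0023382366470273}
```

View pics/scene0.png

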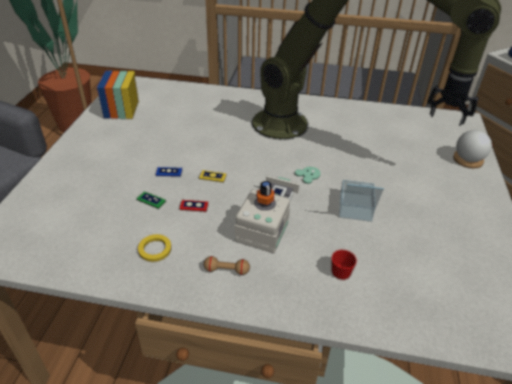

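View pics/top0.png

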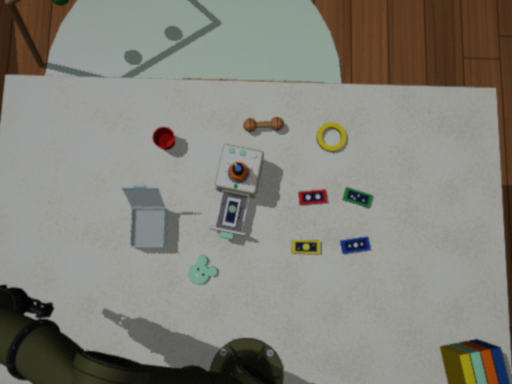

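The top picture shows the projector at about (238,172), with the tray holding the white slide at (232,210). The box is at (149,228) with its lid towards +x. The slides are red (313,197), green (358,197), yellow (306,247) and blue (355,245).

```bash
python3 - <<'E'
from h import *
s=load('top'); im=s['img'][:,:,::-1]
c1=cv2.resize(im[130:260,120:270],None,fx=5,fy=5,interpolation=cv2.INTER_CUBIC); c1=c1[:600]
cv2.imwrite('pics/c1.png',c1[:600,:800])
C=cloud(s); hsv=cv2.cvtColor(s['img'],cv2.COLOR_RGB2HSV)
# slides: blobs above table z>6mm in slide region
Z=C[...,2]
def fit(mask):
    n,l,st,_=cv2.connectedComponentsWithStats(mask.astype(np.uint8))
    for i in range(1,n):
        if st[i,4]<60: continue
        m=l==i; p=C[m]; (c,sz,a)=cv2.minAreaRect((p[:,:2]*1000).astype(np.float32))
        cen=p[:,:2].mean(0); w,V=np.linalg.eigh(np.cov((p[:,:2]-cen).T)); v=V[:,1]
        print(st[i,:4],st[i,4],'cen',np.round(cen,4),'rect',np.round(c,1),np.round(sz,1),'yaw',round(np.degrees(np.arctan2(v[1],v[0]))%180,1),'z',np.round(np.median(p[:,2]),4),hsv[m].mean(0).round())
m=(Z>0.006)&(Z<0.3); m[:,:100]=0; m[:115]=0;m[290:]=0;m[:,400:]=0
fit(m)
print('proj deck'); 
E
```

```text
[243 117  41  15] 380 cen [ 0.8087 -0.0373] rect [810.8 -37.3] [ 45.4 134.9] yaw 94.3 z 0.0348 [ 14. 126. 106.]
[317 122  29  31] 408 cen [ 0.7773 -0.2675] rect [ 777.5 -267.7] [99.8 98.6] yaw 152.3 z 0.0153 [ 27. 192. 148.]
[152 126  23  25] 267 cen [0.7558 0.2923] rect [755.5 286.2] [70.8 79.8] yaw 30.1 z 0.0402 [ 17. 191.  80.]
[209 143  55  97] 3205 cen [0.5846 0.0457] rect [583.2  52. ] [144.8 314. ] yaw 169.3 z 0.1093 [ 76.  33. 122.]
[122 186  46  63] 1269 cen [0.5059 0.3259] rect [481.1 328.4] [121.3 175.4] yaw 177.8 z 0.0741 [ 92.  23. 113.]
[342 187  31  21] 342 cen [ 0.5744 -0.3547] rect [ 576.2 -355.4] [93.  49.7] yaw 74.0 z 0.0114 [ 86. 143.  77.]
[298 190  29  16] 336 cen [ 0.5719 -0.2052] rect [ 571.  -205.2] [46.2 96.3] yaw 97.1 z 0.0112 [ 89. 145. 103.]
[340 237  30  17] 361 cen [ 0.4165 -0.3452] rect [ 415.6 -345. ] [46.7 95.6] yaw 100.4 z 0.0112 [111. 157.  93.]
[292 240  28  14] 348 cen [ 0.4078 -0.1837] rect [ 407.9 -184. ] [42.3 89.4] yaw 90.7 z 0.0112 [ 49. 144. 107.]
[188 255  29  29] 466 cen [0.3226 0.1529] rect [320.5 153.5] [80.2 85. ] yaw 133.5 z 0.0113 [ 77.  68. 155.]
proj deck
```

View pics/c1.png

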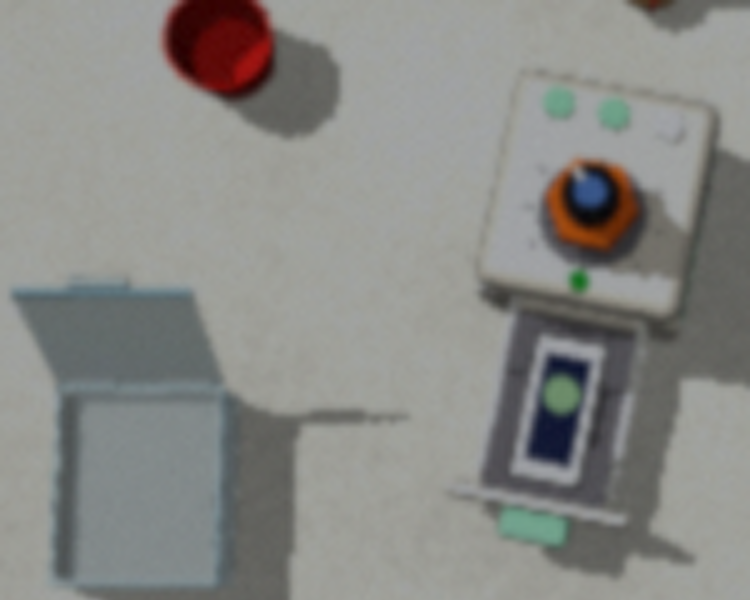

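The crop shows the projector deck, with the lens at about (590,195) and the green dot at (579,281). The white line points up and left at (575,172). The white slide is at (558,410), the lug at (533,526), and the box opening spans (55..225, 390..580).

```bash
python3 - <<'E'
from h import *
s=load('top'); C=cloud(s); Z=C[...,2]; hsv=cv2.cvtColor(s['img'],cv2.COLOR_RGB2HSV)
def rect(m,n):
    p=C[m]; m8=m.astype(np.uint8)
    (c,sz,a)=cv2.minAreaRect((p[:,:2]*1000).astype(np.float32)); print(n,m.sum(),np.round(c,1),np.round(sz,1),round(a,1),'mean',p.mean(0).round(4))
R=np.zeros(Z.shape,bool); R[140:245,205:270]=1
rect(R&(Z>.108)&(Z<.122),'deck')
rect(R&(Z>.149)&(Z<.162),'nut')
rect(R&(Z>.183)&(Z<.2),'barrel')
R[:195]=0
rect(R&(Z>.049)&(Z<.0585)&(hsv[...,1]<60)&(hsv[...,2]>110),'white/tray')
rect(R&(Z>.064)&(Z<.075),'front')
rect(R&(Z>.05)&(Z<.065)&(hsv[...,1]>60)&(hsv[...,0]>60)&(hsv[...,0]<100),'lug')
a=lambda u,v:(120+u/5-.4,130+v/5-.4)
for n,u,v,h in[('dot',579,281,.116),('line',575,170,.19),('lensglass',591,191,.19),('slide TL',540,335,.053),('TR',606,345,.053),('BL',512,472,.053),('BR',578,485,.053),('lug L',500,508,.06),('lugR',568,516,.06),('lugBL',499,535,.06),('lugBR',563,545,.06),
 ('deckTL',523,70,.115),('deckTR',718,105,.115),('deckBL',482,272,.115),('deckBR',678,317,.115),
 ('box BL',55,580,.06),('boxBR',222,585,.06),('boxTL',57,388,.06),('boxTR',226,388,.06)]:
    print(n,pt(s,*a(u,v),h)[:2].round(4))
# lid
m=np.zeros(Z.shape,bool);m[180:215,115:172]=1;m&=Z>.08
p=C[m];print('lid top',p[p[:,2]>p[:,2].max()-.015].mean(0),'mean',p.mean(0))
E
```

```text
deck 1421 [643.  36.] [128.5 138.4] 79.7 mean [0.6425 0.0359 0.1139]
nut 109 [627.9  38.7] [49.7 53.3] 49.3 mean [0.6233 0.0379 0.1549]
barrel 101 [628.3  39. ] [32.7 30.3] 88.1 mean [0.6286 0.039  0.1893]
white/tray 178 [494.9  73.3] [ 63.  133.6] 75.8 mean [0.5079 0.0621 0.0532]
front 90 [481.2  32.8] [ 88.2 174. ] 38.0 mean [0.455  0.0682 0.0692]
lug 74 [479.7  59.7] [ 39.3 104.9] 73.9 mean [0.4485 0.0687 0.0581]
dot [0.5864 0.0462]
line [0.6411 0.0479]
lensglass [0.6287 0.0381]
slide TL [0.5605 0.0724]
TR [0.555  0.0299]
BL [0.4721 0.0875]
BR [0.4648 0.0453]
lug L [0.4487 0.094 ]
lugR [0.4446 0.0509]
lugBL [0.4317 0.0941]
lugBR [0.4262 0.0535]
deckTL [0.7195 0.085 ]
deckTR [ 0.7001 -0.0376]
deckBL [0.5908 0.1063]
deckBR [ 0.5655 -0.0155]
box BL [0.3976 0.3712]
boxBR [0.3967 0.2667]
boxTL [0.5186 0.3772]
boxTR [0.521  0.2704]
lid top [ 0.35810795 -0.00317225  1.57736962] mean [0.5450673  0.32137154 0.15250834]
```

```bash
cat >> h.py <<'E'
from scipy.spatial.transform import Rotation as Ro
def plan(x,y,z,yaw=None):
    """tool-frame shift (cm) then az (deg) to reach target; yaw = world angle of tool y (mod 180); also residual tilt"""
    o=observe(); q=o['orientation']; R=Ro.from_quat([q[1],q[2],q[3],q[0]]).as_matrix()
    d=R.T@(np.array([x,y,z])-o['position'])*100
    cur=np.degrees(np.arctan2(R[1,1],R[0,1]))
    s='shift cm %s'%np.round(d,2)
    if yaw is not None:
        t=(yaw-cur+90)%180-90; s+=' az %.1f (or %.1f)'%(-t,-t+180*np.sign(t))
        Rt=R@Ro.from_euler('z',-t,degrees=True).as_matrix()
        s+=' shift if turned first %s'%np.round(Rt.T@(np.array([x,y,z])-o['position'])*100,2)
    print(s,'cur yaw %.1f q7 %.2f tilt %s pos %s w %.3f'%(cur,o['q'][6],np.round(R[:2,2],3),o['position'].round(4),o['width']))
E
python3 -c "
from h import *
plan(.5127,.059,.15,80)"
```

```text
shift cm [-44.85 -36.92   8.11] az -13.1 (or 166.9) shift if turned first [-35.33 -46.11   8.11] cur yaw 66.9 q7 -0.15 tilt [-0.001 -0.002] pos [0.2449 0.5745 0.2305] w 1.002
```

```bash
python3 -m pendant '[{"az":-6.5},{"az":-6.6},{"tx":-1.5,"ty":-2},{"tx":-2,"ty":-2.6},{"tx":-2,"ty":-2.6},{"tx":-2,"ty":-2.6},{"tx":-2,"ty":-2.6},{"tx":-2,"ty":-2.6},{"tx":-2,"ty":-2.6},{"tx":-2,"ty":-2.6},{"tx":-2,"ty":-2.6},{"tx":-2,"ty":-2.6}]'
python3 -m pendant '[{"tx":-2,"ty":-2.6},{"tx":-2,"ty":-2.6},{"tx":-2,"ty":-2.6},{"tx":-2,"ty":-2.6},{"tx":-2,"ty":-2.6},{"tx":-2,"ty":-2.6},{"tx":-1.8,"ty":-2.5},{"tz":2.5},{"tz":2.5},{"tz":2.5},{"tz":0.5},{}]'
python3 -c "
from h import *
plan(.5127,.059,.06,80)"
```

```text
shift cm [-44.85 -36.9   17.11] az -13.1 (or 166.9) shift if turned first [-35.33 -46.09  17.11] cur yaw 66.9 q7 -0.15 tilt [-0.001 -0.002] pos [0.2449 0.5745 0.2305] w 1.002validation failed for argument at $[0]...
validation failed for argument at $[0]...
```

```bash
python3 -m pendant '[{"az":-6.5,"claw":-1}]'; python3 -m pendant '[{"tx":0,"ty":0,"tz":0,"ax":0,"ay":0,"az":-6.5,"claw":-1}]'; python3 -m pendant --help | head -20
```

```text
time_s: 0.18
position: [0.2448, 0.5747, 0.2307]
orientation: [-0.0, 0.145, 0.989, -0.001]
contact_force: [-0.8, 0.2, -1.4]
width: 1.001
grasp_force: 0.0validation failed for argument at $[0]...
invalid input: not JSON, or not a number
```

```bash
python3 -m pendant '[{"az":-6.5,"claw":-1},{"tx":-1.5,"ty":-2,"claw":-1},{"tx":-2,"ty":-2.6,"claw":-1},{"tx":-2,"ty":-2.6,"claw":-1},{"tx":-2,"ty":-2.6,"claw":-1},{"tx":-2,"ty":-2.6,"claw":-1},{"tx":-2,"ty":-2.6,"claw":-1},{"tx":-2,"ty":-2.6,"claw":-1},{"tx":-2,"ty":-2.6,"claw":-1},{"tx":-2,"ty":-2.6,"claw":-1},{"tx":-2,"ty":-2.6,"claw":-1},{"claw":-1}]'
python3 -c "
from h import *
plan(.5127,.059,.06,80)"
```

```text
shift cm [-40.44 -41.71  17.12] az -6.7 (or 173.3) shift if turned first [-35.34 -46.11  17.12] cur yaw 73.3 q7 -0.06 tilt [-0.    -0.001] pos [0.2448 0.5747 0.2307] w 1.001validation failed for argument at $[0]...
```

```bash
python3 -m pendant '[{"az":-6.5,"claw":-1}]'; echo; echo ---; python3 -m pendant '[{"tx":-1.5,"ty":-2,"claw":-1}]'; echo; echo ---;  python3 -m pendant '[{"tx":-1.5,"ty":-2.1,"tz":0.1,"ax":0.1,"ay":0.1,"az":-0.1,"claw":-0.99}]';echo; python3 -m pendant '[{"claw":-1},{"claw":-1}]'
```

```text
---

---
time_s: 0.27
position: [0.2502, 0.5539, 0.2295]
orientation: [-0.002, 0.138, 0.99, 0.0]
contact_force: [-1.0, -0.0, 0.3]
width: 0.998
grasp_force: 0.0
validation failed for argument at $[0]...
validation failed for argument at $[0]...
validation failed for argument at $[0]...
```

```bash
python3 -c "
from h import *
plan(.5127,.059,.15,80)" 2>&1; python3 -m pendant '[{"tx":0,"ty":0,"tz":0,"ax":-0.1,"ay":-0.1,"az":-6.5,"claw":-1}]' 2>&1;  python3 -c "
from h import *
plan(.5127,.059,.15,80)" 2>&1
```

```text
shift cm [-38.79 -40.46   7.77] az -5.8 (or 174.2) shift if turned first [-34.49 -44.19   7.77] cur yaw 74.2 q7 -0.02 tilt [-0.005  0.001] pos [0.2502 0.5539 0.2295] w 0.998
time_s: 0.35
position: [0.2554, 0.547, 0.2295]
orientation: [0.001, 0.088, 0.996, -0.002]
contact_force: [1.2, -0.8, -0.6]
width: 0.999
grasp_force: 0.0
shift cm [-33.92 -43.47   8.16] az -0.2 (or 179.8) shift if turned first [-33.8  -43.56   8.16] cur yaw 79.8 q7 0.07 tilt [ 0.001 -0.004] pos [0.2554 0.547  0.2295] w 0.999
```

```bash
python3 -m pendant '[{"tx":-2,"ty":-2.5,"tz":0,"ax":0,"ay":0,"az":0,"claw":-1},{"tx":-2,"ty":-2.6,"tz":0,"ax":0,"ay":0,"az":0,"claw":-1},{"tx":-2,"ty":-2.6,"tz":0,"ax":0,"ay":0,"az":0,"claw":-1},{"tx":-2,"ty":-2.6,"tz":0,"ax":0,"ay":0,"az":0,"claw":-1},{"tx":-2,"ty":-2.6,"tz":0,"ax":0,"ay":0,"az":0,"claw":-1},{"tx":-2,"ty":-2.6,"tz":0,"ax":0,"ay":0,"az":0,"claw":-1},{"tx":-2,"ty":-2.6,"tz":0,"ax":0,"ay":0,"az":0,"claw":-1},{"tx":-2,"ty":-2.6,"tz":0,"ax":0,"ay":0,"az":0,"claw":-1},{"tx":-2,"ty":-2.6,"tz":0,"ax":0,"ay":0,"az":0,"claw":-1},{"tx":-2,"ty":-2.6,"tz":0,"ax":0,"ay":0,"az":0,"claw":-1},{"tx":-2,"ty":-2.6,"tz":0,"ax":0,"ay":0,"az":0,"claw":-1},{"tx":-2,"ty":-2.6,"tz":0,"ax":0,"ay":0,"az":0,"claw":-1}]' 2>&1
python3 -m pendant '[{"tx":-2,"ty":-2.5,"tz":0,"ax":0,"ay":0,"az":0,"claw":-1},{"tx":-2,"ty":-2.6,"tz":0,"ax":0,"ay":0,"az":0,"claw":-1},{"tx":-2,"ty":-2.6,"tz":0,"ax":0,"ay":0,"az":0,"claw":-1},{"tx":-2,"ty":-2.6,"tz":0,"ax":0,"ay":0,"az":0,"claw":-1},{"tx":0,"ty":0,"tz":2,"ax":0,"ay":0,"az":0,"claw":-1},{"tx":0,"ty":0,"tz":3,"ax":0,"ay":0,"az":0,"claw":-1},{"tx":0,"ty":0,"tz":3,"ax":0,"ay":0,"az":0,"claw":-1},{"tx":0,"ty":0,"tz":0,"ax":0,"ay":0,"az":0,"claw":-1},{"tx":0,"ty":0,"tz":0,"ax":0,"ay":0,"az":0,"claw":-1}]' 2>&1
python3 -c "
from h import *
plan(.5127,.059,.042,80)
print(observe()['q'].round(2))"
```

```text
time_s: 1.35
position: [0.4361, 0.201, 0.2301]
orientation: [-0.0, 0.087, 0.996, -0.0]
contact_force: [1.2, 0.4, -0.2]
width: 0.999
grasp_force: 0.0
time_s: 2.1
position: [0.4957, 0.0872, 0.1494]
orientation: [-0.002, 0.087, 0.996, -0.0]
contact_force: [-0.6, -0.2, 0.4]
width: 0.999
grasp_force: 0.0
shift cm [-2.2  -2.47 10.73] az 0.0 (or -180.0) shift if turned first [-2.2  -2.47 10.73] cur yaw 80.0 q7 1.09 tilt [-0.004 -0.001] pos [0.4957 0.0872 0.1494] w 0.999
[-0.12  0.41 -0.15  1.93  0.08  0.81  1.09]
```

```bash
python3 -m pendant '[{"tx":-1.1,"ty":-1.2,"tz":1,"ax":0.1,"ay":0.2,"az":0,"claw":-0.5},{"tx":-1.1,"ty":-1.2,"tz":2,"ax":0,"ay":0,"az":0,"claw":-0.5},{"tx":0,"ty":0,"tz":2,"ax":0,"ay":0,"az":0,"claw":-0.5},{"tx":0,"ty":0,"tz":2,"ax":0,"ay":0,"az":0,"claw":-0.5},{"tx":0,"ty":0,"tz":1,"ax":0,"ay":0,"az":0,"claw":-0.5},{"tx":0,"ty":0,"tz":0,"ax":0,"ay":0,"az":0,"claw":-0.5},{"tx":0,"ty":0,"tz":0,"ax":0,"ay":0,"az":0,"claw":-0.5}]' 2>&1
python3 -c "
from h import *
plan(.5127,.059,.042,80)
s=snap('top','t2.png');a=s['img'][:,:,::-1]
cv2.imwrite('pics/c2.png',cv2.resize(a[160:250,190:290],None,fx=6,fy=6,interpolation=cv2.INTER_CUBIC))"
```

```text
time_s: 2.68
position: [0.5146, 0.0603, 0.0712]
orientation: [-0.001, 0.087, 0.996, -0.001]
contact_force: [0.5, -0.2, -0.1]
width: 0.754
grasp_force: 0.0
shift cm [ 0.16 -0.16  2.92] az 0.1 (or -179.9) shift if turned first [ 0.16 -0.16  2.92] cur yaw 80.1 q7 1.12 tilt [-0.003 -0.001] pos [0.5146 0.0603 0.0712] w 0.754
```

View pics/c2.png

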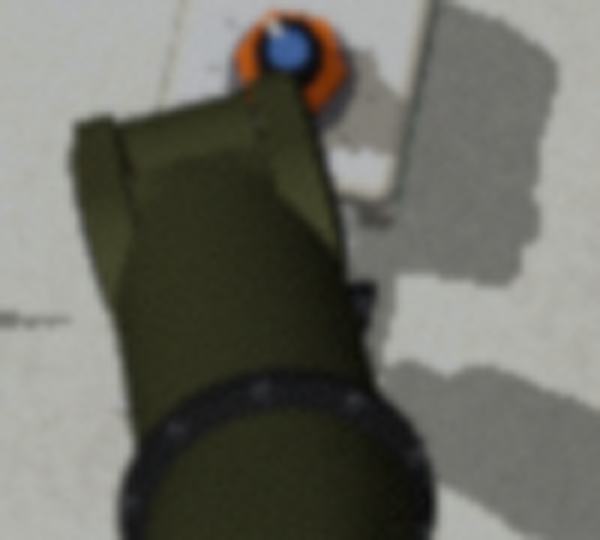

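The arm hides the tray in this view; the nut is still visible at (290,55). I'll carry on by position.

```bash
python3 -m pendant '[{"tx":0.15,"ty":-0.15,"tz":1.3,"ax":0,"ay":0.1,"az":0,"claw":-0.5},{"tx":0,"ty":0,"tz":1.3,"ax":0,"ay":0,"az":0,"claw":-0.5},{"tx":0,"ty":0,"tz":0,"ax":0,"ay":0,"az":0,"claw":-0.5},{"tx":0,"ty":0,"tz":0,"ax":0,"ay":0,"az":0,"claw":-0.5}]' 2>&1
python3 -m pendant '[{"tx":0,"ty":0,"tz":0,"ax":0,"ay":0,"az":0,"claw":0.5},{"tx":0,"ty":0,"tz":0,"ax":0,"ay":0,"az":0,"claw":0.5},{"tx":0,"ty":0,"tz":0,"ax":0,"ay":0,"az":0,"claw":0.5},{"tx":0,"ty":0,"tz":0,"ax":0,"ay":0,"az":0,"claw":0.5},{"tx":0,"ty":0,"tz":0,"ax":0,"ay":0,"az":0,"claw":0.5}]' 2>&1
python3 -c "
from h import *
plan(.5127,.059,.042,80)"
```

```text
time_s: 3.07
position: [0.5126, 0.0588, 0.0451]
orientation: [-0.002, 0.087, 0.996, -0.001]
contact_force: [-0.6, 0.1, 0.1]
width: 0.751
grasp_force: 0.0
time_s: 3.48
position: [0.5132, 0.0588, 0.0458]
orientation: [-0.001, 0.087, 0.996, -0.0]
contact_force: [-0.6, 0.0, 8.0]
width: 0.483
grasp_force: 59.8
shift cm [0.05 0.01 0.38] az 0.0 (or -180.0) shift if turned first [0.05 0.01 0.38] cur yaw 80.0 q7 1.11 tilt [-0.003 -0.   ] pos [0.5132 0.0588 0.0458] w 0.483
```

```bash
python3 -m pendant '[{"tx":0,"ty":0,"tz":-1,"ax":0,"ay":0,"az":0,"claw":0.5},{"tx":0,"ty":0,"tz":-2,"ax":0,"ay":0,"az":0,"claw":0.5},{"tx":0,"ty":0,"tz":-2.5,"ax":0,"ay":0,"az":0,"claw":0.5},{"tx":0,"ty":0,"tz":-3,"ax":0,"ay":0,"az":0,"claw":0.5},{"tx":0,"ty":0,"tz":-2,"ax":0,"ay":0,"az":-5,"claw":0.5},{"tx":0,"ty":0,"tz":0,"ax":0,"ay":0,"az":-6.5,"claw":0.5},{"tx":0,"ty":0,"tz":0,"ax":0,"ay":0,"az":0,"claw":0.5}]' 2>&1
python3 -c "
from h import *
plan(.4585,.3214,.15,91.5)"
```

```text
time_s: 4.07
position: [0.5137, 0.0588, 0.1517]
orientation: [-0.001, -0.016, 1.0, -0.0]
contact_force: [0.4, 0.7, -0.2]
width: 0.488
grasp_force: 61.2
shift cm [ 4.69 26.42  0.17] az 0.3 (or -179.7) shift if turned first [ 4.83 26.4   0.17] cur yaw 91.8 q7 1.32 tilt [-0.002 -0.   ] pos [0.5137 0.0588 0.1517] w 0.488
```

```bash
python3 -m pendant '[{"tx":0.4,"ty":2,"tz":0,"ax":0,"ay":0,"az":0,"claw":0.5},{"tx":0.5,"ty":2.8,"tz":0,"ax":0,"ay":0,"az":0,"claw":0.5},{"tx":0.5,"ty":2.8,"tz":0,"ax":0,"ay":0,"az":0,"claw":0.5},{"tx":0.5,"ty":2.8,"tz":0,"ax":0,"ay":0,"az":0,"claw":0.5},{"tx":0.5,"ty":2.8,"tz":0,"ax":0,"ay":0,"az":0,"claw":0.5},{"tx":0.5,"ty":2.8,"tz":0,"ax":0,"ay":0,"az":0,"claw":0.5},{"tx":0.5,"ty":2.8,"tz":0,"ax":0,"ay":0,"az":0,"claw":0.5},{"tx":0.5,"ty":2.8,"tz":0,"ax":0,"ay":0,"az":0,"claw":0.5},{"tx":0.5,"ty":2.8,"tz":0,"ax":0,"ay":0,"az":0,"claw":0.5},{"tx":0.3,"ty":2,"tz":0,"ax":0,"ay":0,"az":0,"claw":0.5},{"tx":0,"ty":0,"tz":0,"ax":0,"ay":0,"az":0,"claw":0.5},{"tx":0,"ty":0,"tz":0,"ax":0,"ay":0,"az":0,"claw":0.5}]' 2>&1
python3 -c "
from h import *
plan(.4585,.3214,.013,91.5)"
```

```text
time_s: 5.07
position: [0.4578, 0.3223, 0.149]
orientation: [-0.003, -0.013, 1.0, -0.001]
contact_force: [-0.4, 0.2, -1.2]
width: 0.487
grasp_force: 61.2
shift cm [-0.16 -0.08 13.59] az 0.0 (or -180.0) shift if turned first [-0.16 -0.08 13.59] cur yaw 91.5 q7 0.81 tilt [-0.007 -0.001] pos [0.4578 0.3223 0.149 ] w 0.487
```

```bash
python3 -m pendant '[{"tx":0,"ty":0,"tz":2,"ax":0,"ay":0.4,"az":0,"claw":0.5},{"tx":0,"ty":0,"tz":2.5,"ax":0,"ay":0,"az":0,"claw":0.5},{"tx":0,"ty":0,"tz":2.5,"ax":0,"ay":0,"az":0,"claw":0.5},{"tx":0,"ty":0,"tz":2.5,"ax":0,"ay":0,"az":0,"claw":0.5},{"tx":0,"ty":0,"tz":2.5,"ax":0,"ay":0,"az":0,"claw":0.5},{"tx":0,"ty":0,"tz":1.5,"ax":0,"ay":0,"az":0,"claw":0.5},{"tx":0,"ty":0,"tz":0,"ax":0,"ay":0,"az":0,"claw":0.5}]' 2>&1
python3 -m pendant '[{"tx":0,"ty":0,"tz":0,"ax":0,"ay":0,"az":0,"claw":-0.25},{"tx":0,"ty":0,"tz":0,"ax":0,"ay":0,"az":0,"claw":-0.25},{"tx":0,"ty":0,"tz":0,"ax":0,"ay":0,"az":0,"claw":-0.25}]' 2>&1
python3 -m pendant '[{"tx":0,"ty":0,"tz":-1.5,"ax":0,"ay":0,"az":0,"claw":-0.25},{"tx":0,"ty":0,"tz":-3,"ax":0,"ay":0,"az":0,"claw":-0.25},{"tx":0,"ty":0,"tz":-3,"ax":0,"ay":0,"az":0,"claw":-0.25},{"tx":0,"ty":0,"tz":-3,"ax":0,"ay":0,"az":0,"claw":-0.5},{"tx":0,"ty":0,"tz":-3,"ax":0,"ay":0,"az":0,"claw":-0.5},{"tx":0,"ty":0,"tz":-2,"ax":0,"ay":0,"az":0,"claw":-0.5},{"tx":0,"ty":0,"tz":0,"ax":0,"ay":0,"az":0,"claw":-0.5}]' 2>&1
python3 -c "
from h import *
plan(.4078,-.1840,.06,0.7)"
```

```text
time_s: 5.65
position: [0.4576, 0.3196, 0.0143]
orientation: [-0.006, -0.011, 1.0, -0.001]
contact_force: [-1.5, 0.8, 3.7]
width: 0.488
grasp_force: 62.6
time_s: 5.9
position: [0.458, 0.3214, 0.0149]
orientation: [-0.006, -0.012, 1.0, 0.0]
contact_force: [-0.7, 4.8, 2.1]
width: 0.626
grasp_force: 2.3
time_s: 6.48
position: [0.4612, 0.3209, 0.1735]
orientation: [-0.004, -0.012, 1.0, 0.001]
contact_force: [0.3, 0.2, 0.3]
width: 0.75
grasp_force: 0.0
shift cm [  6.44 -50.37  11.31] az -89.4 (or 90.6) shift if turned first [50.43  5.88 11.31] cur yaw 91.3 q7 0.82 tilt [-0.007  0.001] pos [0.4612 0.3209 0.1735] w 0.750
```

```bash
python3 -m pendant '[{"tx":0,"ty":0,"tz":0,"ax":0,"ay":0,"az":7,"claw":-0.5},{"tx":0,"ty":0,"tz":0,"ax":0,"ay":0,"az":7,"claw":-0.5},{"tx":0,"ty":0,"tz":0,"ax":0,"ay":0,"az":7,"claw":-0.5},{"tx":0,"ty":0,"tz":0,"ax":0,"ay":0,"az":7,"claw":-0.5},{"tx":0,"ty":0,"tz":0,"ax":0,"ay":0,"az":7,"claw":-0.5},{"tx":0,"ty":0,"tz":0,"ax":0,"ay":0,"az":7,"claw":-0.5},{"tx":0,"ty":0,"tz":0,"ax":0,"ay":0,"az":7,"claw":-0.5},{"tx":0,"ty":0,"tz":0,"ax":0,"ay":0,"az":7,"claw":-0.5},{"tx":0,"ty":0,"tz":0,"ax":0,"ay":0,"az":7,"claw":-0.5},{"tx":0,"ty":0,"tz":0,"ax":0,"ay":0,"az":7,"claw":-0.5},{"tx":0,"ty":0,"tz":0,"ax":0,"ay":0,"az":7,"claw":-0.5},{"tx":0,"ty":0,"tz":0,"ax":0,"ay":0,"az":7,"claw":-0.5}]' 2>&1
python3 -m pendant '[{"tx":0,"ty":0,"tz":0,"ax":0,"ay":0,"az":6.6,"claw":-0.5},{"tx":-1.5,"ty":0,"tz":0,"ax":0,"ay":0,"az":0,"claw":-0.5},{"tx":-3,"ty":0,"tz":0,"ax":0,"ay":0,"az":0,"claw":-0.5},{"tx":-3,"ty":0,"tz":0,"ax":0,"ay":0,"az":0,"claw":-0.5},{"tx":-3,"ty":0,"tz":0,"ax":0,"ay":0,"az":0,"claw":-0.5},{"tx":-3,"ty":0,"tz":0,"ax":0,"ay":0,"az":0,"claw":-0.5},{"tx":-3,"ty":0,"tz":0,"ax":0,"ay":0,"az":0,"claw":-0.5},{"tx":-3,"ty":0,"tz":0,"ax":0,"ay":0,"az":0,"claw":-0.5},{"tx":-3,"ty":0,"tz":0,"ax":0,"ay":0,"az":0,"claw":-0.5},{"tx":-1.5,"ty":0,"tz":0,"ax":0,"ay":0,"az":0,"claw":-0.5},{"tx":0,"ty":0,"tz":0,"ax":0,"ay":0,"az":0,"claw":-0.5}]' 2>&1
python3 -c "
from h import *
plan(.4078,-.1840,.06,0.7)"
```

```text
time_s: 7.48
position: [0.4589, 0.3194, 0.1683]
orientation: [-0.004, 0.663, 0.749, -0.006]
contact_force: [-0.0, 0.2, 0.4]
width: 0.75
grasp_force: 0.0
time_s: 8.4
position: [0.4618, 0.0751, 0.1692]
orientation: [-0.004, 0.703, 0.711, -0.006]
contact_force: [-0.3, 0.2, 0.2]
width: 0.75
grasp_force: 0.0
shift cm [-25.81  -5.53  11.09] az -0.1 (or 179.9) shift if turned first [-25.8   -5.56  11.09] cur yaw 0.6 q7 -0.08 tilt [-0.014 -0.004] pos [0.4618 0.0751 0.1692] w 0.750
```

```bash
python3 -m pendant '[{"tx":-1.5,"ty":-0.4,"tz":0,"ax":-0.4,"ay":-0.1,"az":0,"claw":-0.5},{"tx":-2.8,"ty":-0.6,"tz":0,"ax":-0.4,"ay":-0.1,"az":0,"claw":-0.5},{"tx":-3,"ty":-0.6,"tz":0,"ax":0,"ay":0,"az":0,"claw":-0.5},{"tx":-3,"ty":-0.6,"tz":0,"ax":0,"ay":0,"az":0,"claw":-0.5},{"tx":-3,"ty":-0.6,"tz":0,"ax":0,"ay":0,"az":0,"claw":-0.5},{"tx":-3,"ty":-0.6,"tz":0,"ax":0,"ay":0,"az":0,"claw":-0.5},{"tx":-3,"ty":-0.6,"tz":0,"ax":0,"ay":0,"az":0,"claw":-0.5},{"tx":-3,"ty":-0.6,"tz":0,"ax":0,"ay":0,"az":0,"claw":-0.5},{"tx":-3,"ty":-0.6,"tz":0,"ax":0,"ay":0,"az":0,"claw":-0.5},{"tx":-0.4,"ty":-0.2,"tz":0,"ax":0,"ay":0,"az":0,"claw":-0.5},{"tx":0,"ty":0,"tz":0,"ax":0,"ay":0,"az":0,"claw":-0.5}]' 2>&1
python3 -c "
from h import *
plan(.4078,-.1840,.06,0.7)"
```

```text
time_s: 9.32
position: [0.4115, -0.1785, 0.1701]
orientation: [0.002, 0.702, 0.712, -0.002]
contact_force: [-0.0, -0.2, 0.1]
width: 0.752
grasp_force: 0.0
shift cm [-0.49 -0.38 11.02] az 0.0 (or -180.0) shift if turned first [-0.49 -0.38 11.02] cur yaw 0.7 q7 0.52 tilt [ 0.    -0.005] pos [ 0.4115 -0.1785  0.1701] w 0.752
```

```bash
python3 -m pendant '[{"tx":-0.4,"ty":-0.3,"tz":2,"ax":0,"ay":-0.2,"az":0,"claw":-0.5},{"tx":0,"ty":0,"tz":3,"ax":0,"ay":0,"az":0,"claw":-0.5},{"tx":0,"ty":0,"tz":3,"ax":0,"ay":0,"az":0,"claw":-0.5},{"tx":0,"ty":0,"tz":3,"ax":0,"ay":0,"az":0,"claw":-0.5},{"tx":0,"ty":0,"tz":0,"ax":0,"ay":0,"az":0,"claw":-0.5},{"tx":0,"ty":0,"tz":0,"ax":0,"ay":0,"az":0,"claw":-0.5}]' 2>&1
python3 -c "
from h import *
plan(.4078,-.1840,.006,0.7)"
```

```text
time_s: 9.82
position: [0.4093, -0.1797, 0.0597]
orientation: [0.001, 0.701, 0.713, -0.003]
contact_force: [1.3, -0.4, 0.4]
width: 0.747
grasp_force: 0.0
shift cm [-0.4  -0.14  5.37] az 0.3 (or -179.7) shift if turned first [-0.4  -0.14  5.37] cur yaw 1.0 q7 0.61 tilt [-0.003 -0.006] pos [ 0.4093 -0.1797  0.0597] w 0.747
```

```bash
python3 -m pendant '[{"tx":-0.4,"ty":-0.15,"tz":2,"ax":-0.1,"ay":-0.3,"az":0.2,"claw":-0.5},{"tx":0,"ty":0,"tz":2,"ax":0,"ay":0,"az":0,"claw":-0.5},{"tx":0,"ty":0,"tz":1.2,"ax":0,"ay":0,"az":0,"claw":-0.5},{"tx":0,"ty":0,"tz":0,"ax":0,"ay":0,"az":0,"claw":-0.5},{"tx":0,"ty":0,"tz":0,"ax":0,"ay":0,"az":0,"claw":-0.5}]' 2>&1
python3 -c "
from h import *
plan(.4078,-.1840,.006,0.7)"
python3 -m pendant '[{"tx":0,"ty":0,"tz":0,"ax":0,"ay":0,"az":0,"claw":0.5},{"tx":0,"ty":0,"tz":0,"ax":0,"ay":0,"az":0,"claw":0.5},{"tx":0,"ty":0,"tz":0,"ax":0,"ay":0,"az":0,"claw":0.5},{"tx":0,"ty":0,"tz":0,"ax":0,"ay":0,"az":0,"claw":0.5},{"tx":0,"ty":0,"tz":0,"ax":0,"ay":0,"az":0,"claw":0.5}]' 2>&1
python3 -c "
from h import *
plan(.4078,-.1840,.006,0.7)"
```

```text
time_s: 10.23
position: [0.4098, -0.1856, 0.0097]
orientation: [0.006, 0.702, 0.712, -0.003]
contact_force: [-0.3, 0.7, 0.5]
width: 0.75
grasp_force: 0.0
shift cm [ 0.17 -0.19  0.37] az 0.1 (or -179.9) shift if turned first [ 0.17 -0.2   0.37] cur yaw 0.8 q7 0.65 tilt [ 0.004 -0.013] pos [ 0.4098 -0.1856  0.0097] w 0.750
time_s: 10.65
position: [0.4091, -0.1861, 0.012]
orientation: [0.007, 0.703, 0.711, -0.002]
contact_force: [-9.2, 3.7, 42.7]
width: 0.255
grasp_force: 21.4
shift cm [ 0.22 -0.13  0.59] az -0.0 (or 180.0) shift if turned first [ 0.22 -0.13  0.59] cur yaw 0.7 q7 0.65 tilt [ 0.006 -0.013] pos [ 0.4091 -0.1861  0.012 ] w 0.255
```

```bash
python3 -m pendant '[{"tx":0,"ty":0,"tz":0,"ax":0,"ay":0,"az":0,"claw":-0.5},{"tx":0,"ty":0,"tz":0,"ax":0,"ay":0,"az":0,"claw":-0.5},{"tx":0,"ty":0,"tz":0,"ax":0,"ay":0,"az":0,"claw":-0.5},{"tx":0,"ty":0,"tz":-2,"ax":0,"ay":0.3,"az":0,"claw":-0.5},{"tx":0,"ty":0,"tz":-3,"ax":0,"ay":0.3,"az":0,"claw":-0.5},{"tx":0,"ty":0,"tz":-3,"ax":0,"ay":0,"az":0,"claw":-0.5},{"tx":0,"ty":0,"tz":-3,"ax":0,"ay":0,"az":0,"claw":-0.5},{"tx":0,"ty":0,"tz":-1,"ax":0,"ay":0,"az":0,"claw":-0.5},{"tx":0,"ty":0,"tz":0,"ax":0,"ay":0,"az":0,"claw":-0.5}]' 2>&1
python3 - <<'E'
from h import *
plan(.4078,-.1840,.006,0.7)
for n in('scene','top'):
    s=snap(n); hsv=cv2.cvtColor(s['img'],cv2.COLOR_RGB2HSV); C=cloud(s)
    m=(abs(hsv[...,0].astype(int)-26)<6)&(hsv[...,1]>110)&(hsv[...,2]>60)
    m&=(np.hypot(C[...,0]-.41,C[...,1]+.185)<.08)
    m=cv2.morphologyEx(m.astype(np.uint8),cv2.MORPH_CLOSE,np.ones((7,7)))>0
    if m.sum()>10:
        p=C[m]; print(n,m.sum(),p.mean(0).round(4),cv2.minAreaRect((p[:,:2]*1000).astype(np.float32)),np.percentile(p[:,2],[10,90]))
s=load('scene');a=s['img'][:,:,::-1]; cv2.imwrite('pics/c3.png',cv2.resize(a[120:240,120:320],None,fx=4,fy=4,interpolation=cv2.INTER_CUBIC))
E
```

```text
time_s: 11.4
position: [0.4099, -0.1858, 0.1313]
orientation: [0.004, 0.703, 0.712, 0.001]
contact_force: [0.2, 0.2, 0.3]
width: 0.754
grasp_force: 0.0
shift cm [ 0.23 -0.31 12.53] az 0.0 (or -180.0) shift if turned first [ 0.23 -0.31 12.53] cur yaw 0.7 q7 0.57 tilt [ 0.008 -0.004] pos [ 0.4099 -0.1858  0.1313] w 0.754
scene 185 [ 0.4369 -0.1791  0.0287] ((1024.737548828125, -32.045501708984375), (1312.4189453125, 93.02267456054688), 14.20604419708252) [0.00794894 0.01550087]
top 85 [ 0.4102 -0.1483  0.0441] ((395.88543701171875, -87.41964721679688), (44.48590087890625, 179.22073364257812), 10.21187973022461) [0.00641459 0.01732016]
```

View pics/c3.png

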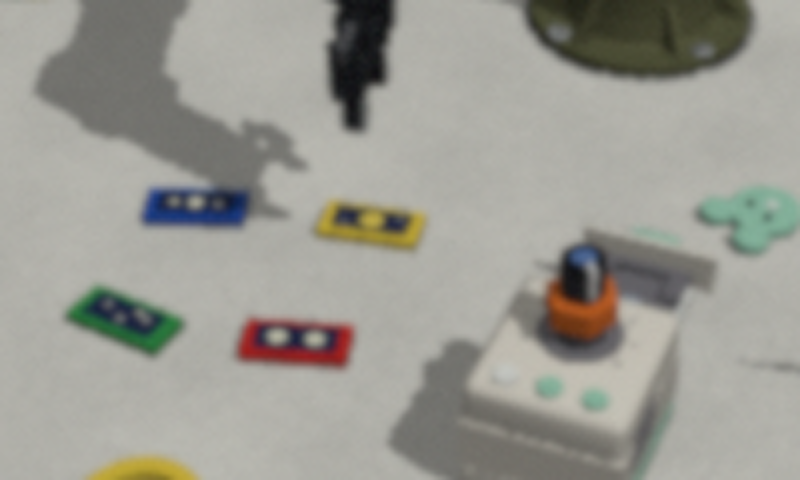

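The yellow slide still lies at about (372,222) in the crop, flat. I'll compare it with the first picture.

```bash
python3 - <<'E'
from h import *
s=load('scene')
old=cv2.imread('pics/scene0.png')[:,:,::-1].copy()
for im in(old,s['img']):
    w=im[165:186,190:235]; h=cv2.cvtColor(w,cv2.COLOR_RGB2HSV)
    m=((h[...,1]>90)).astype(np.uint8)
    ys,xs=np.nonzero(m); c=np.array([xs.mean()+190,ys.mean()+165]); r=cv2.minAreaRect(np.stack([xs,ys],1).astype(np.float32))
    P=np.array([pt(s,x+190,y+165,.010)[:2] for x,y in zip(xs,ys)]); cv=P.mean(0); ww,V=np.linalg.eigh(np.cov((P-cv).T)); v=V[:,1]
    print(m.sum(),c,cv.round(4),np.degrees(np.arctan2(v[1],v[0]))%180)
E
```

```text
167 [212.24550898 176.4251497 ] [ 0.416  -0.1856] 89.8985681596066
168 [212.35119048 176.45238095] [ 0.4161 -0.1852] 89.51872692767977
```

```bash
python3 -m pendant '[{"tx":0.2,"ty":-0.3,"tz":2.5,"ax":0,"ay":0,"az":0,"claw":-0.4},{"tx":0,"ty":0,"tz":3,"ax":0,"ay":0,"az":0,"claw":-0.4},{"tx":0,"ty":0,"tz":3,"ax":0,"ay":0,"az":0,"claw":-0.4},{"tx":0,"ty":0,"tz":2.5,"ax":0,"ay":0,"az":0,"claw":-0.4},{"tx":0,"ty":0,"tz":1.3,"ax":0,"ay":0,"az":0,"claw":-0.4},{"tx":0,"ty":0,"tz":0,"ax":0,"ay":0,"az":0,"claw":-0.4},{"tx":0,"ty":0,"tz":0,"ax":0,"ay":0,"az":0,"claw":-0.4}]' 2>&1
python3 -c "
from h import *
plan(.4078,-.1840,.005,0.7)"
```

```text
time_s: 12.08
position: [0.4047, -0.1831, 0.0042]
orientation: [0.0, 0.703, 0.711, -0.001]
contact_force: [-0.2, 0.4, 0.4]
width: 0.703
grasp_force: 0.0
shift cm [-0.09  0.31 -0.08] az -0.0 (or 180.0) shift if turned first [-0.09  0.31 -0.08] cur yaw 0.7 q7 0.68 tilt [-0.001 -0.001] pos [ 0.4047 -0.1831  0.0042] w 0.703
```

```bash
python3 -m pendant '[{"tx":-0.1,"ty":0.3,"tz":0,"ax":0,"ay":0,"az":0,"claw":-0.4},{"tx":0,"ty":0,"tz":0,"ax":0,"ay":0,"az":0,"claw":-0.4},{"tx":0,"ty":0,"tz":0,"ax":0,"ay":0,"az":0,"claw":0.5},{"tx":0,"ty":0,"tz":0,"ax":0,"ay":0,"az":0,"claw":0.5},{"tx":0,"ty":0,"tz":0,"ax":0,"ay":0,"az":0,"claw":0.5},{"tx":0,"ty":0,"tz":0,"ax":0,"ay":0,"az":0,"claw":0.5},{"tx":0,"ty":0,"tz":0,"ax":0,"ay":0,"az":0,"claw":0.5}]' 2>&1
python3 -c "
from h import *
plan(.4078,-.1840,.005,0.7)"
```

```text
time_s: 12.67
position: [0.4098, -0.1847, 0.0068]
orientation: [0.003, 0.703, 0.711, 0.001]
contact_force: [-1.5, 1.1, 9.4]
width: 0.483
grasp_force: 59.3
shift cm [ 0.07 -0.2   0.18] az 0.0 (or -180.0) shift if turned first [ 0.07 -0.2   0.18] cur yaw 0.7 q7 0.68 tilt [ 0.006 -0.003] pos [ 0.4098 -0.1847  0.0068] w 0.483
```

```bash
python3 -m pendant '[{"tx":0,"ty":0,"tz":-1,"ax":0,"ay":0,"az":0,"claw":0.5},{"tx":0,"ty":0,"tz":-2,"ax":0,"ay":0,"az":0,"claw":0.5},{"tx":0,"ty":0,"tz":-3,"ax":0,"ay":0,"az":0,"claw":0.5},{"tx":0,"ty":0,"tz":-3,"ax":0,"ay":0,"az":0,"claw":0.5},{"tx":0,"ty":0,"tz":-2.5,"ax":0,"ay":0,"az":0,"claw":0.5},{"tx":2,"ty":1,"tz":-1,"ax":0,"ay":0,"az":0,"claw":0.5},{"tx":2.8,"ty":1.2,"tz":0,"ax":0,"ay":0,"az":0,"claw":0.5},{"tx":2.8,"ty":1.2,"tz":0,"ax":0,"ay":0,"az":0,"claw":0.5},{"tx":2.8,"ty":1.2,"tz":0,"ax":0,"ay":0,"az":0,"claw":0.5},{"tx":2.8,"ty":1.2,"tz":0,"ax":0,"ay":0,"az":0,"claw":0.5},{"tx":2.8,"ty":1.2,"tz":0,"ax":0,"ay":0,"az":0,"claw":0.5},{"tx":0,"ty":0,"tz":0,"ax":0,"ay":0,"az":0,"claw":0.5}]' 2>&1
python3 -m pendant '[{"tx":2.8,"ty":1.2,"tz":0,"ax":0,"ay":0,"az":0,"claw":0.5},{"tx":2.8,"ty":1.2,"tz":0,"ax":0,"ay":0,"az":0,"claw":0.5},{"tx":2,"ty":0.8,"tz":0,"ax":0,"ay":0,"az":0,"claw":0.5},{"tx":0,"ty":0,"tz":0,"ax":0,"ay":0,"az":-6.6,"claw":0.5},{"tx":0,"ty":0,"tz":0,"ax":0,"ay":0,"az":-6.6,"claw":0.5},{"tx":0,"ty":0,"tz":0,"ax":0,"ay":0,"az":-6.6,"claw":0.5},{"tx":0,"ty":0,"tz":0,"ax":0,"ay":0,"az":-6.6,"claw":0.5},{"tx":0,"ty":0,"tz":0,"ax":0,"ay":0,"az":-6.6,"claw":0.5},{"tx":0,"ty":0,"tz":0,"ax":0,"ay":0,"az":-6.6,"claw":0.5},{"tx":0,"ty":0,"tz":0,"ax":0,"ay":0,"az":-6.6,"claw":0.5},{"tx":0,"ty":0,"tz":0,"ax":0,"ay":0,"az":-6.6,"claw":0.5},{"tx":0,"ty":0,"tz":0,"ax":0,"ay":0,"az":-6.6,"claw":0.5}]' 2>&1
python3 -m pendant '[{"tx":0,"ty":0,"tz":0,"ax":0,"ay":0,"az":-6.6,"claw":0.5},{"tx":0,"ty":0,"tz":0,"ax":0,"ay":0,"az":-6.6,"claw":0.5},{"tx":0,"ty":0,"tz":0,"ax":0,"ay":0,"az":-6.6,"claw":0.5},{"tx":0,"ty":0,"tz":0,"ax":0,"ay":0,"az":0,"claw":0.5},{"tx":0,"ty":0,"tz":0,"ax":0,"ay":0,"az":0,"claw":0.5}]' 2>&1
python3 -c "
from h import *
plan(.5132,.0588,.06,80)"
```

```text
time_s: 13.67
position: [0.4789, -0.0167, 0.1308]
orientation: [0.002, 0.7, 0.714, 0.002]
contact_force: [0.7, -0.0, -0.3]
width: 0.482
grasp_force: 60.7
time_s: 14.67
position: [0.5075, 0.0528, 0.1308]
orientation: [0.002, 0.255, 0.967, -0.001]
contact_force: [-1.4, -0.2, -0.7]
width: 0.481
grasp_force: 60.8
time_s: 15.08
position: [0.5076, 0.0527, 0.1306]
orientation: [0.002, 0.09, 0.996, -0.001]
contact_force: [0.2, -0.1, -0.1]
width: 0.486
grasp_force: 60.8
shift cm [-0.42  0.71  7.06] az -0.3 (or 179.7) shift if turned first [-0.42  0.71  7.06] cur yaw 79.7 q7 1.17 tilt [ 0.004 -0.002] pos [0.5076 0.0527 0.1306] w 0.486
```

```bash
python3 -m pendant '[{"tx":-0.3,"ty":0.35,"tz":1,"ax":0,"ay":0,"az":-0.3,"claw":0.5},{"tx":-0.25,"ty":0.35,"tz":2.5,"ax":0,"ay":0,"az":0,"claw":0.5},{"tx":0,"ty":0,"tz":2.6,"ax":0,"ay":0,"az":0,"claw":0.5},{"tx":0,"ty":0,"tz":0,"ax":0,"ay":0,"az":0,"claw":0.5},{"tx":0,"ty":0,"tz":0,"ax":0,"ay":0,"az":0,"claw":0.5}]' 2>&1
python3 -c "
from h import *
plan(.5145,.0586,.052,80)
s=snap('scene');a=s['img'][:,:,::-1]; cv2.imwrite('pics/c4.png',cv2.resize(a[150:230,220:320],None,fx=6,fy=6,interpolation=cv2.INTER_CUBIC))"
```

```text
time_s: 15.5
position: [0.5135, 0.0589, 0.0681]
orientation: [-0.0, 0.086, 0.996, -0.002]
contact_force: [0.6, 0.3, 0.1]
width: 0.484
grasp_force: 60.9
shift cm [-0.11 -0.01  1.61] az 0.2 (or -179.8) shift if turned first [-0.11 -0.01  1.61] cur yaw 80.2 q7 1.15 tilt [-0.    -0.003] pos [0.5135 0.0589 0.0681] w 0.484
```

View pics/c4.png

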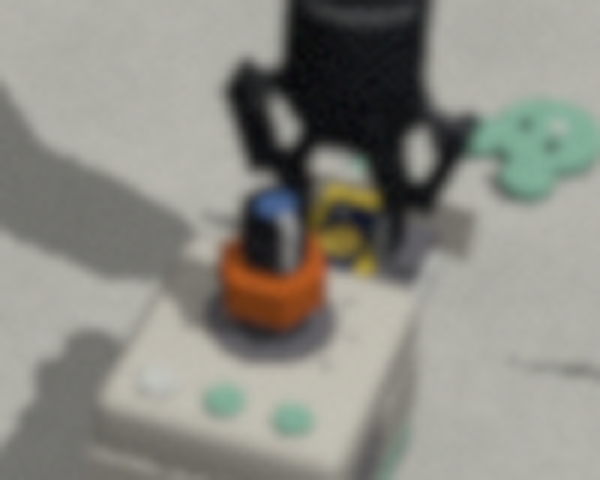

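The yellow slide is held level over the tray, at about (345,230) in the crop. Lowering now.

```bash
python3 -m pendant '[{"tx":-0.1,"ty":0,"tz":0.7,"ax":0,"ay":0,"az":0.2,"claw":0.5},{"tx":0,"ty":0,"tz":0.6,"ax":0,"ay":0,"az":0,"claw":0.5},{"tx":0,"ty":0,"tz":0.2,"ax":0,"ay":0,"az":0,"claw":0.5},{"tx":0,"ty":0,"tz":0,"ax":0,"ay":0,"az":0,"claw":0.5},{"tx":0,"ty":0,"tz":0,"ax":0,"ay":0,"az":0,"claw":0.5}]' 2>&1
python3 -c "
from h import *
plan(.5145,.0586,.048,80)"
```

```text
time_s: 15.97
position: [0.5158, 0.0586, 0.0546]
orientation: [0.002, 0.087, 0.996, -0.001]
contact_force: [0.6, 0.6, -0.3]
width: 0.487
grasp_force: 61.0
shift cm [ 0.13 -0.03  0.66] az 0.0 (or -180.0) shift if turned first [ 0.13 -0.03  0.66] cur yaw 80.0 q7 1.15 tilt [ 0.004 -0.002] pos [0.5158 0.0586 0.0546] w 0.487
```

```bash
python3 -m pendant '[{"tx":0.05,"ty":0,"tz":0.3,"ax":0,"ay":0,"az":0,"claw":0.5},{"tx":0,"ty":0,"tz":0.2,"ax":0,"ay":0,"az":0,"claw":0.5},{"tx":0,"ty":0,"tz":0,"ax":0,"ay":0,"az":0,"claw":0.5},{"tx":0,"ty":0,"tz":0,"ax":0,"ay":0,"az":0,"claw":0.5}]' 2>&1
python3 -c "
from h import *
plan(.5145,.0586,.048,80)"
```

```text
time_s: 16.3
position: [0.5167, 0.0586, 0.051]
orientation: [0.004, 0.087, 0.996, -0.001]
contact_force: [-2.1, -2.6, 16.3]
width: 0.484
grasp_force: 62.7
shift cm [ 0.22 -0.03  0.3 ] az -0.0 (or 180.0) shift if turned first [ 0.22 -0.03  0.3 ] cur yaw 80.0 q7 1.14 tilt [ 0.007 -0.002] pos [0.5167 0.0586 0.051 ] w 0.484
```

```bash
python3 -m pendant '[{"tx":0.1,"ty":0,"tz":0,"ax":0,"ay":-0.2,"az":0,"claw":0.5},{"tx":0.1,"ty":0,"tz":0,"ax":0,"ay":0,"az":0,"claw":0.5},{"tx":0,"ty":0,"tz":0,"ax":0,"ay":0,"az":0,"claw":0.5},{"tx":0,"ty":0,"tz":0,"ax":0,"ay":0,"az":0,"claw":0.5}]' 2>&1
python3 -c "
from h import *
plan(.5145,.0586,.048,80)"
```

```text
time_s: 16.63
position: [0.516, 0.0587, 0.0511]
orientation: [0.007, 0.087, 0.996, -0.001]
contact_force: [1.9, -2.2, 11.8]
width: 0.483
grasp_force: 62.3
shift cm [ 0.15 -0.04  0.31] az -0.0 (or 180.0) shift if turned first [ 0.15 -0.04  0.31] cur yaw 80.0 q7 1.14 tilt [ 0.013 -0.003] pos [0.516  0.0587 0.0511] w 0.483
```

```bash
python3 -m pendant '[{"tx":0.1,"ty":0.04,"tz":0,"ax":0,"ay":0.6,"az":0,"claw":0.5},{"tx":0.1,"ty":0,"tz":0,"ax":0,"ay":0,"az":0,"claw":0.5},{"tx":0,"ty":0,"tz":0,"ax":0,"ay":0,"az":0,"claw":0.5},{"tx":0,"ty":0,"tz":0,"ax":0,"ay":0,"az":0,"claw":0.5}]' 2>&1
python3 -c "
from h import *
plan(.5145,.0586,.048,80);print(observe()['wrist_torque'])"
```

```text
time_s: 16.97
position: [0.5147, 0.0593, 0.0511]
orientation: [0.002, 0.088, 0.996, -0.0]
contact_force: [3.5, -2.6, 11.4]
width: 0.484
grasp_force: 62.0
shift cm [ 0.01 -0.07  0.31] az -0.0 (or 180.0) shift if turned first [ 0.01 -0.07  0.31] cur yaw 80.0 q7 1.14 tilt [ 0.004 -0.001] pos [0.5147 0.0593 0.0511] w 0.484
[-0.6058805 -1.093072  -0.0985928]
```

```bash
python3 -m pendant '[{"tx":0.12,"ty":0,"tz":0,"ax":0,"ay":0,"az":0,"claw":0.5},{"tx":0.12,"ty":0,"tz":0,"ax":0,"ay":0,"az":0,"claw":0.5},{"tx":0,"ty":0,"tz":0,"ax":0,"ay":0,"az":0,"claw":0.5},{"tx":0,"ty":0,"tz":0,"ax":0,"ay":0,"az":0,"claw":0.5}]' 2>&1
python3 -c "
from h import *
plan(.5145,.0586,.048,80);print(observe()['wrist_torque'])"
```

```text
time_s: 17.3
position: [0.5106, 0.0602, 0.0497]
orientation: [-0.0, 0.087, 0.996, -0.0]
contact_force: [5.9, -1.5, 1.3]
width: 0.482
grasp_force: 61.2
shift cm [-0.41 -0.09  0.17] az 0.0 (or -180.0) shift if turned first [-0.41 -0.09  0.17] cur yaw 80.0 q7 1.14 tilt [-0.    -0.001] pos [0.5106 0.0602 0.0497] w 0.482
[-0.28167469 -1.14014247  0.09234311]
```

```bash
python3 -m pendant '[{"tx":-0.1,"ty":0,"tz":0.15,"ax":0,"ay":0,"az":0,"claw":0.5},{"tx":0,"ty":0,"tz":0.1,"ax":0,"ay":0,"az":0,"claw":0.5},{"tx":0,"ty":0,"tz":0,"ax":0,"ay":0,"az":0,"claw":0.5},{"tx":0,"ty":0,"tz":0,"ax":0,"ay":0,"az":0,"claw":0.5}]' 2>&1
python3 -c "
from h import *
plan(.5145,.0586,.048,80);print(observe()['wrist_torque'])"
```

```text
time_s: 17.63
position: [0.5107, 0.0601, 0.0477]
orientation: [-0.001, 0.087, 0.996, -0.001]
contact_force: [0.7, -1.2, 13.5]
width: 0.484
grasp_force: 62.8
shift cm [-0.41 -0.08 -0.03] az 0.0 (or -180.0) shift if turned first [-0.41 -0.08 -0.03] cur yaw 80.0 q7 1.14 tilt [-0.002 -0.001] pos [0.5107 0.0601 0.0477] w 0.484
[-0.03594201 -0.20472401  0.1208586 ]
```

```bash
python3 -m pendant '[{"tx":0,"ty":0,"tz":-0.1,"ax":0,"ay":0,"az":0,"claw":-0.35},{"tx":0,"ty":0,"tz":0,"ax":0,"ay":0,"az":0,"claw":-0.35},{"tx":0,"ty":0,"tz":0,"ax":0,"ay":0,"az":0,"claw":-0.35},{"tx":0,"ty":0,"tz":0,"ax":0,"ay":0,"az":0,"claw":-0.35},{"tx":0,"ty":0,"tz":-1,"ax":0,"ay":0,"az":0,"claw":-0.35},{"tx":0,"ty":0,"tz":-3,"ax":0,"ay":0,"az":0,"claw":-0.35},{"tx":0,"ty":0,"tz":-3,"ax":0,"ay":0,"az":0,"claw":0},{"tx":0,"ty":0,"tz":-3,"ax":0,"ay":0,"az":0,"claw":0.5},{"tx":2,"ty":2,"tz":0,"ax":0,"ay":0,"az":0,"claw":1},{"tx":2,"ty":3,"tz":0,"ax":0,"ay":0,"az":0,"claw":1},{"tx":2,"ty":3,"tz":0,"ax":0,"ay":0,"az":0,"claw":1},{"tx":2,"ty":3,"tz":0,"ax":0,"ay":0,"az":0,"claw":1}]' 2>&1
python3 -m pendant '[{"tx":0,"ty":3,"tz":0,"ax":0,"ay":0,"az":0,"claw":1},{"tx":0,"ty":3,"tz":0,"ax":0,"ay":0,"az":0,"claw":1},{"tx":0,"ty":2,"tz":0,"ax":0,"ay":0,"az":0,"claw":1},{"tx":0,"ty":0,"tz":0,"ax":0,"ay":0,"az":0,"claw":1}]' 2>&1
python3 -c "
from h import *
plan(.4,.0785,.17,80)
s=snap('top');a=s['img'][:,:,::-1]; cv2.imwrite('pics/c5.png',cv2.resize(a[140:260,120:270],None,fx=5,fy=5,interpolation=cv2.INTER_CUBIC))"
```

```text
time_s: 18.63
position: [0.4496, 0.1833, 0.1487]
orientation: [-0.002, 0.088, 0.996, -0.001]
contact_force: [0.4, 1.6, -0.1]
width: -0.0
grasp_force: 0.0
time_s: 18.97
position: [0.4639, 0.2667, 0.1483]
orientation: [-0.002, 0.084, 0.996, 0.001]
contact_force: [0.1, 0.5, 0.7]
width: 0.005
grasp_force: 0.0
shift cm [  3.15 -19.62  -2.19] az 0.4 (or -179.6) shift if turned first [  3.03 -19.64  -2.19] cur yaw 80.4 q7 0.76 tilt [-0.003  0.002] pos [0.4639 0.2667 0.1483] w 0.005
```

View pics/c5.png

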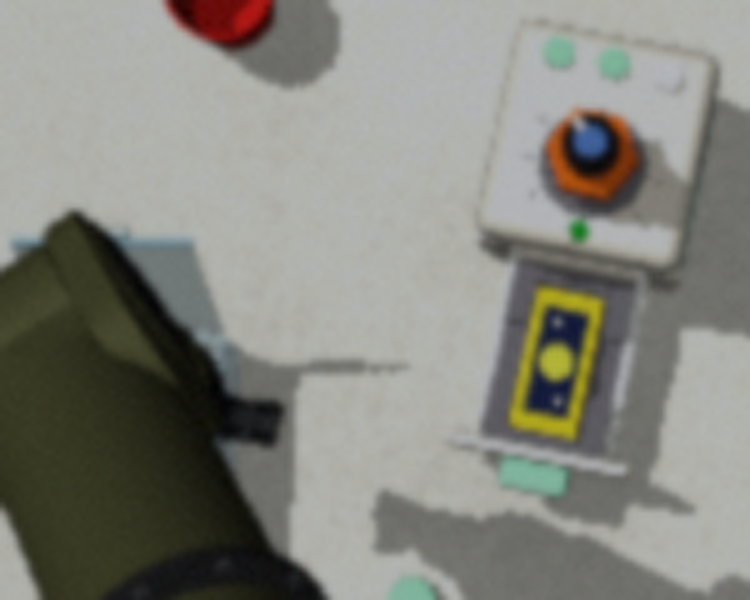

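The yellow slide sits in the recess, centred at (557,363) in the crop, and the line and dot are unchanged. Next I push the tray home.

```bash
python3 -m pendant '[{"tx":0.5,"ty":-2.5,"tz":0,"ax":0,"ay":0,"az":0.4,"claw":1},{"tx":0.5,"ty":-3,"tz":0,"ax":0,"ay":0,"az":0,"claw":1},{"tx":0.5,"ty":-3,"tz":0,"ax":0,"ay":0,"az":0,"claw":1},{"tx":0.5,"ty":-3,"tz":0,"ax":0,"ay":0,"az":0,"claw":1},{"tx":0.4,"ty":-3,"tz":0,"ax":0,"ay":0,"az":0,"claw":1},{"tx":0.2,"ty":-3,"tz":0,"ax":0,"ay":0,"az":0,"claw":1},{"tx":0,"ty":-2,"tz":0,"ax":0,"ay":0,"az":0,"claw":1},{"tx":0,"ty":0,"tz":2,"ax":0,"ay":0,"az":0,"claw":1},{"tx":0,"ty":0,"tz":2.5,"ax":0,"ay":0,"az":0,"claw":1},{"tx":0,"ty":0,"tz":0,"ax":0,"ay":0,"az":0,"claw":1},{"tx":0,"ty":0,"tz":0,"ax":0,"ay":0,"az":0,"claw":1}]' 2>&1
python3 -c "
from h import *
s=load('top');C=cloud(s);hsv=cv2.cvtColor(s['img'],cv2.COLOR_RGB2HSV)
m=np.zeros(C.shape[:2],bool);m[195:230,218:245]=1
m&=(abs(hsv[...,0].astype(int)-27)<6)&(hsv[...,1]>120); print(C[m].mean(0),np.percentile(C[m][:,2],[10,50,90]))
plan(.406,.0778,.05,80)"
```

```text
time_s: 19.93
position: [0.4024, 0.0729, 0.103]
orientation: [-0.003, 0.091, 0.996, -0.001]
contact_force: [-0.0, 0.3, 0.2]
width: 0.0
grasp_force: 0.0
[0.51116485 0.05961048 0.05155004] [0.04629179 0.05195093 0.05679809]
shift cm [-0.3   0.56  5.3 ] az -0.4 (or 179.6) shift if turned first [-0.31  0.56  5.3 ] cur yaw 79.6 q7 1.08 tilt [-0.007 -0.002] pos [0.4024 0.0729 0.103 ] w 0.000
```

```bash
python3 -m pendant '[{"tx":0,"ty":0.5,"tz":2,"ax":0,"ay":0.3,"az":-0.4,"claw":1},{"tx":0,"ty":0,"tz":2.3,"ax":0,"ay":0,"az":0,"claw":1},{"tx":0,"ty":0,"tz":1,"ax":0,"ay":0,"az":0,"claw":1},{"tx":0,"ty":0,"tz":0,"ax":0,"ay":0,"az":0,"claw":1}]' 2>&1
python3 -m pendant '[{"tx":-0.5,"ty":0,"tz":0,"ax":0,"ay":0,"az":0,"claw":1},{"tx":-0.5,"ty":0,"tz":0,"ax":0,"ay":0,"az":0,"claw":1},{"tx":-0.5,"ty":0,"tz":0,"ax":0,"ay":0,"az":0,"claw":1},{"tx":-0.5,"ty":0,"tz":0,"ax":0,"ay":0,"az":0,"claw":1},{"tx":-0.8,"ty":0,"tz":0,"ax":0,"ay":0,"az":0,"claw":1},{"tx":-1,"ty":0,"tz":0,"ax":0,"ay":0,"az":0,"claw":1},{"tx":-1,"ty":0,"tz":0,"ax":0,"ay":0,"az":0,"claw":1},{"tx":-1,"ty":0,"tz":0,"ax":0,"ay":0,"az":0,"claw":1},{"tx":-1,"ty":0,"tz":0,"ax":0,"ay":0,"az":0,"claw":1},{"tx":-1,"ty":0,"tz":0,"ax":0,"ay":0,"az":0,"claw":1}]' 2>&1
python3 -c "
from h import *
plan(.537,.0548,.05,80)"
```

```text
time_s: 20.27
position: [0.4036, 0.0787, 0.0497]
orientation: [-0.005, 0.087, 0.996, -0.001]
contact_force: [-0.5, -0.6, 0.2]
width: 0.003
grasp_force: 0.0
time_s: 21.1
position: [0.482, 0.0649, 0.0494]
orientation: [-0.005, 0.087, 0.996, -0.001]
contact_force: [-3.0, -0.2, 2.4]
width: 0.001
grasp_force: 1.9
shift cm [-5.59 -0.04 -0.11] az 0.0 (or -180.0) shift if turned first [-5.59 -0.04 -0.11] cur yaw 80.0 q7 1.12 tilt [-0.009 -0.   ] pos [0.482  0.0649 0.0494] w 0.001
```

```bash
python3 -m pendant '[{"tx":-1,"ty":0,"tz":-0.1,"ax":0,"ay":0.4,"az":0,"claw":1},{"tx":-1,"ty":0,"tz":0,"ax":0,"ay":0,"az":0,"claw":1},{"tx":-1,"ty":0,"tz":0,"ax":0,"ay":0,"az":0,"claw":1},{"tx":-0.6,"ty":0,"tz":0,"ax":0,"ay":0,"az":0,"claw":1},{"tx":-0.5,"ty":0,"tz":0,"ax":0,"ay":0,"az":0,"claw":1},{"tx":-0.4,"ty":0,"tz":0,"ax":0,"ay":0,"az":0,"claw":1},{"tx":-0.4,"ty":0,"tz":0,"ax":0,"ay":0,"az":0,"claw":1},{"tx":0,"ty":0,"tz":0,"ax":0,"ay":0,"az":0,"claw":1}]' 2>&1
python3 -m pendant '[{"tx":-0.3,"ty":0,"tz":0,"ax":0,"ay":0,"az":0,"claw":1},{"tx":-0.3,"ty":0,"tz":0,"ax":0,"ay":0,"az":0,"claw":1},{"tx":0,"ty":0,"tz":0,"ax":0,"ay":0,"az":0,"claw":1}]' 2>&1
python3 -m pendant '[{"tx":-0.2,"ty":0,"tz":0,"ax":0,"ay":0,"az":0,"claw":1},{"tx":-0.2,"ty":0,"tz":0,"ax":0,"ay":0,"az":0,"claw":1},{"tx":0,"ty":0,"tz":0,"ax":0,"ay":0,"az":0,"claw":1}]' 2>&1
```

```text
time_s: 21.77
position: [0.5302, 0.0566, 0.0498]
orientation: [-0.007, 0.087, 0.996, -0.0]
contact_force: [-0.2, -0.6, -0.3]
width: 0.001
grasp_force: 0.0
time_s: 22.02
position: [0.5339, 0.056, 0.0495]
orientation: [-0.009, 0.087, 0.996, -0.0]
contact_force: [-5.1, -0.3, 3.6]
width: 0.002
grasp_force: 2.9
time_s: 22.27
position: [0.5339, 0.056, 0.0492]
orientation: [-0.013, 0.086, 0.996, -0.001]
contact_force: [-16.4, 1.8, 11.8]
width: -0.002
grasp_force: 8.0
```

```bash
python3 -m pendant '[{"tx":1.5,"ty":0,"tz":0,"ax":0,"ay":0.5,"az":0,"claw":1},{"tx":1.5,"ty":0,"tz":0,"ax":0,"ay":0.5,"az":0,"claw":1},{"tx":1,"ty":0,"tz":-2,"ax":0,"ay":0,"az":0,"claw":0.5},{"tx":0,"ty":0,"tz":-3,"ax":0,"ay":0,"az":0,"claw":0},{"tx":0,"ty":0,"tz":-3,"ax":0,"ay":0,"az":0,"claw":-0.5},{"tx":0,"ty":0,"tz":-3,"ax":0,"ay":0,"az":0,"claw":-0.6},{"tx":0,"ty":0,"tz":-3,"ax":0,"ay":0,"az":0,"claw":-0.6},{"tx":0,"ty":0,"tz":-3,"ax":0,"ay":0,"az":0,"claw":-0.6},{"tx":0,"ty":0,"tz":0,"ax":0,"ay":0,"az":7,"claw":-0.6},{"tx":0,"ty":0,"tz":0,"ax":0,"ay":0,"az":7,"claw":-0.6},{"tx":0,"ty":0,"tz":0,"ax":0,"ay":0,"az":7,"claw":-0.6},{"tx":0,"ty":0,"tz":0,"ax":0,"ay":0,"az":7,"claw":-0.6}]' 2>&1
python3 -m pendant '[{"tx":0,"ty":0,"tz":0,"ax":0,"ay":0,"az":7,"claw":-0.6},{"tx":0,"ty":0,"tz":0,"ax":0,"ay":0,"az":7,"claw":-0.6},{"tx":0,"ty":0,"tz":0,"ax":0,"ay":0,"az":7,"claw":-0.6},{"tx":0,"ty":0,"tz":0,"ax":0,"ay":0,"az":7,"claw":-0.6},{"tx":0,"ty":0,"tz":0,"ax":0,"ay":0,"az":7,"claw":-0.6},{"tx":0,"ty":0,"tz":0,"ax":0,"ay":0,"az":7,"claw":-0.6},{"tx":0,"ty":0,"tz":0,"ax":0,"ay":0,"az":7,"claw":-0.6},{"tx":0,"ty":0,"tz":0,"ax":0,"ay":0,"az":7,"claw":-0.6},{"tx":0,"ty":0,"tz":0,"ax":0,"ay":0,"az":6,"claw":-0.6},{"tx":0,"ty":0,"tz":0,"ax":0,"ay":0,"az":0,"claw":-0.6}]' 2>&1
python3 -c "
from h import *
plan(.628,.039,.21,-10)
s=snap('top','t5.png')
C=cloud(s)
def r(z0,z1,n,v0):
    m=np.zeros(C.shape[:2],bool);m[v0:v0+105,205:270]=1;m&=(C[...,2]>z0)&(C[...,2]<z1);p=C[m];print(n,m.sum(),p.mean(0),cv2.minAreaRect((p[:,:2]*1000).astype(np.float32)))
r(.183,.2,'barrel',140)
"
```

```text
time_s: 23.27
position: [0.5064, 0.0616, 0.2211]
orientation: [-0.015, 0.328, 0.945, -0.003]
contact_force: [-0.9, -0.2, 0.3]
width: 0.8
grasp_force: 0.0
time_s: 24.1
position: [0.5061, 0.0617, 0.2208]
orientation: [-0.011, 0.767, 0.641, -0.011]
contact_force: [0.4, 0.1, 0.1]
width: 0.801
grasp_force: 0.0
shift cm [-0.07 12.42  0.69] az -0.2 (or 179.8) shift if turned first [-0.12 12.42  0.69] cur yaw -10.2 q7 -0.23 tilt [-0.031  0.004] pos [0.5061 0.0617 0.2208] w 0.801
barrel 0 [nan nan nan] ((0.0, 0.0), (0.0, 0.0), 0.0)<string>:7: RuntimeWarning: Mean of empty slice.
  ret = um.true_divide(
```

```bash
python3 -m pendant '[{"tx":0,"ty":0,"tz":0,"ax":-1.7,"ay":-0.2,"az":-0.2,"claw":-0.6},{"tx":0,"ty":1.5,"tz":0,"ax":0,"ay":0,"az":0,"claw":-0.6},{"tx":0,"ty":2.5,"tz":0,"ax":0,"ay":0,"az":0,"claw":-0.6},{"tx":0,"ty":2.5,"tz":0,"ax":0,"ay":0,"az":0,"claw":-0.6},{"tx":0,"ty":2.5,"tz":0,"ax":0,"ay":0,"az":0,"claw":-0.6},{"tx":0,"ty":2.5,"tz":0,"ax":0,"ay":0,"az":0,"claw":-0.6},{"tx":0,"ty":0.9,"tz":0,"ax":0,"ay":0,"az":0,"claw":-0.6},{"tx":0,"ty":0,"tz":0,"ax":0,"ay":0,"az":0,"claw":-0.6},{"tx":0,"ty":0,"tz":0,"ax":0,"ay":0,"az":0,"claw":-0.6}]' 2>&1
python3 -c "
from h import *
plan(.628,.039,.132,-10)
s=snap('scene','s6.png')
a=s['img'][:,:,::-1]; cv2.imwrite('pics/c6.png',cv2.resize(a[130:230,210:310],None,fx=6,fy=6,interpolation=cv2.INTER_CUBIC))"
```

```text
time_s: 24.9
position: [0.627, 0.0403, 0.2195]
orientation: [0.0, 0.764, 0.645, -0.003]
contact_force: [-0.7, 0.6, -0.1]
width: 0.801
grasp_force: 0.0
shift cm [-0.06  0.15  8.75] az 0.3 (or -179.7) shift if turned first [-0.06  0.15  8.75] cur yaw -9.7 q7 -0.15 tilt [-0.005 -0.004] pos [0.627  0.0403 0.2195] w 0.801
```

View pics/c6.png

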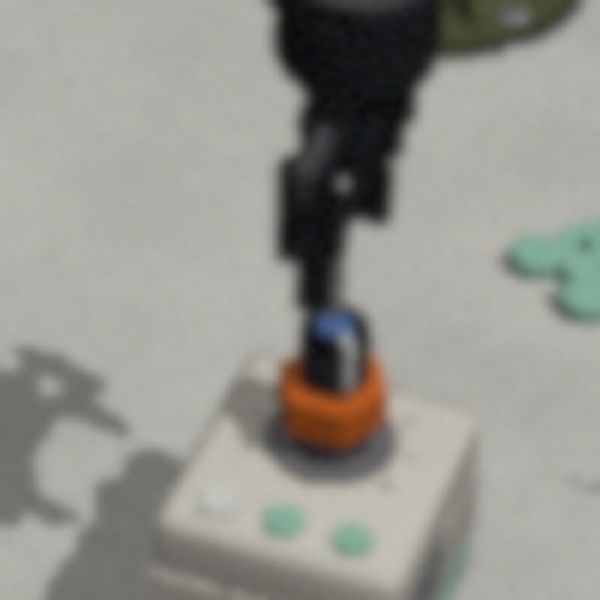

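```bash
python3 -c "
from h import *
s=load('scene')
f=lambda p:[round((a-b)*6+2.5) for a,b in zip(proj(s,p),(210,130))]
print('lens top',f((.628,.039,.19)),'TCP',f((.627,.0403,.2195)),'front finger tip',f((.661,.0345,.2195+.008)),'back',f((.593,.0461,.228)), 'nut R',f((.628,.039,.145)))
print(pt(s,210+333/6,130+323/6,.19))
m=s['z_map'][130:230,210:310]; C=cloud(s)[130:230,210:310]; k=(C[...,2]>.186)&(C[...,2]<.196)&(abs(C[...,0]-.628)<.03); print(k.sum(),C[k].mean(0))
"
```

```text
lens top [340, 324] TCP [346, 276] front finger tip [322, 306] back [369, 221] nut R [337, 393]
[0.629504   0.03689338 0.19      ]
70 [0.63471444 0.03919913 0.18991108]
```

The view matches the projection: fingertip at (318,303), lens at (335,325), and the tray home. Descending on the nut.

```bash
python3 -m pendant '[{"tx":-0.1,"ty":0.1,"tz":2,"ax":-0.2,"ay":0.2,"az":0.3,"claw":-0.6},{"tx":0,"ty":0,"tz":2.5,"ax":0,"ay":0,"az":0,"claw":-0.6},{"tx":0,"ty":0,"tz":2.5,"ax":0,"ay":0,"az":0,"claw":-0.6},{"tx":0,"ty":0,"tz":1.6,"ax":0,"ay":0,"az":0,"claw":-0.6},{"tx":0,"ty":0,"tz":0,"ax":0,"ay":0,"az":0,"claw":-0.6},{"tx":0,"ty":0,"tz":0,"ax":0,"ay":0,"az":0,"claw":-0.6}]' 2>&1
python3 -c "
from h import *
plan(.628,.0385,.133,-10)"
```

```text
time_s: 25.45
position: [0.6271, 0.0394, 0.1341]
orientation: [0.0, 0.766, 0.643, -0.001]
contact_force: [0.4, -0.8, 1.0]
width: 0.798
grasp_force: 0.0
shift cm [-0.07  0.11  0.11] az -0.0 (or 180.0) shift if turned first [-0.07  0.11  0.11] cur yaw -10.0 q7 -0.13 tilt [-0.002 -0.002] pos [0.6271 0.0394 0.1341] w 0.798
```

```bash
python3 -m pendant '[{"tx":0,"ty":0.1,"tz":0,"ax":0,"ay":0,"az":0,"claw":0.4},{"tx":0,"ty":0,"tz":0,"ax":0,"ay":0,"az":0,"claw":0.4},{"tx":0,"ty":0,"tz":0,"ax":0,"ay":0,"az":0,"claw":0.4},{"tx":0,"ty":0,"tz":0,"ax":0,"ay":0,"az":0,"claw":0.4},{"tx":0,"ty":0,"tz":0,"ax":0,"ay":0,"az":0,"claw":0.4}]' 2>&1
python3 -m pendant '[{"tx":0,"ty":0,"tz":0,"ax":0,"ay":0,"az":-4,"claw":0.4},{"tx":0,"ty":0,"tz":0,"ax":0,"ay":0,"az":-7,"claw":0.4},{"tx":0,"ty":0,"tz":0,"ax":0,"ay":0,"az":-7,"claw":0.4},{"tx":0,"ty":0,"tz":0,"ax":0,"ay":0,"az":-7,"claw":0.4},{"tx":0,"ty":0,"tz":0,"ax":0,"ay":0,"az":-7,"claw":0.4},{"tx":0,"ty":0,"tz":0,"ax":0,"ay":0,"az":-7,"claw":0.4},{"tx":0,"ty":0,"tz":0,"ax":0,"ay":0,"az":-7,"claw":0.4},{"tx":0,"ty":0,"tz":0,"ax":0,"ay":0,"az":-7,"claw":0.4},{"tx":0,"ty":0,"tz":0,"ax":0,"ay":0,"az":-7,"claw":0.4},{"tx":0,"ty":0,"tz":0,"ax":0,"ay":0,"az":-7,"claw":0.4},{"tx":0,"ty":0,"tz":0,"ax":0,"ay":0,"az":-7,"claw":0.4},{"tx":0,"ty":0,"tz":0,"ax":0,"ay":0,"az":-5,"claw":0.4}]' 2>&1
python3 -m pendant '[{"tx":0,"ty":0,"tz":0,"ax":0,"ay":0,"az":0,"claw":0.4},{"tx":0,"ty":0,"tz":0,"ax":0,"ay":0,"az":0,"claw":0.4}]' 2>&1
python3 -c "
from h import *
plan(.628,.0385,.133,-10)"
```

```text
time_s: 25.87
position: [0.6294, 0.039, 0.1363]
orientation: [0.001, 0.766, 0.642, 0.0]
contact_force: [-3.5, -0.9, 6.8]
width: 0.569
grasp_force: 63.2
time_s: 26.87
position: [0.6284, 0.0385, 0.1363]
orientation: [0.0, 0.18, 0.984, -0.001]
contact_force: [-7.2, 0.1, 8.4]
width: 0.565
grasp_force: 63.4
time_s: 27.03
position: [0.6285, 0.0384, 0.1363]
orientation: [0.0, 0.183, 0.983, -0.001]
contact_force: [-7.7, 0.2, 9.2]
width: 0.571
grasp_force: 63.4
shift cm [ 0.05 -0.01  0.33] az 79.0 (or -101.0) shift if turned first [-0.   -0.05  0.33] cur yaw 69.0 q7 0.99 tilt [-0.    -0.002] pos [0.6285 0.0384 0.1363] w 0.571
```

```bash
python3 -m pendant '[{"tx":0,"ty":0,"tz":0,"ax":0,"ay":0,"az":0,"claw":-0.5},{"tx":0,"ty":0,"tz":0,"ax":0,"ay":0,"az":0,"claw":-0.5},{"tx":0,"ty":0,"tz":0,"ax":0,"ay":0,"az":0,"claw":-0.5},{"tx":0,"ty":0,"tz":-1.6,"ax":0,"ay":0,"az":0,"claw":-0.5},{"tx":0,"ty":0,"tz":-1.6,"ax":0,"ay":0,"az":0,"claw":-0.5},{"tx":0,"ty":0,"tz":0,"ax":0,"ay":0,"az":7,"claw":-0.5},{"tx":0,"ty":0,"tz":0,"ax":0,"ay":0,"az":7,"claw":-0.5},{"tx":0,"ty":0,"tz":0,"ax":0,"ay":0,"az":7,"claw":-0.5},{"tx":0,"ty":0,"tz":0,"ax":0,"ay":0,"az":7,"claw":-0.5},{"tx":0,"ty":0,"tz":0,"ax":0,"ay":0,"az":7,"claw":-0.5},{"tx":0,"ty":0,"tz":0,"ax":0,"ay":0,"az":7,"claw":-0.5},{"tx":0,"ty":0,"tz":0,"ax":0,"ay":0,"az":7,"claw":-0.5}]' 2>&1
python3 -m pendant '[{"tx":0,"ty":0,"tz":0,"ax":0,"ay":0,"az":7,"claw":-0.5},{"tx":0,"ty":0,"tz":0,"ax":0,"ay":0,"az":7,"claw":-0.5},{"tx":0,"ty":0,"tz":0,"ax":0,"ay":0,"az":7,"claw":-0.5},{"tx":0,"ty":0,"tz":0,"ax":0,"ay":0,"az":7,"claw":-0.5},{"tx":0,"ty":0,"tz":0,"ax":0,"ay":0,"az":7,"claw":-0.5},{"tx":0,"ty":0,"tz":0,"ax":0,"ay":0,"az":7,"claw":-0.5},{"tx":0,"ty":0,"tz":0,"ax":0,"ay":0,"az":7,"claw":-0.5},{"tx":0,"ty":0,"tz":0,"ax":0,"ay":0,"az":7,"claw":-0.5},{"tx":0,"ty":0,"tz":0,"ax":0,"ay":0,"az":7,"claw":-0.5},{"tx":0,"ty":0,"tz":0,"ax":0,"ay":0,"az":7,"claw":-0.5},{"tx":0,"ty":0,"tz":0,"ax":0,"ay":0,"az":5,"claw":-0.5},{"tx":0,"ty":0,"tz":0,"ax":0,"ay":0,"az":0,"claw":-0.5}]' 2>&1
python3 -c "
from h import *
plan(.6287,.0385,.167,-55)"
```

```text
time_s: 28.03
position: [0.6296, 0.0389, 0.1664]
orientation: [0.001, 0.577, 0.817, -0.0]
contact_force: [0.2, -1.0, 0.2]
width: 0.753
grasp_force: 0.0
time_s: 29.03
position: [0.6295, 0.0392, 0.1662]
orientation: [0.001, 0.954, 0.299, -0.0]
contact_force: [-0.4, -1.3, 0.1]
width: 0.749
grasp_force: 0.0
shift cm [-0.11  0.01 -0.08] az -0.3 (or 179.7) shift if turned first [-0.11  0.01 -0.08] cur yaw -55.3 q7 -0.81 tilt [ 0.001 -0.002] pos [0.6295 0.0392 0.1662] w 0.749
```

```bash
python3 -m pendant '[{"tx":0,"ty":0,"tz":0,"ax":0,"ay":0,"az":0,"claw":0.7},{"tx":0,"ty":0,"tz":0,"ax":0,"ay":0,"az":0,"claw":0.7},{"tx":0,"ty":0,"tz":0,"ax":0,"ay":0,"az":0,"claw":0.7},{"tx":0,"ty":0,"tz":0,"ax":0,"ay":0,"az":0,"claw":0.7},{"tx":0,"ty":0,"tz":0,"ax":0,"ay":0,"az":0,"claw":0.7},{"tx":0,"ty":0,"tz":0,"ax":0,"ay":0,"az":0,"claw":0.7}]' 2>&1
python3 -m pendant '[{"tx":0,"ty":0,"tz":0,"ax":0,"ay":0,"az":-4,"claw":0.7},{"tx":0,"ty":0,"tz":0,"ax":0,"ay":0,"az":-7,"claw":0.7},{"tx":0,"ty":0,"tz":0,"ax":0,"ay":0,"az":-7,"claw":0.7},{"tx":0,"ty":0,"tz":0,"ax":0,"ay":0,"az":-7,"claw":0.7},{"tx":0,"ty":0,"tz":0,"ax":0,"ay":0,"az":-7,"claw":0.7},{"tx":0,"ty":0,"tz":0,"ax":0,"ay":0,"az":-7,"claw":0.7},{"tx":0,"ty":0,"tz":0,"ax":0,"ay":0,"az":-7,"claw":0.7},{"tx":0,"ty":0,"tz":0,"ax":0,"ay":0,"az":-7,"claw":0.7},{"tx":0,"ty":0,"tz":0,"ax":0,"ay":0,"az":-7,"claw":0.7},{"tx":0,"ty":0,"tz":0,"ax":0,"ay":0,"az":-7,"claw":0.7},{"tx":0,"ty":0,"tz":0,"ax":0,"ay":0,"az":-7,"claw":0.7},{"tx":0,"ty":0,"tz":0,"ax":0,"ay":0,"az":-7,"claw":0.7}]' 2>&1
python3 -m pendant '[{"tx":0,"ty":0,"tz":0,"ax":0,"ay":0,"az":-7,"claw":0.7},{"tx":0,"ty":0,"tz":0,"ax":0,"ay":0,"az":-7,"claw":0.7},{"tx":0,"ty":0,"tz":0,"ax":0,"ay":0,"az":-7,"claw":0.7},{"tx":0,"ty":0,"tz":0,"ax":0,"ay":0,"az":-7,"claw":0.7},{"tx":0,"ty":0,"tz":0,"ax":0,"ay":0,"az":-7,"claw":0.7},{"tx":0,"ty":0,"tz":0,"ax":0,"ay":0,"az":-7,"claw":0.7},{"tx":0,"ty":0,"tz":0,"ax":0,"ay":0,"az":-7,"claw":0.7},{"tx":0,"ty":0,"tz":0,"ax":0,"ay":0,"az":-3,"claw":0.7},{"tx":0,"ty":0,"tz":0,"ax":0,"ay":0,"az":0,"claw":0.7},{"tx":0,"ty":0,"tz":0,"ax":0,"ay":0,"az":0,"claw":0.7}]' 2>&1
python3 -c "
from h import *
plan(.6287,.0385,.167,78)"
```

```text
time_s: 29.53
position: [0.6297, 0.0384, 0.1666]
orientation: [0.001, 0.954, 0.3, 0.0]
contact_force: [0.9, -1.3, 4.7]
width: 0.377
grasp_force: 59.5
time_s: 30.53
position: [0.629, 0.0386, 0.1665]
orientation: [0.0, 0.528, 0.849, -0.001]
contact_force: [-1.6, -0.9, 4.5]
width: 0.376
grasp_force: 59.8
time_s: 31.37
position: [0.6287, 0.0383, 0.1665]
orientation: [-0.0, 0.105, 0.994, -0.001]
contact_force: [-2.8, -1.0, 7.2]
width: 0.38
grasp_force: 60.0
shift cm [ 0.01  0.02 -0.05] az -0.1 (or 179.9) shift if turned first [ 0.01  0.02 -0.05] cur yaw 77.9 q7 1.13 tilt [-0.001 -0.002] pos [0.6287 0.0383 0.1665] w 0.380
```

Release, raise, move aside and look.

```bash
python3 -m pendant '[{"tx":0,"ty":0,"tz":0,"ax":0,"ay":0,"az":0,"claw":-0.5},{"tx":0,"ty":0,"tz":0,"ax":0,"ay":0,"az":0,"claw":-0.5},{"tx":0,"ty":0,"tz":0,"ax":0,"ay":0,"az":0,"claw":-0.5},{"tx":0,"ty":0,"tz":-2,"ax":0,"ay":0,"az":0,"claw":-0.5},{"tx":0,"ty":0,"tz":-3,"ax":0,"ay":0,"az":0,"claw":-0.5},{"tx":1,"ty":3,"tz":0,"ax":0,"ay":0,"az":0,"claw":-0.5},{"tx":2,"ty":3,"tz":0,"ax":0,"ay":0,"az":0,"claw":-0.5},{"tx":2,"ty":3,"tz":0,"ax":0,"ay":0,"az":0,"claw":-0.5},{"tx":2,"ty":3,"tz":0,"ax":0,"ay":0,"az":0,"claw":-0.5},{"tx":2,"ty":3,"tz":0,"ax":0,"ay":0,"az":0,"claw":-0.5},{"tx":2,"ty":3,"tz":0,"ax":0,"ay":0,"az":0,"claw":-0.5},{"tx":0,"ty":0,"tz":0,"ax":0,"ay":0,"az":0,"claw":-0.5}]' 2>&1
python3 -c "
from h import *
s=snap('top','t7.png');a=s['img'][:,:,::-1]; cv2.imwrite('pics/c7.png',cv2.resize(a[140:240,205:275],None,fx=6,fy=6,interpolation=cv2.INTER_CUBIC))
print(proj(s,(.6285,.0385,.19)),proj(s,(.6285-.0423,.0385+.0075,.116)))
plan(.6288,.0385,.22,69)"
```

```text
time_s: 32.37
position: [0.5548, 0.2477, 0.2158]
orientation: [-0.001, 0.1, 0.995, 0.002]
contact_force: [-0.4, 1.2, 0.5]
width: 0.752
grasp_force: 0.0
(np.float64(237.67315873649338), np.float64(167.87860615604973)) (np.float64(235.46775012344403), np.float64(185.85940659199636))
shift cm [-11.18 -18.64  -0.46] az 9.4 (or -170.6) shift if turned first [-14.08 -16.57  -0.46] cur yaw 78.4 q7 0.79 tilt [-0.001  0.001] pos [0.5567 0.2436 0.2157] w 0.750
```

View pics/c7.png

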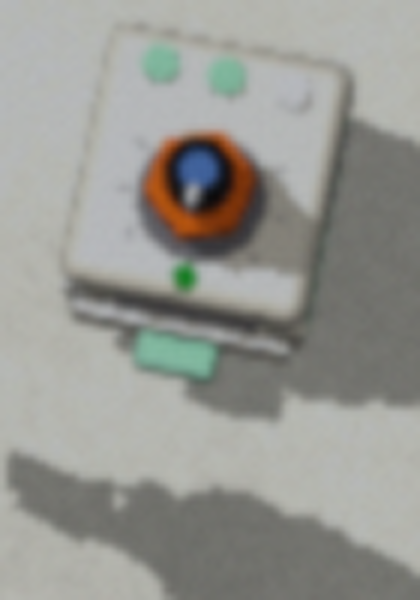

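The line, at (193,198), points nearly at the dot, at (185,277), from the lens centre at (200,169). The tray is home. I'll work out the angle numerically.

```bash
python3 -c "
from h import *
s=load('top');c=np.array([.6286,.0385])
g=cv2.cvtColor(s['img'],cv2.COLOR_RGB2HSV)
print(g[164:178,230:246,2]);
w=[];p=[]
for v in range(164,178):
  for u in range(230,246):
    P=pt(s,u,v,.19)[:2]-c
    if .007<np.hypot(*P)<.0175 and g[v,u,1]<110: w.append(max(0,float(g[v,u,2])-50));p.append(P)
p=np.average(p,axis=0,weights=w);print(p,np.degrees(np.arctan2(p[1],p[0])))
# blue glass centroid and line by depthless
m=(g[...,0]>100)&(g[...,0]<125)&(g[...,1]>110)&(g[...,2]>90);m[:,:225]=0;m[:,250:]=0;m[:160]=0;m[:180];v,u=np.nonzero(m);v,u=v[v<180],u[v<180]
print('glass',pt(s,u.mean(),v.mean(),.19),len(u))
m=(g[...,0]>50)&(g[...,0]<75)&(g[...,1]>140);m[:180]=0;m[192:]=0;m[:,:228]=0;m[:,244:]=0;v,u=np.nonzero(m);print('dot',pt(s,u.mean(),v.mean(),.116),len(u))
"
```

```text
[[170 172 172 151 104  56  48  63  61  51  39  82 138 158 153 152]
 [157 158 152 107  53  57  95 112 116 100  66  41  92 139 150 134]
 [148 155 131  72  48  97 134 145 147 139 105  55  48 101 141 137]
 [152 157 108  47  68 126 149 154 155 152 133  75  28  67 122 143]
 [156 158 103  42  70 131 151 154 153 152 138  79  30  54 108 129]
 [165 162 106  46  60 120 148 156 152 148 125  70  27  52 106 122]
 [173 166 116  53  40  92 140 155 141 123  85  42  20  53 105 122]
 [174 171 132  69  30  74 138 152 112  69  41  22  26  65 108 119]
 [162 176 157  98  45  74 144 135  79  32  15  19  46  90 116 115]
 [143 169 168 132  80  79 127 110  56  22  20  37  71 107 122 113]
 [122 155 171 162 130 102  99  75  42  37  47  75 106 121 119 102]
 [104 131 159 169 166 144 123  93  77  78  88 105 121 123 112  83]
 [ 96 106 129 158 172 172 165 143 122 116 118 121 124 118 101  72]
 [100  95 101 127 164 175 176 164 142 130 125 117 113 104  83  62]]
[-0.01123347  0.00326508] 163.7931691066897
glass [0.62986585 0.03909556 0.19      ] 31
dot [0.58732657 0.04593165 0.116     ] 4
```

```bash
python3 -m pendant '[{"tx":0,"ty":0,"tz":0,"ax":0,"ay":0,"az":4.7,"claw":-0.5},{"tx":0,"ty":0,"tz":0,"ax":0,"ay":0,"az":4.7,"claw":-0.5},{"tx":-1.9,"ty":-2.3,"tz":0,"ax":0,"ay":0,"az":0,"claw":-0.5},{"tx":-2,"ty":-2.4,"tz":0,"ax":0,"ay":0,"az":0,"claw":-0.5},{"tx":-2,"ty":-2.4,"tz":0,"ax":0,"ay":0,"az":0,"claw":-0.5},{"tx":-2,"ty":-2.4,"tz":0,"ax":0,"ay":0,"az":0,"claw":-0.5},{"tx":-2,"ty":-2.4,"tz":0,"ax":0,"ay":0,"az":0,"claw":-0.5},{"tx":-2,"ty":-2.4,"tz":0,"ax":0,"ay":0,"az":0,"claw":-0.5},{"tx":-2,"ty":-2.3,"tz":0,"ax":0,"ay":0,"az":0,"claw":-0.5},{"tx":0,"ty":0,"tz":0,"ax":0,"ay":0,"az":0,"claw":-0.5},{"tx":0,"ty":0,"tz":0,"ax":0,"ay":0,"az":0,"claw":-0.5}]' 2>&1
python3 -c "
from h import *
plan(.6288,.0385,.167,69)"
```

```text
time_s: 33.33
position: [0.6283, 0.0287, 0.2155]
orientation: [-0.0, 0.189, 0.982, -0.002]
contact_force: [-0.4, 0.6, 0.6]
width: 0.751
grasp_force: 0.0
shift cm [0.32 0.94 4.85] az -0.8 (or 179.2) shift if turned first [0.31 0.95 4.85] cur yaw 68.2 q7 1.01 tilt [-0.001 -0.003] pos [0.6283 0.0287 0.2155] w 0.751
```

```bash
python3 -m pendant '[{"tx":0.3,"ty":0.95,"tz":0,"ax":0,"ay":0,"az":0,"claw":-0.5},{"tx":0,"ty":0,"tz":2,"ax":0,"ay":0,"az":0,"claw":-0.5},{"tx":0,"ty":0,"tz":2.8,"ax":0,"ay":0,"az":0,"claw":-0.5},{"tx":0,"ty":0,"tz":0,"ax":0,"ay":0,"az":0,"claw":-0.5},{"tx":0,"ty":0,"tz":0,"ax":0,"ay":0,"az":0,"claw":-0.5},{"tx":0,"ty":0,"tz":0,"ax":0,"ay":0,"az":0,"claw":0.7},{"tx":0,"ty":0,"tz":0,"ax":0,"ay":0,"az":0,"claw":0.7},{"tx":0,"ty":0,"tz":0,"ax":0,"ay":0,"az":0,"claw":0.7},{"tx":0,"ty":0,"tz":0,"ax":0,"ay":0,"az":0,"claw":0.7},{"tx":0,"ty":0,"tz":0,"ax":0,"ay":0,"az":0,"claw":0.7},{"tx":0,"ty":0,"tz":0,"ax":0,"ay":0,"az":0,"claw":0.7}]' 2>&1
python3 -c "
from h import *
plan(.6288,.0385,.167,69)"
python3 -m pendant '[{"tx":0,"ty":0,"tz":0,"ax":0,"ay":0,"az":-2.5,"claw":0.7},{"tx":0,"ty":0,"tz":0,"ax":0,"ay":0,"az":-2.2,"claw":0.7},{"tx":0,"ty":0,"tz":0,"ax":0,"ay":0,"az":0,"claw":0.7},{"tx":0,"ty":0,"tz":0,"ax":0,"ay":0,"az":0,"claw":0.7}]' 2>&1
python3 -c "
from h import *
plan(.6288,.0385,.167,69)"
```

```text
time_s: 34.25
position: [0.628, 0.0388, 0.1702]
orientation: [0.0, 0.188, 0.982, -0.003]
contact_force: [-6.3, -7.5, 8.8]
width: 0.373
grasp_force: 58.9
shift cm [-0.09  0.    0.32] az -0.6 (or 179.4) shift if turned first [-0.09  0.    0.32] cur yaw 68.4 q7 0.99 tilt [-0.    -0.006] pos [0.628  0.0388 0.1702] w 0.373
time_s: 34.58
position: [0.6279, 0.0387, 0.1702]
orientation: [0.0, 0.147, 0.989, -0.003]
contact_force: [-6.6, -6.8, 7.8]
width: 0.37
grasp_force: 59.0
shift cm [-0.09  0.01  0.32] az 4.1 (or -175.9) shift if turned first [-0.09  0.02  0.32] cur yaw 73.1 q7 1.06 tilt [-0.    -0.006] pos [0.6279 0.0387 0.1702] w 0.370
```

```bash
python3 -m pendant '[{"tx":0,"ty":0,"tz":0,"ax":0,"ay":0,"az":0,"claw":-0.55},{"tx":0,"ty":0,"tz":0,"ax":0,"ay":0,"az":0,"claw":-0.55},{"tx":0,"ty":0,"tz":0,"ax":0,"ay":0,"az":0,"claw":-0.55},{"tx":0,"ty":0,"tz":0,"ax":0,"ay":0,"az":4.1,"claw":-0.55},{"tx":0,"ty":0,"tz":1.8,"ax":0,"ay":0,"az":0,"claw":-0.55},{"tx":0,"ty":0,"tz":1.7,"ax":0,"ay":0,"az":0,"claw":-0.55},{"tx":0,"ty":0,"tz":0,"ax":0,"ay":0,"az":0,"claw":-0.55},{"tx":0,"ty":0,"tz":0,"ax":0,"ay":0,"az":0,"claw":-0.55}]' 2>&1
python3 -c "
from h import *
plan(.6288,.0385,.133,69)"
```

```text
time_s: 35.25
position: [0.6283, 0.0429, 0.1328]
orientation: [-0.001, 0.181, 0.984, -0.001]
contact_force: [0.1, -0.5, 0.8]
width: 0.772
grasp_force: 0.0
shift cm [-0.21 -0.39 -0.02] az 0.2 (or -179.8) shift if turned first [-0.21 -0.39 -0.02] cur yaw 69.2 q7 0.99 tilt [-0.001 -0.001] pos [0.6283 0.0429 0.1328] w 0.772
```

```bash
python3 -m pendant '[{"tx":-0.2,"ty":-0.4,"tz":0,"ax":0,"ay":0,"az":0,"claw":-0.55},{"tx":0,"ty":0,"tz":0,"ax":0,"ay":0,"az":0,"claw":-0.55},{"tx":0,"ty":0,"tz":0,"ax":0,"ay":0,"az":0,"claw":0.4},{"tx":0,"ty":0,"tz":0,"ax":0,"ay":0,"az":0,"claw":0.4},{"tx":0,"ty":0,"tz":0,"ax":0,"ay":0,"az":0,"claw":0.4},{"tx":0,"ty":0,"tz":0,"ax":0,"ay":0,"az":0,"claw":0.4},{"tx":0,"ty":0,"tz":0,"ax":0,"ay":0,"az":0,"claw":0.4}]' 2>&1
python3 -m pendant '[{"tx":0,"ty":0,"tz":0,"ax":0,"ay":0,"az":4,"claw":0.4},{"tx":0,"ty":0,"tz":0,"ax":0,"ay":0,"az":7,"claw":0.4},{"tx":0,"ty":0,"tz":0,"ax":0,"ay":0,"az":7,"claw":0.4},{"tx":0,"ty":0,"tz":0,"ax":0,"ay":0,"az":7,"claw":0.4},{"tx":0,"ty":0,"tz":0,"ax":0,"ay":0,"az":7,"claw":0.4},{"tx":0,"ty":0,"tz":0,"ax":0,"ay":0,"az":7,"claw":0.4},{"tx":0,"ty":0,"tz":0,"ax":0,"ay":0,"az":7,"claw":0.4},{"tx":0,"ty":0,"tz":0,"ax":0,"ay":0,"az":7,"claw":0.4},{"tx":0,"ty":0,"tz":0,"ax":0,"ay":0,"az":7,"claw":0.4},{"tx":0,"ty":0,"tz":0,"ax":0,"ay":0,"az":7,"claw":0.4},{"tx":0,"ty":0,"tz":0,"ax":0,"ay":0,"az":5,"claw":0.4},{"tx":0,"ty":0,"tz":0,"ax":0,"ay":0,"az":0,"claw":0.4}]' 2>&1
python3 -m pendant '[{"tx":0,"ty":0,"tz":0,"ax":0,"ay":0,"az":3,"claw":0.4},{"tx":0,"ty":0,"tz":0,"ax":0,"ay":0,"az":3,"claw":0.4},{"tx":0,"ty":0,"tz":0,"ax":0,"ay":0,"az":0,"claw":0.4},{"tx":0,"ty":0,"tz":0,"ax":0,"ay":0,"az":0,"claw":0.4}]' 2>&1
python3 -c "
from h import *
plan(.6288,.0385,.133,-10);print(observe()['wrist_torque'])"
```

```text
time_s: 35.83
position: [0.6297, 0.038, 0.1344]
orientation: [0.001, 0.181, 0.983, -0.001]
contact_force: [-0.3, 0.0, 6.1]
width: 0.566
grasp_force: 62.5
time_s: 36.83
position: [0.6292, 0.0376, 0.1344]
orientation: [0.001, 0.727, 0.687, -0.0]
contact_force: [-3.2, -1.0, 6.4]
width: 0.569
grasp_force: 62.8
time_s: 37.17
position: [0.6292, 0.0376, 0.1344]
orientation: [0.001, 0.76, 0.65, -0.0]
contact_force: [-2.8, -1.0, 6.2]
width: 0.571
grasp_force: 62.8
shift cm [ 0.08 -0.05  0.14] az 1.1 (or -178.9) shift if turned first [ 0.08 -0.05  0.14] cur yaw -8.9 q7 -0.12 tilt [ 0.001 -0.002] pos [0.6292 0.0376 0.1344] w 0.571
[-0.19076611  0.5321363  -0.21661646]
```

```bash
python3 -m pendant '[{"tx":0,"ty":0,"tz":0,"ax":0,"ay":0,"az":2,"claw":0.4},{"tx":0,"ty":0,"tz":0,"ax":0,"ay":0,"az":2,"claw":0.4},{"tx":0,"ty":0,"tz":0,"ax":0,"ay":0,"az":0,"claw":0.4},{"tx":0,"ty":0,"tz":0,"ax":0,"ay":0,"az":0,"claw":0.4}]' 2>&1
python3 -c "
from h import *
plan(.6288,.0385,.133,-10);print(observe()['wrist_torque'])"
```

```text
time_s: 37.5
position: [0.6293, 0.0385, 0.1345]
orientation: [0.001, 0.782, 0.623, 0.0]
contact_force: [-1.8, 0.4, 7.9]
width: 0.568
grasp_force: 73.7
shift cm [-0.01 -0.05  0.15] az -2.9 (or 177.1) shift if turned first [-0.01 -0.05  0.15] cur yaw -12.9 q7 -0.18 tilt [ 0.001 -0.001] pos [0.6293 0.0385 0.1345] w 0.568
[ 0.24859529  0.531704   -0.20538374]
```

```bash
python3 -m pendant '[{"tx":0,"ty":0,"tz":0,"ax":0,"ay":0,"az":-2,"claw":-0.55},{"tx":0,"ty":0,"tz":0,"ax":0,"ay":0,"az":0,"claw":-0.55},{"tx":0,"ty":0,"tz":0,"ax":0,"ay":0,"az":0,"claw":-0.55},{"tx":0,"ty":0,"tz":-2,"ax":0,"ay":0,"az":0,"claw":-0.55},{"tx":0,"ty":0,"tz":-3,"ax":0,"ay":0,"az":0,"claw":-0.55},{"tx":0,"ty":0,"tz":-3,"ax":0,"ay":0,"az":0,"claw":-0.55},{"tx":2,"ty":-1,"tz":0,"ax":0,"ay":0,"az":0,"claw":-0.55},{"tx":3,"ty":-2,"tz":0,"ax":0,"ay":0,"az":0,"claw":-0.55},{"tx":3,"ty":-2,"tz":0,"ax":0,"ay":0,"az":0,"claw":-0.55},{"tx":3,"ty":-2,"tz":0,"ax":0,"ay":0,"az":0,"claw":-0.55},{"tx":3,"ty":-2,"tz":0,"ax":0,"ay":0,"az":0,"claw":-0.55},{"tx":3,"ty":-2,"tz":0,"ax":0,"ay":0,"az":0,"claw":-0.55}]' 2>&1
cat >> h.py <<'E'
def slides(s):
    C=cloud(s);Z=C[...,2];g=cv2.cvtColor(s['img'],cv2.COLOR_RGB2HSV)
    m=(Z>0.006)&(Z<0.03)&(g[...,1]>60); m&=(C[...,1]<-.1)&(C[...,0]<.70)&(C[...,0]>.3)
    n,l,st,_=cv2.connectedComponentsWithStats(m.astype(np.uint8))
    for i in range(1,n):
        if st[i,4]<150: continue
        k=l==i;p=C[k];c=p[:,:2].mean(0);w,V=np.linalg.eigh(np.cov((p[:,:2]-c).T));v=V[:,1]
        print(st[i],c.round(4),'yaw %.1f'%(np.degrees(np.arctan2(v[1],v[0]))%180),'rgb',s['img'][k].mean(0).round(),cv2.minAreaRect((p[:,:2]*1000).astype(np.float32)))
E
python3 -c "
from h import *
s=snap('top','t8.png');a=s['img'][:,:,::-1]; cv2.imwrite('pics/c8.png',cv2.resize(a[140:260,205:385],None,fx=4,fy=4,interpolation=cv2.INTER_CUBIC))
slides(s); plan(.42,-.345,.2,10)"
```

```text
time_s: 38.5
position: [0.5522, 0.2273, 0.2129]
orientation: [0.001, 0.771, 0.636, -0.0]
contact_force: [0.1, 0.7, 0.7]
width: 0.779
grasp_force: 0.0
[343 188  30  20 302] [ 0.5744 -0.3566] yaw 73.7 rgb [35. 78. 59.] ((574.1618041992188, -355.5331726074219), (92.13160705566406, 45.772010803222656), 73.87555694580078)
[298 190  29  15 284] [ 0.5716 -0.2058] yaw 96.4 rgb [111.  38.  48.] ((572.0992431640625, -205.5546875), (44.15412521362305, 92.26419830322266), 6.639979839324951)
[341 237  29  17 306] [ 0.4169 -0.3468] yaw 100.4 rgb [ 35.  53. 105.] ((416.90423583984375, -346.0591735839844), (43.92264175415039, 92.83943176269531), 9.736442565917969)
shift cm [-59.57  -2.13   1.03] az -20.4 (or 159.6) shift if turned first [-55.1  -22.73   1.03] cur yaw -10.4 q7 -0.51 tilt [-0.003  0.005] pos [0.5482 0.237  0.2125] w 0.775
```

View pics/c8.png

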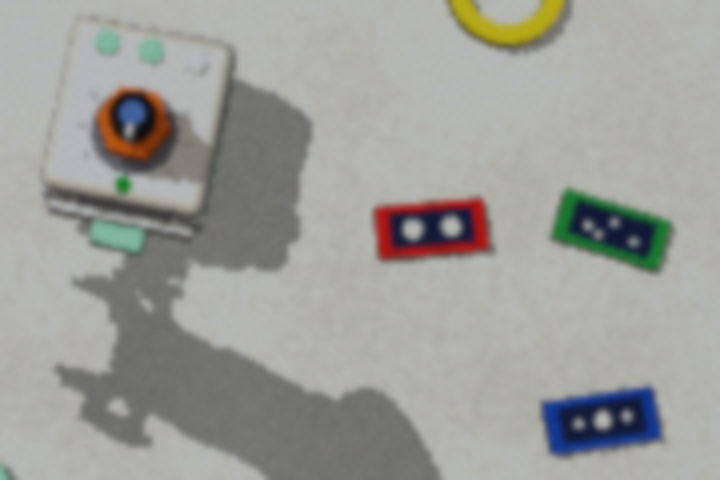

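The line at (131,131) is still on the dot side at (123,184), and the nut sits square. Red is at (432,230), green at (612,230) and blue at (602,420) in the crop, all undisturbed.

```bash
python3 -c "
from h import *
s=load('top');c=np.array([.6286,.0385])
g=cv2.cvtColor(s['img'],cv2.COLOR_RGB2HSV)
w=[];p=[]
for v in range(164,178):
  for u in range(230,246):
    P=pt(s,u,v,.19)[:2]-c
    if .007<np.hypot(*P)<.0175 and g[v,u,1]<110: w.append(max(0,float(g[v,u,2])-50));p.append(P)
p=np.average(p,axis=0,weights=w);print(p,np.degrees(np.arctan2(p[1],p[0])))
plan(.5735,-.2056,.22,6.4)"
```

```text
[-0.01209725  0.00201432] 170.54636190032147
shift cm [-43.08  10.45  -0.96] az -16.8 (or 163.2) shift if turned first [-44.27  -2.43  -0.96] cur yaw -10.4 q7 -0.51 tilt [-0.003  0.005] pos [0.5482 0.237  0.2125] w 0.775
```

```bash
python3 -m pendant '[{"tx":0,"ty":0,"tz":-1,"ax":0,"ay":0,"az":-5.6,"claw":-0.5},{"tx":0,"ty":0,"tz":-0.5,"ax":0,"ay":0,"az":-5.6,"claw":-0.5},{"tx":0,"ty":0,"tz":0,"ax":0,"ay":0,"az":-5.6,"claw":-0.5},{"tx":-2,"ty":-0.2,"tz":0,"ax":0,"ay":0,"az":0,"claw":-0.5},{"tx":-3,"ty":-0.2,"tz":0,"ax":0,"ay":0,"az":0,"claw":-0.5},{"tx":-3,"ty":-0.2,"tz":0,"ax":0,"ay":0,"az":0,"claw":-0.5},{"tx":-3,"ty":-0.2,"tz":0,"ax":0,"ay":0,"az":0,"claw":-0.5},{"tx":-3,"ty":-0.2,"tz":0,"ax":0,"ay":0,"az":0,"claw":-0.5},{"tx":-3,"ty":-0.2,"tz":0,"ax":0,"ay":0,"az":0,"claw":-0.5},{"tx":-3,"ty":-0.2,"tz":0,"ax":0,"ay":0,"az":0,"claw":-0.5},{"tx":-3,"ty":-0.2,"tz":0,"ax":0,"ay":0,"az":0,"claw":-0.5},{"tx":-3,"ty":-0.2,"tz":0,"ax":0,"ay":0,"az":0,"claw":-0.5}]' 2>&1
python3 -m pendant '[{"tx":-3,"ty":-0.2,"tz":0,"ax":0,"ay":0,"az":0,"claw":-0.5},{"tx":-3,"ty":-0.2,"tz":0,"ax":0,"ay":0,"az":0,"claw":-0.5},{"tx":-3,"ty":-0.2,"tz":0,"ax":0,"ay":0,"az":0,"claw":-0.5},{"tx":-3,"ty":-0.2,"tz":0,"ax":0,"ay":0,"az":0,"claw":-0.5},{"tx":-3,"ty":0,"tz":0,"ax":0,"ay":0,"az":0,"claw":-0.5},{"tx":-3,"ty":0,"tz":0,"ax":0,"ay":0,"az":0,"claw":-0.5},{"tx":0,"ty":0,"tz":1.5,"ax":0,"ay":0,"az":0,"claw":-0.5},{"tx":0,"ty":0,"tz":3,"ax":0,"ay":0,"az":0,"claw":-0.5},{"tx":0,"ty":0,"tz":3,"ax":0,"ay":0,"az":0,"claw":-0.5},{"tx":0,"ty":0,"tz":3,"ax":0,"ay":0,"az":0,"claw":-0.5},{"tx":0,"ty":0,"tz":0,"ax":0,"ay":0,"az":0,"claw":-0.5},{"tx":0,"ty":0,"tz":0,"ax":0,"ay":0,"az":0,"claw":-0.5}]' 2>&1
python3 -c "
from h import *
plan(.5735,-.2056,.005,6.4)
s=snap('scene');C=cloud(s);g=s['img'].astype(int);m=(C[...,2]>.006)&(C[...,2]<.02)&(g[...,0]>g[...,1]+40)&(g[...,0]>g[...,2]+30)&(C[...,1]<-.1)&(C[...,0]<.66)&(C[...,0]>.45);print(m.sum(),C[m].mean(0))"
```

```text
time_s: 39.55
position: [0.5619, -0.0363, 0.2283]
orientation: [0.001, 0.67, 0.742, -0.001]
contact_force: [0.4, 0.1, -0.3]
width: 0.75
grasp_force: 0.0
time_s: 40.55
position: [0.5718, -0.2145, 0.1226]
orientation: [-0.001, 0.67, 0.743, -0.001]
contact_force: [0.1, 0.0, 0.8]
width: 0.752
grasp_force: 0.0
shift cm [ 0.87  0.3  11.76] az -0.5 (or 179.5) shift if turned first [ 0.87  0.31 11.76] cur yaw 5.9 q7 0.55 tilt [-0.003 -0.001] pos [ 0.5718 -0.2145  0.1226] w 0.752
167 [ 0.5805238  -0.20545895  0.01157861]
```

```bash
python3 -m pendant '[{"tx":0.8,"ty":0.2,"tz":2,"ax":0,"ay":0,"az":-0.5,"claw":-0.4},{"tx":0,"ty":0,"tz":3,"ax":0,"ay":0,"az":0,"claw":-0.4},{"tx":0,"ty":0,"tz":3,"ax":0,"ay":0,"az":0,"claw":-0.4},{"tx":0,"ty":0,"tz":2.5,"ax":0,"ay":0,"az":0,"claw":-0.4},{"tx":0,"ty":0,"tz":1,"ax":0,"ay":0,"az":0,"claw":-0.4},{"tx":0,"ty":0,"tz":0,"ax":0,"ay":0,"az":0,"claw":-0.4},{"tx":0,"ty":0,"tz":0,"ax":0,"ay":0,"az":0,"claw":-0.4}]' 2>&1
python3 -c "
from h import *
plan(.5735,-.2056,.005,6.4)"
```

```text
time_s: 41.18
position: [0.5749, -0.2073, 0.0101]
orientation: [0.001, 0.666, 0.746, -0.0]
contact_force: [0.4, 0.1, 0.3]
width: 0.7
grasp_force: 0.0
shift cm [ 0.19 -0.12  0.51] az 0.0 (or -180.0) shift if turned first [ 0.19 -0.12  0.51] cur yaw 6.4 q7 0.58 tilt [ 0.002 -0.002] pos [ 0.5749 -0.2073  0.0101] w 0.700
```

```bash
python3 -m pendant '[{"tx":0.2,"ty":-0.1,"tz":0.6,"ax":0,"ay":0,"az":0,"claw":-0.4},{"tx":0,"ty":0,"tz":0,"ax":0,"ay":0,"az":0,"claw":-0.4},{"tx":0,"ty":0,"tz":0,"ax":0,"ay":0,"az":0,"claw":-0.4},{"tx":0,"ty":0,"tz":0,"ax":0,"ay":0,"az":0,"claw":0.5},{"tx":0,"ty":0,"tz":0,"ax":0,"ay":0,"az":0,"claw":0.5},{"tx":0,"ty":0,"tz":0,"ax":0,"ay":0,"az":0,"claw":0.5},{"tx":0,"ty":0,"tz":0,"ax":0,"ay":0,"az":0,"claw":0.5},{"tx":0,"ty":0,"tz":0,"ax":0,"ay":0,"az":0,"claw":0.5}]' 2>&1
python3 -m pendant '[{"tx":0,"ty":0,"tz":-1,"ax":0,"ay":0,"az":0,"claw":0.5},{"tx":0,"ty":0,"tz":-2,"ax":0,"ay":0,"az":0,"claw":0.5},{"tx":0,"ty":0,"tz":-3,"ax":0,"ay":0,"az":0,"claw":0.5},{"tx":0,"ty":0,"tz":-3,"ax":0,"ay":0,"az":0,"claw":0.5},{"tx":0,"ty":0,"tz":-3,"ax":0,"ay":0,"az":0,"claw":0.5},{"tx":0,"ty":0,"tz":-3,"ax":0,"ay":0,"az":0,"claw":0.5},{"tx":0,"ty":0,"tz":-3,"ax":0,"ay":0,"az":0,"claw":0.5},{"tx":0,"ty":0,"tz":-3,"ax":0,"ay":0,"az":0,"claw":0.5},{"tx":0,"ty":0,"tz":-1,"ax":0,"ay":0,"az":0,"claw":0.5},{"tx":0,"ty":0,"tz":0,"ax":0,"ay":0,"az":0,"claw":0.5},{"tx":0,"ty":0,"tz":0,"ax":0,"ay":0,"az":0,"claw":0.5}]' 2>&1
python3 -c "
from h import *
plan(.4585,.3214,.22,91.5)"
```

```text
time_s: 41.85
position: [0.5731, -0.2051, 0.0037]
orientation: [0.001, 0.666, 0.746, -0.0]
contact_force: [-1.7, -0.2, 7.0]
width: 0.491
grasp_force: 60.7
time_s: 42.77
position: [0.5724, -0.2044, 0.2226]
orientation: [0.001, 0.666, 0.746, -0.001]
contact_force: [-0.2, 0.3, -1.8]
width: 0.489
grasp_force: 61.1
shift cm [53.53 -5.43  0.16] az -85.1 (or 94.9) shift if turned first [10.01 52.86  0.16] cur yaw 6.4 q7 0.52 tilt [ 0.    -0.002] pos [ 0.5724 -0.2044  0.2226] w 0.489
```

```bash
python3 -m pendant '[{"tx":2,"ty":-1,"tz":0,"ax":0,"ay":0,"az":0,"claw":0.5},{"tx":3,"ty":-1,"tz":0,"ax":0,"ay":0,"az":0,"claw":0.5},{"tx":3,"ty":-1,"tz":0,"ax":0,"ay":0,"az":0,"claw":0.5},{"tx":3,"ty":-1,"tz":0,"ax":0,"ay":0,"az":0,"claw":0.5},{"tx":3,"ty":-1,"tz":0,"ax":0,"ay":0,"az":0,"claw":0.5},{"tx":3,"ty":-0.4,"tz":0,"ax":0,"ay":0,"az":0,"claw":0.5},{"tx":3,"ty":0,"tz":0,"ax":0,"ay":0,"az":0,"claw":0.5},{"tx":3,"ty":0,"tz":0,"ax":0,"ay":0,"az":0,"claw":0.5},{"tx":3,"ty":0,"tz":0,"ax":0,"ay":0,"az":0,"claw":0.5},{"tx":3,"ty":0,"tz":0,"ax":0,"ay":0,"az":0,"claw":0.5},{"tx":3,"ty":0,"tz":0,"ax":0,"ay":0,"az":0,"claw":0.5},{"tx":3,"ty":0,"tz":0,"ax":0,"ay":0,"az":0,"claw":0.5}]' 2>&1
python3 -m pendant '[{"tx":3,"ty":0,"tz":0,"ax":0,"ay":0,"az":0,"claw":0.5},{"tx":3,"ty":0,"tz":0,"ax":0,"ay":0,"az":0,"claw":0.5},{"tx":3,"ty":0,"tz":0,"ax":0,"ay":0,"az":0,"claw":0.5},{"tx":3,"ty":0,"tz":0,"ax":0,"ay":0,"az":0,"claw":0.5},{"tx":3,"ty":0,"tz":0,"ax":0,"ay":0,"az":0,"claw":0.5},{"tx":3,"ty":0,"tz":0,"ax":0,"ay":0,"az":0,"claw":0.5},{"tx":0,"ty":0,"tz":0,"ax":0,"ay":0,"az":-7,"claw":0.5},{"tx":0,"ty":0,"tz":0,"ax":0,"ay":0,"az":-7,"claw":0.5},{"tx":0,"ty":0,"tz":0,"ax":0,"ay":0,"az":-7,"claw":0.5},{"tx":0,"ty":0,"tz":0,"ax":0,"ay":0,"az":-7,"claw":0.5},{"tx":0,"ty":0,"tz":0,"ax":0,"ay":0,"az":-7,"claw":0.5},{"tx":0,"ty":0,"tz":0,"ax":0,"ay":0,"az":-7,"claw":0.5}]' 2>&1
python3 -m pendant '[{"tx":0,"ty":0,"tz":0,"ax":0,"ay":0,"az":-7,"claw":0.5},{"tx":0,"ty":0,"tz":0,"ax":0,"ay":0,"az":-7,"claw":0.5},{"tx":0,"ty":0,"tz":0,"ax":0,"ay":0,"az":-7,"claw":0.5},{"tx":0,"ty":0,"tz":0,"ax":0,"ay":0,"az":-7,"claw":0.5},{"tx":0,"ty":0,"tz":0,"ax":0,"ay":0,"az":-7,"claw":0.5},{"tx":0,"ty":0,"tz":0,"ax":0,"ay":0,"az":-7,"claw":0.5},{"tx":0,"ty":0,"tz":0,"ax":0,"ay":0,"az":-1,"claw":0.5},{"tx":0,"ty":0,"tz":0,"ax":0,"ay":0,"az":0,"claw":0.5}]' 2>&1
python3 -c "
from h import *
plan(.4585,.3214,.03,91.5)"
```

```text
time_s: 43.77
position: [0.4781, 0.1383, 0.22]
orientation: [-0.0, 0.666, 0.746, -0.002]
contact_force: [0.6, -1.4, -0.2]
width: 0.49
grasp_force: 61.1
time_s: 44.77
position: [0.4585, 0.3155, 0.2193]
orientation: [-0.001, 0.352, 0.936, -0.003]
contact_force: [-0.0, -0.5, -0.3]
width: 0.489
grasp_force: 61.1
time_s: 45.43
position: [0.459, 0.3155, 0.2199]
orientation: [-0.001, -0.011, 1.0, -0.002]
contact_force: [-0.1, -0.4, -0.4]
width: 0.494
grasp_force: 61.1
shift cm [-0.03  0.65 18.99] az -0.2 (or 179.8) shift if turned first [-0.03  0.65 18.99] cur yaw 91.3 q7 0.82 tilt [-0.003 -0.003] pos [0.459  0.3155 0.2199] w 0.494
```

```bash
python3 -m pendant '[{"tx":0,"ty":0.6,"tz":2,"ax":0,"ay":0,"az":0,"claw":0.5},{"tx":0,"ty":0,"tz":3,"ax":0,"ay":0,"az":0,"claw":0.5},{"tx":0,"ty":0,"tz":3,"ax":0,"ay":0,"az":0,"claw":0.5},{"tx":0,"ty":0,"tz":3,"ax":0,"ay":0,"az":0,"claw":0.5},{"tx":0,"ty":0,"tz":3,"ax":0,"ay":0,"az":0,"claw":0.5},{"tx":0,"ty":0,"tz":2.5,"ax":0,"ay":0,"az":0,"claw":0.5},{"tx":0,"ty":0,"tz":1.5,"ax":0,"ay":0,"az":0,"claw":0.5},{"tx":0,"ty":0,"tz":0.9,"ax":0,"ay":0,"az":0,"claw":0.5},{"tx":0,"ty":0,"tz":0,"ax":0,"ay":0,"az":0,"claw":0.5},{"tx":0,"ty":0,"tz":0,"ax":0,"ay":0,"az":0,"claw":0.5}]' 2>&1
python3 -m pendant '[{"tx":0,"ty":0,"tz":0,"ax":0,"ay":0,"az":0,"claw":-0.2},{"tx":0,"ty":0,"tz":0,"ax":0,"ay":0,"az":0,"claw":-0.2},{"tx":0,"ty":0,"tz":0,"ax":0,"ay":0,"az":0,"claw":-0.2},{"tx":0,"ty":0,"tz":-1.5,"ax":0,"ay":0,"az":0,"claw":-0.2},{"tx":0,"ty":0,"tz":-3,"ax":0,"ay":0,"az":0,"claw":-0.2},{"tx":0,"ty":0,"tz":-3,"ax":0,"ay":0,"az":0,"claw":-0.2},{"tx":0,"ty":0,"tz":-3,"ax":0,"ay":0,"az":0,"claw":-0.4},{"tx":0,"ty":0,"tz":-3,"ax":0,"ay":0,"az":0,"claw":-0.5},{"tx":0,"ty":0,"tz":-3,"ax":0,"ay":0,"az":0,"claw":-0.5},{"tx":0,"ty":0,"tz":-2.5,"ax":0,"ay":0,"az":0,"claw":-0.5},{"tx":0,"ty":0,"tz":0,"ax":0,"ay":0,"az":0,"claw":-0.5}]' 2>&1
python3 -c "
from h import *
s=snap('top');slides(s)
plan(.5764,-.356,.22,-16.2)"
```

```text
time_s: 46.27
position: [0.4592, 0.3218, 0.0324]
orientation: [-0.0, -0.012, 1.0, -0.001]
contact_force: [-0.2, -0.4, -0.4]
width: 0.494
grasp_force: 61.1
time_s: 47.18
position: [0.4613, 0.3238, 0.2288]
orientation: [0.004, -0.012, 1.0, 0.002]
contact_force: [-0.1, 0.5, -0.7]
width: 0.749
grasp_force: 0.0
[343 187  30  21 288] [ 0.5749 -0.3563] yaw 74.7 rgb [34. 75. 58.] ((575.095703125, -355.9124450683594), (90.86707305908203, 44.23111343383789), 73.32810974121094)
[341 237  29  17 310] [ 0.4168 -0.3464] yaw 97.9 rgb [ 32.  50. 103.] ((417.0335693359375, -347.3501281738281), (43.58629608154297, 92.84969329833984), 9.16550350189209)
shift cm [ -9.91 -68.17   0.53] az -72.4 (or 107.6) shift if turned first [ 61.99 -30.06   0.53] cur yaw 91.4 q7 0.81 tilt [0.006 0.002] pos [0.4607 0.3231 0.2262] w 0.751
```

```bash
python3 -m pendant '[{"tx":0,"ty":0,"tz":0,"ax":0,"ay":0,"az":7,"claw":-0.5},{"tx":0,"ty":0,"tz":0,"ax":0,"ay":0,"az":7,"claw":-0.5},{"tx":0,"ty":0,"tz":0,"ax":0,"ay":0,"az":7,"claw":-0.5},{"tx":0,"ty":0,"tz":0,"ax":0,"ay":0,"az":7,"claw":-0.5},{"tx":0,"ty":0,"tz":0,"ax":0,"ay":0,"az":7,"claw":-0.5},{"tx":0,"ty":0,"tz":0,"ax":0,"ay":0,"az":7,"claw":-0.5},{"tx":0,"ty":0,"tz":0,"ax":0,"ay":0,"az":7,"claw":-0.5},{"tx":0,"ty":0,"tz":0,"ax":0,"ay":0,"az":7,"claw":-0.5},{"tx":0,"ty":0,"tz":0,"ax":0,"ay":0,"az":7,"claw":-0.5},{"tx":0,"ty":0,"tz":0,"ax":0,"ay":0,"az":7,"claw":-0.5},{"tx":0,"ty":0,"tz":0,"ax":0,"ay":0,"az":7,"claw":-0.5},{"tx":0,"ty":0,"tz":0,"ax":0,"ay":0,"az":7,"claw":-0.5}]' 2>&1
python3 -m pendant '[{"tx":0,"ty":0,"tz":0,"ax":0,"ay":0,"az":7,"claw":-0.5},{"tx":0,"ty":0,"tz":0,"ax":0,"ay":0,"az":7,"claw":-0.5},{"tx":0,"ty":0,"tz":0,"ax":0,"ay":0,"az":7,"claw":-0.5},{"tx":0,"ty":0,"tz":0,"ax":0,"ay":0,"az":2.6,"claw":-0.5},{"tx":-2,"ty":0.5,"tz":0,"ax":0,"ay":0,"az":0,"claw":-0.5},{"tx":-2.8,"ty":1.2,"tz":0,"ax":0,"ay":0,"az":0,"claw":-0.5},{"tx":-2.8,"ty":1.3,"tz":0,"ax":0,"ay":0,"az":0,"claw":-0.5},{"tx":-2.8,"ty":1.3,"tz":0,"ax":0,"ay":0,"az":0,"claw":-0.5},{"tx":-2.8,"ty":1.3,"tz":0,"ax":0,"ay":0,"az":0,"claw":-0.5},{"tx":-2.8,"ty":1.3,"tz":0,"ax":0,"ay":0,"az":0,"claw":-0.5},{"tx":-2.8,"ty":1.3,"tz":0,"ax":0,"ay":0,"az":0,"claw":-0.5},{"tx":-2.8,"ty":1.3,"tz":0,"ax":0,"ay":0,"az":0,"claw":-0.5}]' 2>&1
python3 -m pendant '[{"tx":-2.8,"ty":1.3,"tz":0,"ax":0,"ay":0,"az":0,"claw":-0.5},{"tx":-2.8,"ty":1.4,"tz":0,"ax":0,"ay":0,"az":0,"claw":-0.5},{"tx":-2.8,"ty":1.4,"tz":0,"ax":0,"ay":0,"az":0,"claw":-0.5},{"tx":-2.8,"ty":1.4,"tz":0,"ax":0,"ay":0,"az":0,"claw":-0.5},{"tx":-2.8,"ty":1.5,"tz":0,"ax":0,"ay":0,"az":0,"claw":-0.5},{"tx":-2.8,"ty":1.5,"tz":0,"ax":0,"ay":0,"az":0,"claw":-0.5},{"tx":-2.8,"ty":1.5,"tz":0,"ax":0,"ay":0,"az":0,"claw":-0.5},{"tx":-2.8,"ty":1.5,"tz":0,"ax":0,"ay":0,"az":0,"claw":-0.5},{"tx":-2.8,"ty":1.5,"tz":0,"ax":0,"ay":0,"az":0,"claw":-0.5},{"tx":-2.8,"ty":1.5,"tz":0,"ax":0,"ay":0,"az":0,"claw":-0.5},{"tx":0,"ty":0,"tz":0,"ax":0,"ay":0,"az":0,"claw":-0.5},{"tx":0,"ty":0,"tz":0,"ax":0,"ay":0,"az":0,"claw":-0.5}]' 2>&1
python3 -c "
from h import *
plan(.5764,-.356,.12,-16.2)"
```

```text
time_s: 48.23
position: [0.459, 0.3217, 0.2219]
orientation: [0.0, 0.662, 0.749, -0.001]
contact_force: [-0.3, 0.3, 0.0]
width: 0.747
grasp_force: 0.0
time_s: 49.23
position: [0.49, 0.0866, 0.2225]
orientation: [0.0, 0.8, 0.601, -0.001]
contact_force: [0.9, 0.3, 0.4]
width: 0.75
grasp_force: 0.0
time_s: 50.23
position: [0.5509, -0.2233, 0.2225]
orientation: [0.0, 0.801, 0.599, -0.001]
contact_force: [-0.1, 0.7, -0.3]
width: 0.746
grasp_force: 0.0
shift cm [-11.98   6.21  10.28] az -0.2 (or 179.8) shift if turned first [-12.     6.17  10.28] cur yaw -16.4 q7 0.21 tilt [-0.002 -0.002] pos [ 0.5509 -0.2233  0.2225] w 0.746
```

```bash
python3 -m pendant '[{"tx":-2,"ty":1,"tz":0,"ax":0,"ay":0,"az":0,"claw":-0.5},{"tx":-2.5,"ty":1.3,"tz":0,"ax":0,"ay":0,"az":0,"claw":-0.5},{"tx":-2.5,"ty":1.3,"tz":0,"ax":0,"ay":0,"az":0,"claw":-0.5},{"tx":-2.5,"ty":1.3,"tz":0,"ax":0,"ay":0,"az":0,"claw":-0.5},{"tx":-2.4,"ty":1.2,"tz":0,"ax":0,"ay":0,"az":0,"claw":-0.5},{"tx":0,"ty":0,"tz":2.5,"ax":0,"ay":0,"az":0,"claw":-0.5},{"tx":0,"ty":0,"tz":3,"ax":0,"ay":0,"az":0,"claw":-0.5},{"tx":0,"ty":0,"tz":3,"ax":0,"ay":0,"az":0,"claw":-0.5},{"tx":0,"ty":0,"tz":3,"ax":0,"ay":0,"az":0,"claw":-0.5},{"tx":0,"ty":0,"tz":3,"ax":0,"ay":0,"az":0,"claw":-0.4},{"tx":0,"ty":0,"tz":0,"ax":0,"ay":0,"az":0,"claw":-0.4},{"tx":0,"ty":0,"tz":0,"ax":0,"ay":0,"az":0,"claw":-0.4}]' 2>&1
python3 -c "
from h import *
plan(.5764,-.356,.005,-16.2)
s=snap('scene');C=cloud(s);g=s['img'].astype(int);m=(C[...,2]>.006)&(C[...,2]<.02)&(C[...,1]<-.28)&(C[...,0]<.68)&(C[...,0]>.5)&(g[...,1]>g[...,0]+25);print(m.sum(),C[m].mean(0),proj(s,(.5764+.007,-.356,.011)))"
```

```text
time_s: 51.23
position: [0.5766, -0.3504, 0.0774]
orientation: [-0.001, 0.799, 0.601, -0.001]
contact_force: [-0.3, 1.1, 0.5]
width: 0.701
grasp_force: 0.0
shift cm [-0.54  0.16  7.24] az 0.1 (or -179.9) shift if turned first [-0.54  0.16  7.24] cur yaw -16.1 q7 0.42 tilt [-0.004  0.001] pos [ 0.5766 -0.3504  0.0774] w 0.701
166 [ 0.58286682 -0.35381339  0.01219271] (np.float64(150.57367611847707), np.float64(200.17604894281837))
```

```bash
python3 -m pendant '[{"tx":-0.5,"ty":0.1,"tz":2,"ax":0,"ay":0,"az":0,"claw":-0.4},{"tx":0,"ty":0,"tz":2.5,"ax":0,"ay":0,"az":0,"claw":-0.4},{"tx":0,"ty":0,"tz":2,"ax":0,"ay":0,"az":0,"claw":-0.4},{"tx":0,"ty":0,"tz":0.7,"ax":0,"ay":0,"az":0,"claw":-0.4},{"tx":0,"ty":0,"tz":0,"ax":0,"ay":0,"az":0,"claw":-0.4},{"tx":0,"ty":0,"tz":0,"ax":0,"ay":0,"az":0,"claw":-0.4}]' 2>&1
python3 -c "
from h import *
plan(.5764,-.356,.005,-16.2)"
```

```text
time_s: 51.78
position: [0.5778, -0.3583, 0.0086]
orientation: [0.002, 0.799, 0.601, -0.0]
contact_force: [0.6, -1.0, -0.0]
width: 0.7
grasp_force: 0.0
shift cm [ 0.19 -0.2   0.36] az 0.0 (or -180.0) shift if turned first [ 0.19 -0.2   0.36] cur yaw -16.2 q7 0.45 tilt [ 0.002 -0.003] pos [ 0.5778 -0.3583  0.0086] w 0.700
```

```bash
python3 -m pendant '[{"tx":0.2,"ty":-0.1,"tz":0.4,"ax":0,"ay":0,"az":0,"claw":-0.4},{"tx":0,"ty":0,"tz":0,"ax":0,"ay":0,"az":0,"claw":-0.4},{"tx":0,"ty":0,"tz":0,"ax":0,"ay":0,"az":0,"claw":0.5},{"tx":0,"ty":0,"tz":0,"ax":0,"ay":0,"az":0,"claw":0.5},{"tx":0,"ty":0,"tz":0,"ax":0,"ay":0,"az":0,"claw":0.5},{"tx":0,"ty":0,"tz":0,"ax":0,"ay":0,"az":0,"claw":0.5},{"tx":0,"ty":0,"tz":0,"ax":0,"ay":0,"az":0,"claw":0.5}]' 2>&1
python3 -m pendant '[{"tx":0,"ty":0,"tz":-1,"ax":0,"ay":0,"az":0,"claw":0.5},{"tx":0,"ty":0,"tz":-2,"ax":0,"ay":0,"az":0,"claw":0.5},{"tx":0,"ty":0,"tz":-3,"ax":0,"ay":0,"az":0,"claw":0.5},{"tx":0,"ty":0,"tz":-3,"ax":0,"ay":0,"az":0,"claw":0.5},{"tx":0,"ty":0,"tz":-3,"ax":0,"ay":0,"az":0,"claw":0.5},{"tx":0,"ty":0,"tz":-3,"ax":0,"ay":0,"az":0,"claw":0.5},{"tx":0,"ty":0,"tz":-3,"ax":0,"ay":0,"az":0,"claw":0.5},{"tx":0,"ty":0,"tz":-3,"ax":0,"ay":0,"az":0,"claw":0.5},{"tx":0,"ty":0,"tz":-1,"ax":0,"ay":0,"az":0,"claw":0.5},{"tx":0,"ty":0,"tz":0,"ax":0,"ay":0,"az":0,"claw":0.5},{"tx":0,"ty":0,"tz":0,"ax":0,"ay":0,"az":0,"claw":0.5}]' 2>&1
python3 -c "
from h import *
plan(.4585,.3214,.22,91.5)"
```

```text
time_s: 52.37
position: [0.577, -0.3559, 0.0041]
orientation: [0.001, 0.8, 0.601, -0.0]
contact_force: [-1.2, 1.5, 5.5]
width: 0.485
grasp_force: 61.3
time_s: 53.28
position: [0.5762, -0.3552, 0.2227]
orientation: [0.001, 0.8, 0.601, -0.0]
contact_force: [0.4, 0.6, -0.9]
width: 0.491
grasp_force: 60.9
shift cm [ 61.7  -30.15   0.15] az 72.3 (or -107.7) shift if turned first [ -9.99 -67.94   0.15] cur yaw -16.2 q7 0.39 tilt [ 0.    -0.002] pos [ 0.5762 -0.3552  0.2227] w 0.491
```

```bash
python3 -m pendant '[{"tx":2,"ty":-1.5,"tz":0,"ax":0,"ay":0,"az":0,"claw":0.5},{"tx":2.7,"ty":-1.7,"tz":0,"ax":0,"ay":0,"az":0,"claw":0.5},{"tx":2.7,"ty":-1.7,"tz":0,"ax":0,"ay":0,"az":0,"claw":0.5},{"tx":2.7,"ty":-1.7,"tz":0,"ax":0,"ay":0,"az":0,"claw":0.5},{"tx":2.7,"ty":-1.7,"tz":0,"ax":0,"ay":0,"az":0,"claw":0.5},{"tx":2.7,"ty":-1.7,"tz":0,"ax":0,"ay":0,"az":0,"claw":0.5},{"tx":2.7,"ty":-1.7,"tz":0,"ax":0,"ay":0,"az":0,"claw":0.5},{"tx":2.7,"ty":-1.7,"tz":0,"ax":0,"ay":0,"az":0,"claw":0.5},{"tx":2.7,"ty":-1.5,"tz":0,"ax":0,"ay":0,"az":0,"claw":0.5},{"tx":2.7,"ty":-1.5,"tz":0,"ax":0,"ay":0,"az":0,"claw":0.5},{"tx":2.7,"ty":-1.5,"tz":0,"ax":0,"ay":0,"az":0,"claw":0.5},{"tx":2.7,"ty":-1.2,"tz":0,"ax":0,"ay":0,"az":0,"claw":0.5}]' 2>&1
python3 -m pendant '[{"tx":2.7,"ty":-1.1,"tz":0,"ax":0,"ay":0,"az":0,"claw":0.5},{"tx":2.7,"ty":-1,"tz":0,"ax":0,"ay":0,"az":0,"claw":0.5},{"tx":2.7,"ty":-1,"tz":0,"ax":0,"ay":0,"az":0,"claw":0.5},{"tx":2.7,"ty":-1,"tz":0,"ax":0,"ay":0,"az":0,"claw":0.5},{"tx":2.7,"ty":-1,"tz":0,"ax":0,"ay":0,"az":0,"claw":0.5},{"tx":2.7,"ty":-1,"tz":0,"ax":0,"ay":0,"az":0,"claw":0.5},{"tx":2.7,"ty":-1,"tz":0,"ax":0,"ay":0,"az":0,"claw":0.5},{"tx":2.7,"ty":-1,"tz":0,"ax":0,"ay":0,"az":0,"claw":0.5},{"tx":2.7,"ty":-1,"tz":0,"ax":0,"ay":0,"az":0,"claw":0.5},{"tx":2.7,"ty":-1,"tz":0,"ax":0,"ay":0,"az":0,"claw":0.5},{"tx":2.6,"ty":-1,"tz":0,"ax":0,"ay":0,"az":0,"claw":0.5},{"tx":0,"ty":0,"tz":0,"ax":0,"ay":0,"az":0,"claw":0.5}]' 2>&1
python3 -m pendant '[{"tx":0,"ty":0,"tz":0,"ax":0,"ay":0,"az":-7,"claw":0.5},{"tx":0,"ty":0,"tz":0,"ax":0,"ay":0,"az":-7,"claw":0.5},{"tx":0,"ty":0,"tz":0,"ax":0,"ay":0,"az":-7,"claw":0.5},{"tx":0,"ty":0,"tz":0,"ax":0,"ay":0,"az":-7,"claw":0.5},{"tx":0,"ty":0,"tz":0,"ax":0,"ay":0,"az":-7,"claw":0.5},{"tx":0,"ty":0,"tz":0,"ax":0,"ay":0,"az":-7,"claw":0.5},{"tx":0,"ty":0,"tz":0,"ax":0,"ay":0,"az":-7,"claw":0.5},{"tx":0,"ty":0,"tz":0,"ax":0,"ay":0,"az":-7,"claw":0.5},{"tx":0,"ty":0,"tz":0,"ax":0,"ay":0,"az":-7,"claw":0.5},{"tx":0,"ty":0,"tz":0,"ax":0,"ay":0,"az":-7,"claw":0.5},{"tx":0,"ty":0,"tz":0,"ax":0,"ay":0,"az":-7,"claw":0.5},{"tx":0,"ty":0,"tz":0,"ax":0,"ay":0,"az":-7,"claw":0.5}]' 2>&1
python3 -m pendant '[{"tx":0,"ty":0,"tz":0,"ax":0,"ay":0,"az":-7,"claw":0.5},{"tx":0,"ty":0,"tz":0,"ax":0,"ay":0,"az":-7,"claw":0.5},{"tx":0,"ty":0,"tz":0,"ax":0,"ay":0,"az":-7,"claw":0.5},{"tx":0,"ty":0,"tz":0,"ax":0,"ay":0,"az":-2.7,"claw":0.5},{"tx":0,"ty":0,"tz":0,"ax":0,"ay":0,"az":0,"claw":0.5}]' 2>&1
python3 -c "
from h import *
plan(.4585,.3214,.04,91.5)"
```

```text
time_s: 54.28
position: [0.479, 0.0039, 0.2202]
orientation: [-0.001, 0.799, 0.601, -0.002]
contact_force: [0.2, 0.3, -1.0]
width: 0.493
grasp_force: 60.9
time_s: 55.28
position: [0.454, 0.3239, 0.2189]
orientation: [-0.001, 0.797, 0.604, -0.002]
contact_force: [-0.2, 0.6, 0.1]
width: 0.489
grasp_force: 60.9
time_s: 56.28
position: [0.456, 0.3168, 0.2194]
orientation: [-0.001, 0.189, 0.982, -0.002]
contact_force: [1.0, -0.3, -0.8]
width: 0.493
grasp_force: 60.9
time_s: 56.7
position: [0.4562, 0.3167, 0.2196]
orientation: [-0.002, -0.014, 1.0, -0.002]
contact_force: [0.2, 0.8, -0.2]
width: 0.494
grasp_force: 60.9
shift cm [-0.31  0.53 17.95] az 0.2 (or -179.8) shift if turned first [-0.31  0.53 17.95] cur yaw 91.7 q7 0.81 tilt [-0.004 -0.004] pos [0.4562 0.3167 0.2196] w 0.494
```

```bash
python3 -m pendant '[{"tx":-0.3,"ty":0.5,"tz":2,"ax":0,"ay":0,"az":0,"claw":0.5},{"tx":0,"ty":0,"tz":3,"ax":0,"ay":0,"az":0,"claw":0.5},{"tx":0,"ty":0,"tz":3,"ax":0,"ay":0,"az":0,"claw":0.5},{"tx":0,"ty":0,"tz":3,"ax":0,"ay":0,"az":0,"claw":0.5},{"tx":0,"ty":0,"tz":3,"ax":0,"ay":0,"az":0,"claw":0.5},{"tx":0,"ty":0,"tz":2,"ax":0,"ay":0,"az":0,"claw":0.5},{"tx":0,"ty":0,"tz":1,"ax":0,"ay":0,"az":0,"claw":0.5},{"tx":0,"ty":0,"tz":1,"ax":0,"ay":0,"az":0,"claw":0.5},{"tx":0,"ty":0,"tz":0.4,"ax":0,"ay":0,"az":0,"claw":0.5},{"tx":0,"ty":0,"tz":0,"ax":0,"ay":0,"az":0,"claw":0.5},{"tx":0,"ty":0,"tz":0,"ax":0,"ay":0,"az":0,"claw":0.5}]' 2>&1
python3 -m pendant '[{"tx":0,"ty":0,"tz":0,"ax":0,"ay":0,"az":0,"claw":-0.2},{"tx":0,"ty":0,"tz":0,"ax":0,"ay":0,"az":0,"claw":-0.2},{"tx":0,"ty":0,"tz":0,"ax":0,"ay":0,"az":0,"claw":-0.2},{"tx":0,"ty":0,"tz":-1.5,"ax":0,"ay":0,"az":0,"claw":-0.2},{"tx":0,"ty":0,"tz":-3,"ax":0,"ay":0,"az":0,"claw":-0.2},{"tx":0,"ty":0,"tz":-3,"ax":0,"ay":0,"az":0,"claw":-0.2},{"tx":0,"ty":0,"tz":-3,"ax":0,"ay":0,"az":0,"claw":-0.4},{"tx":0,"ty":0,"tz":-3,"ax":0,"ay":0,"az":0,"claw":-0.5},{"tx":0,"ty":0,"tz":-3,"ax":0,"ay":0,"az":0,"claw":-0.5},{"tx":0,"ty":0,"tz":-2,"ax":0,"ay":0,"az":0,"claw":-0.5},{"tx":0,"ty":0,"tz":0,"ax":0,"ay":0,"az":0,"claw":-0.5}]' 2>&1
python3 -c "
from h import *
s=snap('top');slides(s)
plan(.4188,-.3465,.22,9.7)"
```

```text
time_s: 57.62
position: [0.4603, 0.3227, 0.0383]
orientation: [0.0, -0.013, 1.0, -0.001]
contact_force: [0.2, -0.7, -0.1]
width: 0.49
grasp_force: 60.9
time_s: 58.53
position: [0.4616, 0.3242, 0.2279]
orientation: [0.003, -0.013, 1.0, 0.002]
contact_force: [0.5, -0.0, 0.3]
width: 0.752
grasp_force: 0.0
[341 237  29  17 301] [ 0.4168 -0.3456] yaw 100.2 rgb [ 32.  50. 102.] ((416.8319396972656, -346.49853515625), (43.53462219238281, 91.78105163574219), 9.021554946899414)
shift cm [  5.98 -66.86   0.43] az 81.8 (or -98.2) shift if turned first [-65.33 -15.44   0.43] cur yaw 91.5 q7 0.80 tilt [0.004 0.001] pos [0.4609 0.3235 0.2255] w 0.747
```

```bash
python3 -m pendant '[{"tx":0,"ty":0,"tz":0,"ax":0,"ay":0,"az":7,"claw":-0.5},{"tx":0,"ty":0,"tz":0,"ax":0,"ay":0,"az":7,"claw":-0.5},{"tx":0,"ty":0,"tz":0,"ax":0,"ay":0,"az":7,"claw":-0.5},{"tx":0,"ty":0,"tz":0,"ax":0,"ay":0,"az":7,"claw":-0.5},{"tx":0,"ty":0,"tz":0,"ax":0,"ay":0,"az":7,"claw":-0.5},{"tx":0,"ty":0,"tz":0,"ax":0,"ay":0,"az":7,"claw":-0.5},{"tx":0,"ty":0,"tz":0,"ax":0,"ay":0,"az":7,"claw":-0.5},{"tx":0,"ty":0,"tz":0,"ax":0,"ay":0,"az":7,"claw":-0.5},{"tx":0,"ty":0,"tz":0,"ax":0,"ay":0,"az":7,"claw":-0.5},{"tx":0,"ty":0,"tz":0,"ax":0,"ay":0,"az":7,"claw":-0.5},{"tx":0,"ty":0,"tz":0,"ax":0,"ay":0,"az":7,"claw":-0.5},{"tx":0,"ty":0,"tz":0,"ax":0,"ay":0,"az":4.8,"claw":-0.5}]' 2>&1
python3 -m pendant '[{"tx":-2,"ty":-0.5,"tz":0,"ax":0,"ay":0,"az":0,"claw":-0.5},{"tx":-2.8,"ty":-0.7,"tz":0,"ax":0,"ay":0,"az":0,"claw":-0.5},{"tx":-2.8,"ty":-0.7,"tz":0,"ax":0,"ay":0,"az":0,"claw":-0.5},{"tx":-2.8,"ty":-0.7,"tz":0,"ax":0,"ay":0,"az":0,"claw":-0.5},{"tx":-2.8,"ty":-0.7,"tz":0,"ax":0,"ay":0,"az":0,"claw":-0.5},{"tx":-2.8,"ty":-0.7,"tz":0,"ax":0,"ay":0,"az":0,"claw":-0.5},{"tx":-2.8,"ty":-0.7,"tz":0,"ax":0,"ay":0,"az":0,"claw":-0.5},{"tx":-2.8,"ty":-0.7,"tz":0,"ax":0,"ay":0,"az":0,"claw":-0.5},{"tx":-2.8,"ty":-0.7,"tz":0,"ax":0,"ay":0,"az":0,"claw":-0.5},{"tx":-2.8,"ty":-0.7,"tz":0,"ax":0,"ay":0,"az":0,"claw":-0.5},{"tx":-2.8,"ty":-0.7,"tz":0,"ax":0,"ay":0,"az":0,"claw":-0.5},{"tx":-2.8,"ty":-0.7,"tz":0,"ax":0,"ay":0,"az":0,"claw":-0.5}]' 2>&1
python3 -m pendant '[{"tx":-2.8,"ty":-0.7,"tz":0,"ax":0,"ay":0,"az":0,"claw":-0.5},{"tx":-2.8,"ty":-0.7,"tz":0,"ax":0,"ay":0,"az":0,"claw":-0.5},{"tx":-2.8,"ty":-0.7,"tz":0,"ax":0,"ay":0,"az":0,"claw":-0.5},{"tx":-2.8,"ty":-0.7,"tz":0,"ax":0,"ay":0,"az":0,"claw":-0.5},{"tx":-2.8,"ty":-0.7,"tz":0,"ax":0,"ay":0,"az":0,"claw":-0.5},{"tx":-2.8,"ty":-0.7,"tz":0,"ax":0,"ay":0,"az":0,"claw":-0.5},{"tx":-2.8,"ty":-0.7,"tz":0,"ax":0,"ay":0,"az":0,"claw":-0.5},{"tx":-2.8,"ty":-0.6,"tz":0,"ax":0,"ay":0,"az":0,"claw":-0.5},{"tx":-2.8,"ty":-0.6,"tz":0,"ax":0,"ay":0,"az":0,"claw":-0.5},{"tx":-2.8,"ty":-0.6,"tz":0,"ax":0,"ay":0,"az":0,"claw":-0.5},{"tx":0,"ty":0,"tz":0,"ax":0,"ay":0,"az":0,"claw":-0.5},{"tx":0,"ty":0,"tz":0,"ax":0,"ay":0,"az":0,"claw":-0.5}]' 2>&1
python3 -c "
from h import *
plan(.4188,-.3465,.08,9.7)
s=snap('scene','s9.png');C=cloud(s);g=s['img'].astype(int);m=(C[...,2]>.006)&(C[...,2]<.02)&(C[...,1]<-.25)&(C[...,0]<.53)&(C[...,0]>.3)&(g[...,2]>g[...,0]+30);print(m.sum(),C[m].mean(0))"
```

```text
time_s: 59.58
position: [0.4594, 0.3223, 0.2216]
orientation: [0.0, 0.647, 0.762, -0.002]
contact_force: [-0.3, -0.9, 0.3]
width: 0.746
grasp_force: 0.0
time_s: 60.58
position: [0.4336, -0.0159, 0.2225]
orientation: [0.0, 0.645, 0.764, -0.001]
contact_force: [0.9, -0.5, 0.2]
width: 0.751
grasp_force: 0.0
time_s: 61.58
position: [0.4147, -0.3031, 0.2227]
orientation: [-0.0, 0.646, 0.763, -0.001]
contact_force: [-0.1, 1.4, 0.1]
width: 0.751
grasp_force: 0.0
shift cm [-4.34 -0.28 14.27] az -0.2 (or 179.8) shift if turned first [-4.34 -0.29 14.27] cur yaw 9.5 q7 0.89 tilt [-0.002 -0.002] pos [ 0.4147 -0.3031  0.2227] w 0.751
155 [ 0.42479498 -0.34663841  0.01183358]
```

```bash
python3 -m pendant '[{"tx":-2,"ty":-0.1,"tz":1,"ax":0,"ay":0,"az":0,"claw":-0.5},{"tx":-2.1,"ty":-0.1,"tz":2,"ax":0,"ay":0,"az":0,"claw":-0.5},{"tx":0,"ty":0,"tz":3,"ax":0,"ay":0,"az":0,"claw":-0.5},{"tx":0,"ty":0,"tz":3,"ax":0,"ay":0,"az":0,"claw":-0.4},{"tx":0,"ty":0,"tz":3,"ax":0,"ay":0,"az":0,"claw":-0.4},{"tx":0,"ty":0,"tz":3,"ax":0,"ay":0,"az":0,"claw":-0.4},{"tx":0,"ty":0,"tz":0,"ax":0,"ay":0,"az":0,"claw":-0.4},{"tx":0,"ty":0,"tz":0,"ax":0,"ay":0,"az":0,"claw":-0.4}]' 2>&1
python3 -c "
from h import *
plan(.4188,-.3465,.005,9.7)"
```

```text
time_s: 62.3
position: [0.4203, -0.3408, 0.0728]
orientation: [-0.002, 0.644, 0.765, -0.001]
contact_force: [-0.5, -0.6, 0.6]
width: 0.705
grasp_force: 0.0
shift cm [-0.55 -0.22  6.78] az 0.1 (or -179.9) shift if turned first [-0.55 -0.22  6.78] cur yaw 9.8 q7 1.03 tilt [-0.003  0.001] pos [ 0.4203 -0.3408  0.0728] w 0.705
```

```bash
python3 -m pendant '[{"tx":-0.4,"ty":-0.2,"tz":2,"ax":0,"ay":0,"az":0,"claw":-0.4},{"tx":0,"ty":0,"tz":2.5,"ax":0,"ay":0,"az":0,"claw":-0.4},{"tx":0,"ty":0,"tz":1.7,"ax":0,"ay":0,"az":0,"claw":-0.4},{"tx":0,"ty":0,"tz":0.6,"ax":0,"ay":0,"az":0,"claw":-0.4},{"tx":0,"ty":0,"tz":0,"ax":0,"ay":0,"az":0,"claw":-0.4},{"tx":0,"ty":0,"tz":0,"ax":0,"ay":0,"az":0,"claw":-0.4}]' 2>&1
python3 -c "
from h import *
plan(.4188,-.3465,.005,9.7)"
```

```text
time_s: 62.8
position: [0.4203, -0.3475, 0.0073]
orientation: [0.001, 0.644, 0.765, -0.001]
contact_force: [0.9, 0.5, -0.1]
width: 0.699
grasp_force: 0.0
shift cm [ 0.13 -0.13  0.23] az 0.0 (or -180.0) shift if turned first [ 0.13 -0.13  0.23] cur yaw 9.7 q7 1.07 tilt [ 0.001 -0.003] pos [ 0.4203 -0.3475  0.0073] w 0.699
```

```bash
python3 -m pendant '[{"tx":0.1,"ty":-0.1,"tz":0.3,"ax":0,"ay":0,"az":0,"claw":-0.4},{"tx":0,"ty":0,"tz":0,"ax":0,"ay":0,"az":0,"claw":-0.4},{"tx":0,"ty":0,"tz":0,"ax":0,"ay":0,"az":0,"claw":0.5},{"tx":0,"ty":0,"tz":0,"ax":0,"ay":0,"az":0,"claw":0.5},{"tx":0,"ty":0,"tz":0,"ax":0,"ay":0,"az":0,"claw":0.5},{"tx":0,"ty":0,"tz":0,"ax":0,"ay":0,"az":0,"claw":0.5},{"tx":0,"ty":0,"tz":0,"ax":0,"ay":0,"az":0,"claw":0.5}]' 2>&1
python3 -m pendant '[{"tx":0,"ty":0,"tz":-1,"ax":0,"ay":0,"az":0,"claw":0.5},{"tx":0,"ty":0,"tz":-2,"ax":0,"ay":0,"az":0,"claw":0.5},{"tx":0,"ty":0,"tz":-3,"ax":0,"ay":0,"az":0,"claw":0.5},{"tx":0,"ty":0,"tz":-3,"ax":0,"ay":0,"az":0,"claw":0.5},{"tx":0,"ty":0,"tz":-3,"ax":0,"ay":0,"az":0,"claw":0.5},{"tx":0,"ty":0,"tz":-3,"ax":0,"ay":0,"az":0,"claw":0.5},{"tx":0,"ty":0,"tz":-3,"ax":0,"ay":0,"az":0,"claw":0.5},{"tx":0,"ty":0,"tz":-3,"ax":0,"ay":0,"az":0,"claw":0.5},{"tx":0,"ty":0,"tz":-1,"ax":0,"ay":0,"az":0,"claw":0.5},{"tx":0,"ty":0,"tz":0,"ax":0,"ay":0,"az":0,"claw":0.5},{"tx":0,"ty":0,"tz":0,"ax":0,"ay":0,"az":0,"claw":0.5}]' 2>&1
python3 -c "
from h import *
plan(.4585,.3214,.22,91.5)"
```

```text
time_s: 63.38
position: [0.4186, -0.3465, 0.0039]
orientation: [0.001, 0.645, 0.765, -0.001]
contact_force: [-1.2, 0.6, 9.1]
width: 0.49
grasp_force: 60.2
time_s: 64.3
position: [0.4182, -0.3458, 0.2229]
orientation: [0.001, 0.645, 0.765, -0.001]
contact_force: [-0.2, -0.7, -0.5]
width: 0.488
grasp_force: 61.3
shift cm [65.08 15.25  0.16] az -81.8 (or 98.2) shift if turned first [-5.78 66.59  0.16] cur yaw 9.7 q7 0.97 tilt [ 0.001 -0.002] pos [ 0.4182 -0.3458  0.2229] w 0.488
```

```bash
python3 -m pendant '[{"tx":2,"ty":0.5,"tz":0,"ax":0,"ay":0,"az":0,"claw":0.5},{"tx":2.8,"ty":0.6,"tz":0,"ax":0,"ay":0,"az":0,"claw":0.5},{"tx":2.8,"ty":0.6,"tz":0,"ax":0,"ay":0,"az":0,"claw":0.5},{"tx":2.8,"ty":0.6,"tz":0,"ax":0,"ay":0,"az":0,"claw":0.5},{"tx":2.8,"ty":0.6,"tz":0,"ax":0,"ay":0,"az":0,"claw":0.5},{"tx":2.8,"ty":0.6,"tz":0,"ax":0,"ay":0,"az":0,"claw":0.5},{"tx":2.8,"ty":0.6,"tz":0,"ax":0,"ay":0,"az":0,"claw":0.5},{"tx":2.8,"ty":0.6,"tz":0,"ax":0,"ay":0,"az":0,"claw":0.5},{"tx":2.8,"ty":0.6,"tz":0,"ax":0,"ay":0,"az":0,"claw":0.5},{"tx":2.8,"ty":0.6,"tz":0,"ax":0,"ay":0,"az":0,"claw":0.5},{"tx":2.8,"ty":0.7,"tz":0,"ax":0,"ay":0,"az":0,"claw":0.5},{"tx":2.8,"ty":0.7,"tz":0,"ax":0,"ay":0,"az":0,"claw":0.5}]' 2>&1
python3 -m pendant '[{"tx":2.8,"ty":0.7,"tz":0,"ax":0,"ay":0,"az":0,"claw":0.5},{"tx":2.8,"ty":0.7,"tz":0,"ax":0,"ay":0,"az":0,"claw":0.5},{"tx":2.8,"ty":0.7,"tz":0,"ax":0,"ay":0,"az":0,"claw":0.5},{"tx":2.8,"ty":0.7,"tz":0,"ax":0,"ay":0,"az":0,"claw":0.5},{"tx":2.8,"ty":0.7,"tz":0,"ax":0,"ay":0,"az":0,"claw":0.5},{"tx":2.8,"ty":0.7,"tz":0,"ax":0,"ay":0,"az":0,"claw":0.5},{"tx":2.8,"ty":0.7,"tz":0,"ax":0,"ay":0,"az":0,"claw":0.5},{"tx":2.8,"ty":0.7,"tz":0,"ax":0,"ay":0,"az":0,"claw":0.5},{"tx":2.8,"ty":0.7,"tz":0,"ax":0,"ay":0,"az":0,"claw":0.5},{"tx":2.8,"ty":0.7,"tz":0,"ax":0,"ay":0,"az":0,"claw":0.5},{"tx":2.8,"ty":0.7,"tz":0,"ax":0,"ay":0,"az":0,"claw":0.5},{"tx":0,"ty":0,"tz":0,"ax":0,"ay":0,"az":0,"claw":0.5}]' 2>&1
python3 -m pendant '[{"tx":0,"ty":0,"tz":0,"ax":0,"ay":0,"az":-7,"claw":0.5},{"tx":0,"ty":0,"tz":0,"ax":0,"ay":0,"az":-7,"claw":0.5},{"tx":0,"ty":0,"tz":0,"ax":0,"ay":0,"az":-7,"claw":0.5},{"tx":0,"ty":0,"tz":0,"ax":0,"ay":0,"az":-7,"claw":0.5},{"tx":0,"ty":0,"tz":0,"ax":0,"ay":0,"az":-7,"claw":0.5},{"tx":0,"ty":0,"tz":0,"ax":0,"ay":0,"az":-7,"claw":0.5},{"tx":0,"ty":0,"tz":0,"ax":0,"ay":0,"az":-7,"claw":0.5},{"tx":0,"ty":0,"tz":0,"ax":0,"ay":0,"az":-7,"claw":0.5},{"tx":0,"ty":0,"tz":0,"ax":0,"ay":0,"az":-7,"claw":0.5},{"tx":0,"ty":0,"tz":0,"ax":0,"ay":0,"az":-7,"claw":0.5},{"tx":0,"ty":0,"tz":0,"ax":0,"ay":0,"az":-7,"claw":0.5},{"tx":0,"ty":0,"tz":0,"ax":0,"ay":0,"az":-4.8,"claw":0.5}]' 2>&1
python3 -m pendant '[{"tx":0,"ty":0,"tz":0,"ax":0,"ay":0,"az":0,"claw":0.5}]' 2>&1
python3 -c "
from h import *
plan(.4585,.3214,.05,91.5)"
```

```text
time_s: 65.3
position: [0.4335, -0.009, 0.2205]
orientation: [-0.001, 0.645, 0.765, -0.002]
contact_force: [0.3, -0.6, 0.0]
width: 0.49
grasp_force: 61.3
time_s: 66.3
position: [0.4566, 0.3125, 0.2189]
orientation: [-0.001, 0.642, 0.767, -0.001]
contact_force: [0.1, 0.9, -0.6]
width: 0.492
grasp_force: 61.3
time_s: 67.3
position: [0.4577, 0.3054, 0.2195]
orientation: [-0.002, -0.017, 1.0, -0.002]
contact_force: [-0.8, 0.8, -1.2]
width: 0.487
grasp_force: 61.3
time_s: 67.38
position: [0.4578, 0.3054, 0.2196]
orientation: [-0.002, -0.015, 1.0, -0.002]
contact_force: [0.5, 0.8, -0.4]
width: 0.49
grasp_force: 61.3
shift cm [-0.18  1.66 16.95] az 0.2 (or -179.8) shift if turned first [-0.17  1.66 16.95] cur yaw 91.7 q7 0.84 tilt [-0.004 -0.003] pos [0.4578 0.3054 0.2196] w 0.490
```

```bash
python3 -m pendant '[{"tx":-0.2,"ty":1.6,"tz":1,"ax":0,"ay":0,"az":0,"claw":0.5},{"tx":0,"ty":0,"tz":3,"ax":0,"ay":0,"az":0,"claw":0.5},{"tx":0,"ty":0,"tz":3,"ax":0,"ay":0,"az":0,"claw":0.5},{"tx":0,"ty":0,"tz":3,"ax":0,"ay":0,"az":0,"claw":0.5},{"tx":0,"ty":0,"tz":3,"ax":0,"ay":0,"az":0,"claw":0.5},{"tx":0,"ty":0,"tz":2,"ax":0,"ay":0,"az":0,"claw":0.5},{"tx":0,"ty":0,"tz":1,"ax":0,"ay":0,"az":0,"claw":0.5},{"tx":0,"ty":0,"tz":1,"ax":0,"ay":0,"az":0,"claw":0.5},{"tx":0,"ty":0,"tz":0.3,"ax":0,"ay":0,"az":0,"claw":0.5},{"tx":0,"ty":0,"tz":0,"ax":0,"ay":0,"az":0,"claw":0.5},{"tx":0,"ty":0,"tz":0,"ax":0,"ay":0,"az":0,"claw":0.5}]' 2>&1
python3 -m pendant '[{"tx":0,"ty":0,"tz":0,"ax":0,"ay":0,"az":0,"claw":-0.2},{"tx":0,"ty":0,"tz":0,"ax":0,"ay":0,"az":0,"claw":-0.2},{"tx":0,"ty":0,"tz":0,"ax":0,"ay":0,"az":0,"claw":-0.2},{"tx":0,"ty":0,"tz":-1.5,"ax":0,"ay":0,"az":0,"claw":-0.2},{"tx":0,"ty":0,"tz":-3,"ax":0,"ay":0,"az":0,"claw":-0.2},{"tx":0,"ty":0,"tz":-3,"ax":0,"ay":0,"az":0,"claw":-0.2},{"tx":0,"ty":0,"tz":-3,"ax":0,"ay":0,"az":0,"claw":0.2},{"tx":0,"ty":0,"tz":-3,"ax":0,"ay":0,"az":0,"claw":0.6},{"tx":0,"ty":0,"tz":-3,"ax":0,"ay":0,"az":0,"claw":1},{"tx":0,"ty":-2,"tz":-3,"ax":0,"ay":0,"az":0,"claw":1},{"tx":0,"ty":-3,"tz":-2,"ax":0,"ay":0,"az":0,"claw":1},{"tx":0,"ty":-3,"tz":0,"ax":0,"ay":0,"az":0,"claw":1}]' 2>&1
python3 -m pendant '[{"tx":0,"ty":-3,"tz":0,"ax":0,"ay":0,"az":0,"claw":1},{"tx":0,"ty":-3,"tz":0,"ax":0,"ay":0,"az":0,"claw":1},{"tx":0,"ty":-3,"tz":0,"ax":0,"ay":0,"az":0,"claw":1},{"tx":0,"ty":-3,"tz":0,"ax":0,"ay":0,"az":0,"claw":1},{"tx":0,"ty":-2,"tz":0,"ax":0,"ay":0,"az":0,"claw":1}]' 2>&1
python3 -c "
from h import *
s=snap('top','t10.png');a=s['img'][:,:,::-1]
A=cv2.resize(a[170:260,110:180],None,fx=6,fy=6,interpolation=cv2.INTER_CUBIC)
s2=snap('scene');b=s2['img'][:,:,::-1];B=cv2.resize(b[160:250,320:400],None,fx=6,fy=6,interpolation=cv2.INTER_CUBIC)[:,:380]
cv2.imwrite('pics/c10.png',np.hstack([A,B]))
C=cloud(s);k=C[218:240,136:162]; print('box interior z',np.percentile(k[...,2],[5,25,50,75,95]))
m=np.zeros(C.shape[:2],bool);m[180:215,110:172]=1;m&=(C[...,2]>.09)&(C[...,2]<.22);p=C[m];print('lid',len(p),p[p[:,2]>np.percentile(p[:,2],85)].mean(0),p[:,2].max())
plan(.60,.3214,.2,91.5)"
```

```text
time_s: 68.3
position: [0.4607, 0.3223, 0.0493]
orientation: [0.0, -0.013, 1.0, -0.0]
contact_force: [0.1, -0.1, 0.2]
width: 0.49
grasp_force: 61.3
time_s: 69.3
position: [0.4638, 0.2434, 0.2686]
orientation: [0.004, -0.014, 1.0, 0.001]
contact_force: [1.3, -0.2, 0.6]
width: 0.003
grasp_force: 0.0
time_s: 69.72
position: [0.466, 0.0992, 0.2645]
orientation: [0.0, -0.012, 1.0, -0.001]
contact_force: [0.2, 0.2, 0.7]
width: 0.0
grasp_force: 0.0
box interior z [-0.00023595  0.00538987  0.04684247  0.05150747  0.05637869]
lid 552 [0.56327098 0.32621726 0.18172372] 0.19351679804743527
shift cm [-13.82  22.07   6.38] az -0.3 (or 179.7) shift if turned first [-13.95  21.99   6.38] cur yaw 91.2 q7 1.26 tilt [ 0.001 -0.004] pos [0.4663 0.0982 0.2645] w 0.002
```

View pics/c10.png

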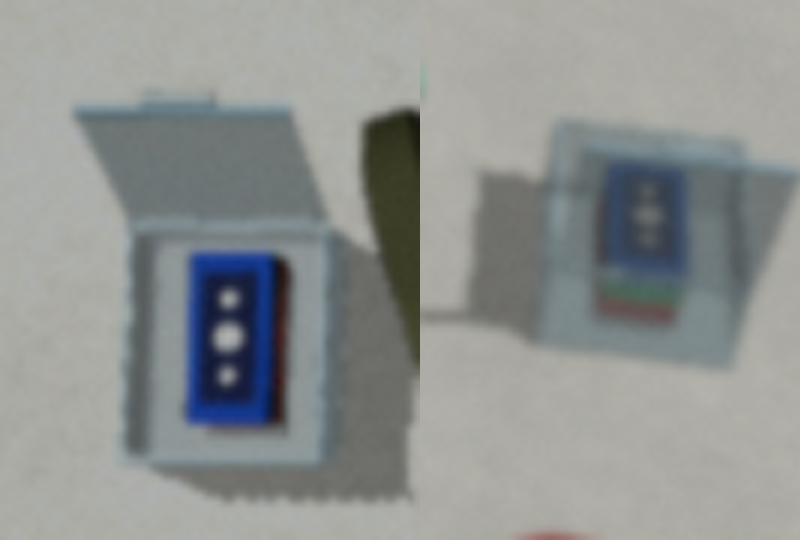

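The stack is neat, with blue on top at (230,340) at z ≈ 0.05 and red and green below it in the right half. The lid stands open with its edge near x 0.56, z 0.19.

```bash
python3 -m pendant '[{"tx":-1.5,"ty":2,"tz":0,"ax":0,"ay":0,"az":0,"claw":1},{"tx":-2,"ty":2.9,"tz":0,"ax":0,"ay":0,"az":0,"claw":1},{"tx":-2,"ty":2.9,"tz":0,"ax":0,"ay":0,"az":0,"claw":1},{"tx":-2,"ty":2.9,"tz":0,"ax":0,"ay":0,"az":0,"claw":1},{"tx":-2,"ty":2.9,"tz":0,"ax":0,"ay":0,"az":0,"claw":1},{"tx":-2,"ty":2.9,"tz":0,"ax":0,"ay":0,"az":0,"claw":1},{"tx":-2,"ty":2.9,"tz":0,"ax":0,"ay":0,"az":0,"claw":1},{"tx":-2,"ty":2.8,"tz":0,"ax":0,"ay":0,"az":0,"claw":1},{"tx":0,"ty":0,"tz":0,"ax":0,"ay":0,"az":0,"claw":1},{"tx":0,"ty":0,"tz":0,"ax":0,"ay":0,"az":0,"claw":1}]' 2>&1
python3 -c "
from h import *
plan(.62,.3214,.16,91.5)"
```

```text
time_s: 70.65
position: [0.6145, 0.3316, 0.2621]
orientation: [-0.001, -0.015, 1.0, -0.0]
contact_force: [0.0, -0.5, -0.7]
width: -0.001
grasp_force: 0.0
shift cm [-0.54 -1.03 10.21] az 0.2 (or -179.8) shift if turned first [-0.55 -1.03 10.21] cur yaw 91.7 q7 0.96 tilt [-0.002 -0.001] pos [0.6145 0.3316 0.2621] w -0.001
```

```bash
python3 -m pendant '[{"tx":-0.5,"ty":-1,"tz":0,"ax":0,"ay":0,"az":0,"claw":1},{"tx":0,"ty":0,"tz":2.5,"ax":0,"ay":0,"az":0,"claw":1},{"tx":0,"ty":0,"tz":2.5,"ax":0,"ay":0,"az":0,"claw":1},{"tx":0,"ty":0,"tz":2.5,"ax":0,"ay":0,"az":0,"claw":1},{"tx":0,"ty":0,"tz":2.5,"ax":0,"ay":0,"az":0,"claw":1},{"tx":0,"ty":0,"tz":0,"ax":0,"ay":0,"az":0,"claw":1}]' 2>&1
python3 -m pendant '[{"tx":1,"ty":0,"tz":0,"ax":0,"ay":0,"az":0,"claw":1},{"tx":1.2,"ty":0,"tz":0,"ax":0,"ay":0,"az":0,"claw":1},{"tx":1.2,"ty":0,"tz":0,"ax":0,"ay":0,"az":0,"claw":1},{"tx":1.2,"ty":0,"tz":0,"ax":0,"ay":0,"az":0,"claw":1},{"tx":1.2,"ty":0,"tz":0,"ax":0,"ay":0,"az":0,"claw":1},{"tx":1.2,"ty":0,"tz":0,"ax":0,"ay":0,"az":0,"claw":1},{"tx":1.2,"ty":0,"tz":0,"ax":0,"ay":0,"az":0,"claw":1},{"tx":1.2,"ty":0,"tz":0,"ax":0,"ay":0,"az":0,"claw":1},{"tx":1,"ty":0,"tz":0,"ax":0,"ay":0,"az":0,"claw":1},{"tx":1,"ty":0,"tz":0,"ax":0,"ay":0,"az":0,"claw":1},{"tx":1,"ty":0,"tz":0,"ax":0,"ay":0,"az":0,"claw":1}]' 2>&1
python3 -m pendant '[{"tx":0,"ty":0,"tz":0,"ax":0,"ay":0,"az":0,"claw":1},{"tx":0,"ty":0,"tz":-2,"ax":0,"ay":0,"az":0,"claw":1},{"tx":0,"ty":0,"tz":-3,"ax":0,"ay":0,"az":0,"claw":1},{"tx":0,"ty":0,"tz":-3,"ax":0,"ay":0,"az":0,"claw":1},{"tx":0,"ty":-2,"tz":0,"ax":0,"ay":0,"az":0,"claw":1},{"tx":0,"ty":-3,"tz":0,"ax":0,"ay":0,"az":0,"claw":1},{"tx":0,"ty":-3,"tz":0,"ax":0,"ay":0,"az":0,"claw":1},{"tx":0,"ty":-3,"tz":0,"ax":0,"ay":0,"az":0,"claw":1},{"tx":0,"ty":-3,"tz":0,"ax":0,"ay":0,"az":0,"claw":1},{"tx":0,"ty":-3,"tz":0,"ax":0,"ay":0,"az":0,"claw":1},{"tx":0,"ty":-3,"tz":0,"ax":0,"ay":0,"az":0,"claw":1},{"tx":0,"ty":-3,"tz":0,"ax":0,"ay":0,"az":0,"claw":1}]' 2>&1
python3 -c "
from h import *
s=snap('top','t11.png');cv2.imwrite('pics/c11.png',cv2.resize(s['img'][110:290,110:380,::-1],None,fx=2.9,fy=2.9,interpolation=cv2.INTER_CUBIC))
C=cloud(s);k=C[212:245,134:163];print(np.percentile(k[...,2],[5,50,95]))"
```

```text
time_s: 71.15
position: [0.6185, 0.3145, 0.1592]
orientation: [-0.003, -0.012, 1.0, -0.003]
contact_force: [-0.7, -0.3, -0.7]
width: 0.004
grasp_force: 0.0
time_s: 72.07
position: [0.4964, 0.3146, 0.1647]
orientation: [0.001, -0.013, 1.0, -0.001]
contact_force: [1.2, -0.3, -0.6]
width: -0.002
grasp_force: 0.1
time_s: 73.07
position: [0.5028, 0.0836, 0.2442]
orientation: [0.0, -0.013, 1.0, -0.001]
contact_force: [0.0, -0.9, -0.2]
width: 0.0
grasp_force: 0.0
[0.06850444 0.09044714 0.11066749]
```

View pics/c11.png

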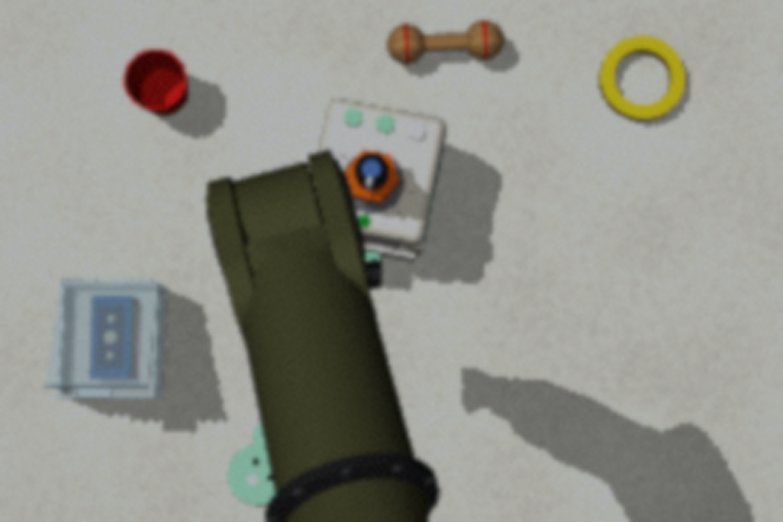

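The lid had tipped over the box but may still have been falling, since its depth reads 0.07 to 0.11. The toys and projector are in place. I'll let time pass and read the depth again.

```bash
python3 -m pendant '[{"tx":0,"ty":-2,"tz":0,"ax":0,"ay":0,"az":0,"claw":1},{"tx":0,"ty":-3,"tz":0,"ax":0,"ay":0,"az":0,"claw":1},{"tx":0,"ty":-3,"tz":0,"ax":0,"ay":0,"az":0,"claw":1},{"tx":0,"ty":-3,"tz":0,"ax":0,"ay":0,"az":0,"claw":1},{"tx":0,"ty":-3,"tz":0,"ax":0,"ay":0,"az":0,"claw":1},{"tx":0,"ty":-3,"tz":0,"ax":0,"ay":0,"az":0,"claw":1},{"tx":0,"ty":0,"tz":0,"ax":0,"ay":0,"az":0,"claw":1},{"tx":0,"ty":0,"tz":0,"ax":0,"ay":0,"az":0,"claw":1},{"tx":0,"ty":0,"tz":0,"ax":0,"ay":0,"az":0,"claw":1},{"tx":0,"ty":0,"tz":0,"ax":0,"ay":0,"az":0,"claw":1},{"tx":0,"ty":0,"tz":0,"ax":0,"ay":0,"az":0,"claw":1},{"tx":0,"ty":0,"tz":0,"ax":0,"ay":0,"az":0,"claw":1}]' 2>&1
python3 -c "
from h import *
s=snap('top','t12.png')
C=cloud(s);k=C[212:245,134:163];print(np.percentile(k[...,2],[5,50,95])); 
m=(C[...,2]>.04)&(C[...,2]<.2);m[:,:115]=0;m[:,172:]=0;m[:180]=0;m[255:]=0
p=C[m];A=np.c_[p[:,:2]-[.4585,.3214],np.ones(len(p))];print(len(p),np.linalg.lstsq(A,p[:,2],rcond=None)[0],p.min(0),p.max(0))
g=cv2.cvtColor(s['img'],cv2.COLOR_RGB2HSV);c=np.array([.6286,.0385]);w=[];q=[]
for v in range(164,178):
  for u in range(230,246):
    P=pt(s,u,v,.19)[:2]-c
    if .007<np.hypot(*P)<.0175 and g[v,u,1]<110: w.append(max(0,float(g[v,u,2])-50));q.append(P)
q=np.average(q,axis=0,weights=w);print(q,np.degrees(np.arctan2(q[1],q[0])))
plan(.45,-.1,.2)"
```

```text
time_s: 74.12
position: [0.5073, -0.0835, 0.2443]
orientation: [-0.0, -0.014, 1.0, -0.001]
contact_force: [-0.3, 0.0, -0.0]
width: -0.0
grasp_force: 0.0
[0.05853345 0.06407003 0.0695391 ]
1473 [0.00019018 0.02529296 0.06336042] [0.38447704 0.26887883 0.04017722] [0.52513845 0.37795721 0.07452158]
[-0.01208426  0.00199714] 170.61568430160358
shift cm [ 5.76 -1.46  4.43] cur yaw 91.6 q7 1.66 tilt [-0.    -0.002] pos [ 0.5072 -0.0837  0.2443] w 0.002
```

```bash
python3 -c "
from h import *
print(sign_off())"
```

```text
the job is handed in; nothing more can be done
None
```

I handed the job in at about 74 s; sign-off returned no verdict. The yellow slide is in the tray, which is pushed home to its stop, and the white line is within about 1° of the green dot with the nut back at its stop. The white, red, green and blue slides are stacked in the box with the lid flat shut, and the toys look unmoved.

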